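# Clear the plating bench: stack, cover, and pot the markers

## Task

Lift the blue lid off the empty plate carrier and set it aside, then stack all the white well plates on the carrier, each turned so that its chamfered end matches the carrier's and its skirt sits fully down over the one below; then put the lid on top of the finished stack the same way. Also drop every marker pen end-down into the grey four-cell pot, either end first. Leave the bottle, the beaker and the jar where they are.

Things in the scene. Friction and masses are not known exactly. Their poses are not given: they have to be found in the camera images.
- carrier: plate carrier, fixed: flat light-grey foot 140 x 90 x 12 mm with a dark deck 104 x 54 mm like a plate's, z 12 to 26 mm. Origin: centre of the foot's underside; x towards the end with two deck corners chamfered 14 mm, z up. The first plate seats with its origin 16 mm above this origin, each further one 18 mm higher, the lid likewise
- plate_a: white well plate, blue wells, 28 mm high, 90 g; may be absent (None). Origin: centre of underside; x to the chamfered end (two corners cut 14 mm, coloured bar on top), z up. Solid deck to grip: 104 x 54 mm (x, y), z 10 to 28. Skirt: z 0 to 12, 116 x 66 mm outside, hollow below z = 10, fits over a like deck with 1.5 mm play a side (3.5 at its flared mouth); the wrong way round it stands 10 mm proud
- plate_b: white well plate, brown wells, 28 mm high, 90 g; may be absent (None). Origin: centre of underside; x to the chamfered end (two corners cut 14 mm, coloured bar on top), z up. Solid deck to grip: 104 x 54 mm (x, y), z 10 to 28. Skirt: z 0 to 12, 116 x 66 mm outside, hollow below z = 10, fits over a like deck with 1.5 mm play a side (3.5 at its flared mouth); the wrong way round it stands 10 mm proud
- plate_c: white well plate, green wells, 28 mm high, 90 g; may be absent (None). Origin: centre of underside; x to the chamfered end (two corners cut 14 mm, coloured bar on top), z up. Solid deck to grip: 104 x 54 mm (x, y), z 10 to 28. Skirt: z 0 to 12, 116 x 66 mm outside, hollow below z = 10, fits over a like deck with 1.5 mm play a side (3.5 at its flared mouth); the wrong way round it stands 10 mm proud
- plate_d: white well plate, purple wells, 28 mm high, 90 g; may be absent (None). Origin: centre of underside; x to the chamfered end (two corners cut 14 mm, coloured bar on top), z up. Solid deck to grip: 104 x 54 mm (x, y), z 10 to 28. Skirt: z 0 to 12, 116 x 66 mm outside, hollow below z = 10, fits over a like deck with 1.5 mm play a side (3.5 at its flared mouth); the wrong way round it stands 10 mm proud
- lid: blue lid, at first seated on the empty carrier, with the same skirt, hollow (10 mm deep), chamfered +x end, origin and axes as the plates, 70 g; flat top at z = 14 mm, and on it a grip rib 60 mm long (along x, centred at x = -6 mm), 20 mm wide (y), z 14 to 32 mm
- marker_a: marker pen, flat-oval barrel, white with a red cap, 130 x 26 x 18 mm (x, y, z), rounded ends, 45 g, lying flat; may be absent (then None). Origin: centre of its underside as it lies (9 mm under its long axis); x along its length towards the cap
- marker_b: marker pen, flat-oval barrel, white with a green cap, 130 x 26 x 18 mm (x, y, z), rounded ends, 45 g, lying flat; may be absent (then None). Origin: centre of its underside as it lies (9 mm under its long axis); x along its length towards the cap
- marker_c: marker pen, flat-oval barrel, white with a black cap, 130 x 26 x 18 mm (x, y, z), rounded ends, 45 g, lying flat; may be absent (then None). Origin: centre of its underside as it lies (9 mm under its long axis); x along its length towards the cap
- marker_d: marker pen, flat-oval barrel, white with a orange cap, 130 x 26 x 18 mm (x, y, z), rounded ends, 45 g, lying flat; may be absent (then None). Origin: centre of its underside as it lies (9 mm under its long axis); x along its length towards the cap
- pot: grey square marker pot, fixed, open at the top: 88 x 88 mm outside, 108 mm high, divided by a cross of 4 mm walls into four cells 38 mm square, their centres at x, y = +-21 mm, floor about 4 mm thick. Origin: centre of the underside, z up
- amber_bottle: amber bottle, 64 mm across, 150 mm high, a bystander; origin: centre of its underside
- beaker: glass beaker, 72 mm across, 90 mm high, a bystander; origin: centre of its underside
- white_jar: white jar with blue cap, 68 mm across, 85 mm high, a bystander; origin: centre of its underside
Mind the look-alikes: they are no part of the job. What is shaped like the lid but orange or yellow is not meant.

How it is judged:
On the way, in this order (a step that is already met when the one before it is completed fails the run):
1. all the plates there are stand seated in one stack on the carrier ((z of plate_a in the frame of carrier between 0.013 and 0.0195 m or z of plate_a in the frame of carrier between 0.031 and 0.0375 m or z of plate_a in the frame of carrier between 0.048 and 0.0555 m or z of plate_a in the frame of carrier between 0.066 and 0.0735 m) and x of plate_a in the frame of carrier between -0.009 and 0.009 m and y of plate_a in the frame of carrier between -0.009 and 0.009 m and angle between the x axis of each of plate_a, plate_b, plate_c, plate_d and the x axis of carrier, either way round below 0.18 rad and angle between each of plate_a, plate_b, plate_c, plate_d's own z axis and vertical below 0.06 rad and linear speed of each of plate_a, plate_b, plate_c, plate_d below 0.02 m/s and (z of plate_b in the frame of carrier between 0.013 and 0.0195 m or z of plate_b in the frame of carrier between 0.031 and 0.0375 m or z of plate_b in the frame of carrier between 0.048 and 0.0555 m or z of plate_b in the frame of carrier between 0.066 and 0.0735 m) and x of plate_b in the frame of carrier between -0.009 and 0.009 m and y of plate_b in the frame of carrier between -0.009 and 0.009 m and (z of plate_c in the frame of carrier between 0.013 and 0.0195 m or z of plate_c in the frame of carrier between 0.031 and 0.0375 m or z of plate_c in the frame of carrier between 0.048 and 0.0555 m or z of plate_c in the frame of carrier between 0.066 and 0.0735 m) and x of plate_c in the frame of carrier between -0.009 and 0.009 m and y of plate_c in the frame of carrier between -0.009 and 0.009 m and (z of plate_d in the frame of carrier between 0.013 and 0.0195 m or z of plate_d in the frame of carrier between 0.031 and 0.0375 m or z of plate_d in the frame of carrier between 0.048 and 0.0555 m or z of plate_d in the frame of carrier between 0.066 and 0.0735 m) and x of plate_d in the frame of carrier between -0.009 and 0.009 m and y of plate_d in the frame of carrier between -0.009 and 0.009 m), for 0.2 s.
2. the lid is seated on top of the stack ((z of lid in the frame of carrier between 0.066 and 0.0735 m or z of lid in the frame of carrier between 0.084 and 0.0915 m) and x of lid in the frame of carrier between -0.009 and 0.009 m and y of lid in the frame of carrier between -0.009 and 0.009 m and angle between the x axis of lid and the x axis of carrier, either way round below 0.18 rad and angle between lid's own z axis and vertical below 0.06 rad and linear speed of lid below 0.02 m/s and z of lid in the frame of plate_a above 0.012 m and z of lid in the frame of plate_b above 0.012 m and z of lid in the frame of plate_c above 0.012 m and z of lid in the frame of plate_d above 0.012 m), for 0.2 s.
At the end, for the whole second after the job is handed in: Plates present and, above them, the lid are seated on the carrier stack (height 3 mm, 9 mm sideways, 0.18 rad in direction, 0.06 rad level); markers present stand in the pot (0.4 rad from upright, origin 45 to 90 mm above its underside); all at rest (all of step 1 and all of step 2 and x of marker_a in the frame of pot between -0.05 and 0.05 m and y of marker_a in the frame of pot between -0.05 and 0.05 m and z of marker_a in the frame of pot between 0.045 and 0.09 m and angle between the x axis of each of marker_a, marker_b, marker_c, marker_d and the z axis of pot, either way round below 0.4 rad and linear speed of each of marker_a, marker_b, marker_c, marker_d below 0.05 m/s and x of marker_b in the frame of pot between -0.05 and 0.05 m and y of marker_b in the frame of pot between -0.05 and 0.05 m and z of marker_b in the frame of pot between 0.045 and 0.09 m and x of marker_c in the frame of pot between -0.05 and 0.05 m and y of marker_c in the frame of pot between -0.05 and 0.05 m and z of marker_c in the frame of pot between 0.045 and 0.09 m and x of marker_d in the frame of pot between -0.05 and 0.05 m and y of marker_d in the frame of pot between -0.05 and 0.05 m and z of marker_d in the frame of pot between 0.045 and 0.09 m); the robot touches nothing.
It fails at once if the amber bottle was pushed more than 40 mm or tipped over (distance of amber_bottle from where it was at the start of the episode above 0.04 m or angle between amber_bottle's own z axis and vertical above 0.6 rad).
It fails at once if the beaker was pushed more than 40 mm or tipped over (distance of beaker from where it was at the start of the episode above 0.04 m or angle between beaker's own z axis and vertical above 0.6 rad).
It fails at once if the white jar was pushed more than 40 mm or tipped over (distance of white_jar from where it was at the start of the episode above 0.04 m or angle between white_jar's own z axis and vertical above 0.6 rad).
Of plate_a, plate_b, plate_c, plate_d only 3 to 4 are there at a start; the rules pass over those that are not, and their reading is None.
Of marker_a, marker_b, marker_c, marker_d only 3 to 4 are there at a start; the rules pass over those that are not, and their reading is None.
At some moment in a run one of plate_a, plate_b, plate_c, plate_d, lid may be knocked a few centimetres aside while the robot is not near it.
Once in a run the grip may slacken for a moment while it holds something.
It also fails if it takes over 210 s, if anything falls off the work surface, if the arm or the gripper's body presses on something with over 40 N, if the wrist force passes 120 N, or if a joint passes its speed limit or range.

## Robot

A 6-joint arm with a two-finger parallel gripper is mounted at the origin on the work surface. World frame = base frame: x ahead of the robot, y to its left, z up, the work surface at z = 0. Lengths are in m, angles in rad, forces in N, time in s.
With the tool pointing down it reaches from about 0.2 to 0.875 m from the base axis. Payload 3.4 kg.
Tool frame: the origin (TCP) lies at the very end of the fingers, on their centre line; the grasp point (between the pads) lies hold_point_z behind it (hold_point_z is the distance from the TCP to the grasp point, in m); z points along the fingers, x is the direction in which the jaws open and shut, and the axes are right-handed (so a half turn about z gives the same grasp; the last joint's range is limited). The gripper opens to 94 mm and grips with 3 to 60 N. Pads are 16 mm wide; open, the fingers measure 119 mm over their backs; the gripper's body (75 mm by 177 mm) begins 78 mm behind the grasp point.
Start: joints at [-1.312, 0.276, 1.505, -0, 1.361, -0.121], TCP at [0.213, -0.534, 0.205] pointing down, gripper open.
Joint ranges: [-2.89, 2.89], [-0.75, 2.08], [0.22, 2.7], [-1.18, 4.32], [0.11, 2.71], [-2.7, 2.7]. Speed limits (rad/s): [2.57, 2.57, 3.14, 3.14, 3.14, 3.14].

## Interface

Orientations are given as a unit quaternion [w, x, y, z].
In Python, from cell import * gives the robot as it stands.
- The arm moves only by the shell command python3 -m handwheel 'ROWS' [FORCE]. ROWS is JSON, a list of rows, each an object of numbers: "tx", "ty", "tz": the shift along the tool's x, y, z in mm; "ax", "ay", "az": the turn, a rotation vector about the tool's x, y, z in rad; "fingers": the opening, from 0 (shut) to 1 (fully open). In form: [{"tx": .., "ty": .., "tz": .., "ax": .., "ay": .., "az": .., "fingers": ..}, ...]. A call has 1 to 12 rows; each row is the pose to reach, as a shift and turn from the pose commanded when the call began, along the tool's axes at that moment; what a row does not reach only later rows make up. A row lasts 1/12 s, in which the tool goes at most 41.7 mm and 7.16 degrees, less where a joint would pass 70% of its speed; a pose out of reach is approached as far as the arm can. A call with a gripper value outside its range is refused whole. The fingers move at their own pace and stop on an object; FORCE is the grip in N (left out, the last holds). Time passes only in rows, so rows that repeat a pose let the fingers close. It gives the time, the measured TCP pose, the force and the opening at its end, in the units of the state.
- get_obs(): the state, without advancing time (a new reading comes with each control period).
- read_camera(name): name is "scene" or "top"; returns a dict with "img" (384x512x3 uint8, red, green, blue), "fx", "fy", "cx", "cy" (pixels), "R" (3x3) and "t" (3): a world point X has camera coordinates R X + t. Camera axes: x right, y down, z forward; pixel columns grow to the right and rows downward; lengths in m; the calibration is good to about 2 mm. A picture is of the moment at which its call begins. There is no depth.
- finish_job(): hands the job in, once; it reports no verdict.
The state is a dict: "time": time; "q": joint angles; "dq": joint speeds; "joint_efforts": joint torques, N m; "ee_pos": TCP position; "orientation": TCP orientation; "force": force on the tool from outside, world axes, zero at the start; "ft_torque": the same for the moment, N m; "grip_width": finger opening in m.
Only numpy, scipy, OpenCV 4.12 (cv2) and the standard library are available. Lean on these libraries where they do the work, as an engineer would, in place of code of your own. Each camera call takes 0.05 s, during which the arm holds its last target.

## Working session

There is one attempt and no reset: what is moved stays moved. The work goes in short steps, Python scripts to look and compute and a shell command to move; the robot and the scene stay as the last step left them, time stands still between calls to the robot, and variables do not carry over. Pictures are saved under pics/ and viewed, and the job is handed in when it is done.

```bash
mkdir -p pics; ls; python3 - <<'E'
from cell import *
import cv2
o=get_obs(); print(o)
for n in("scene","top"):
    c=read_camera(n); cv2.imwrite(f"pics/{n}0.png",c["img"][:,:,::-1]); print(n,c["fx"],c["fy"],c["cx"],c["cy"],c["R"],c["t"])
E
```

```text
pics
{'time': 0.0, 'q': array([-1.31199942e+00,  2.76575347e-01,  1.50610619e+00,  2.44865208e-05,
        1.36070454e+00, -1.21000062e-01]), 'dq': array([-0.00088479, -0.00036437, -0.00016937,  0.00062873, -0.00040712,
        0.00073309]), 'joint_efforts': array([ 1.52672044e-03, -4.04577470e+01, -2.37225080e+01,  7.01230997e-02,
        3.42845649e-02, -1.40002312e-04]), 'ee_pos': array([ 0.21302932, -0.53347537,  0.20462669]), 'orientation': array([-5.97943350e-04,  8.27866549e-01, -5.60924392e-01, -6.68356861e-04]), 'force': array([0.38192629, 0.20662847, 0.40383359]), 'ft_torque': array([ 0.02213092, -0.0245483 ,  0.02420626]), 'grip_width': 0.09418506830584418}
scene 355.43055222524487 355.43055222524487 256.6023021293433 181.17763044649197 [[ 0.8123302   0.58291524  0.01815141]
 [ 0.396442   -0.52910546 -0.75025406]
 [-0.42773051  0.61665001 -0.66090043]] [-0.44864675 -0.16702955  1.30192484]
top 455.7321853201812 455.7321853201812 258.2869719270356 185.392551739309 [[ 0.02920855 -0.99956557  0.00394091]
 [-0.99729933 -0.02940766 -0.06729967]
 [ 0.06738632 -0.00196454 -0.99772502]] [-0.00832934  0.52168745  1.37143663]
```

```bash
python3 - <<'E'
import cv2
for n in("scene0","top0"):
    i=cv2.imread(f"pics/{n}.png"); cv2.imwrite(f"pics/{n}b.png",cv2.resize(i,(800,600),interpolation=cv2.INTER_CUBIC))
E
```

```text
(no output)
```

View pics/scene0b.png

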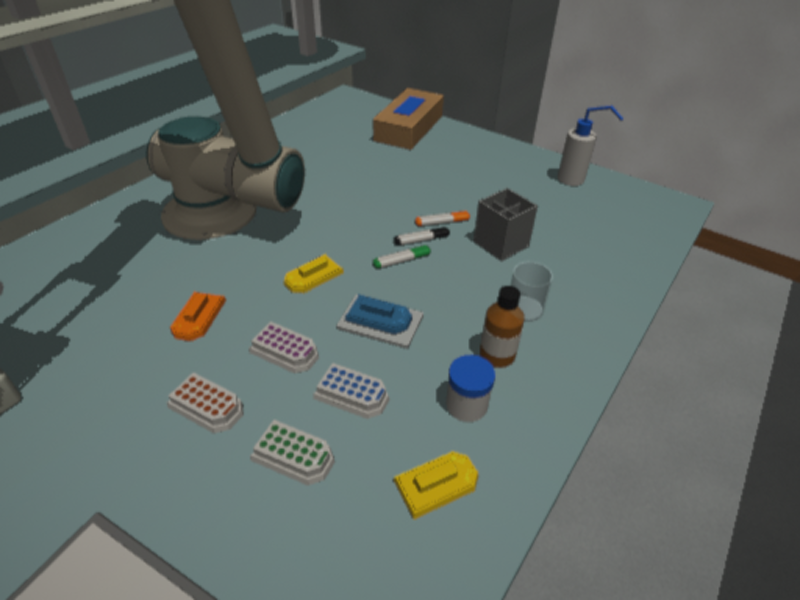

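View pics/top0b.png

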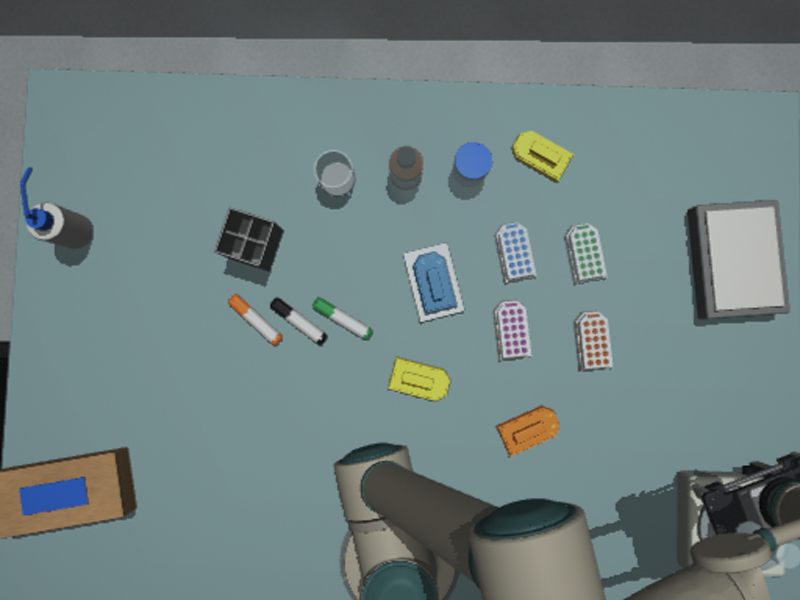

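```bash
python3 - <<'E'
import cell
print([n for n in dir(cell) if not n.startswith('__')])
for n in ('hold_point_z','HOLD_POINT_Z'):
    print(getattr(cell,n,None))
import cv2
i=cv2.imread("pics/top0.png")
# crop
c=i[130:245,255:400]; cv2.imwrite("pics/t_plates.png",cv2.resize(c,None,fx=5.2,fy=5.2,interpolation=cv2.INTER_CUBIC))
c=i[120:230,130:250]; cv2.imwrite("pics/t_pens.png",cv2.resize(c,None,fx=5.4,fy=5.4,interpolation=cv2.INTER_CUBIC))
E
```

```text
['PlanningError', 'finish_job', 'get_obs', 'hold_point_z', 'read_camera']
0.0188
None
```

View pics/t_plates.png

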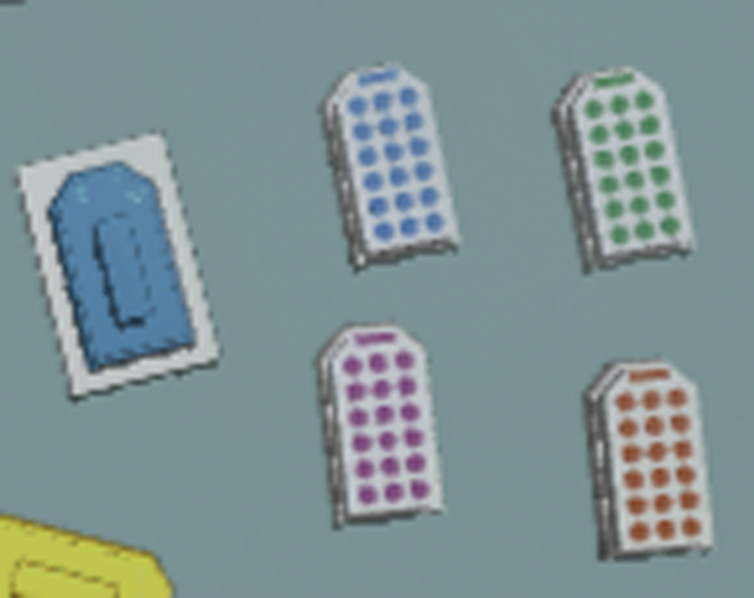

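View pics/t_pens.png

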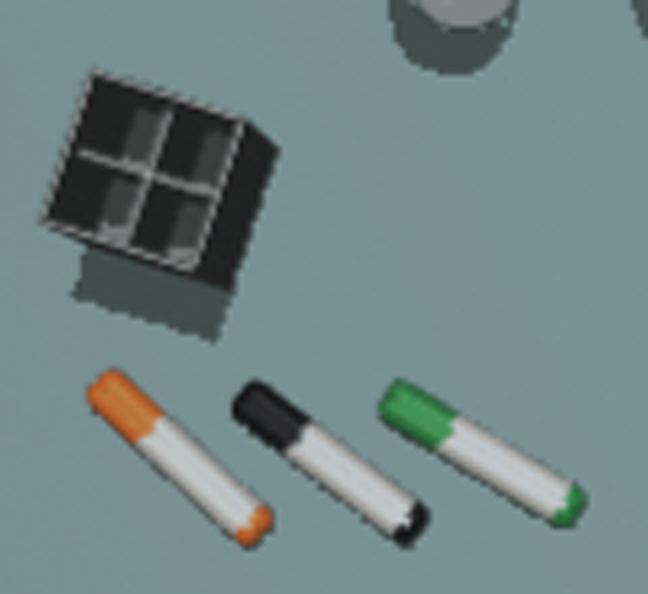

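```bash
cat > h.py <<'E'
from cell import *
import numpy as np, cv2
from scipy.optimize import minimize
from scipy.spatial.transform import Rotation as Ro
def shot(n,save=None,box=None,f=1):
    c=read_camera(n)
    if save:
        i=c["img"][:,:,::-1]
        if box: i=i[box[1]:box[3],box[0]:box[2]]
        cv2.imwrite("pics/"+save,cv2.resize(i,None,fx=f,fy=f,interpolation=cv2.INTER_CUBIC))
    return c
def proj(c,X):
    p=np.atleast_2d(X)@c["R"].T+c["t"]; return np.c_[c["fx"]*p[:,0]/p[:,2]+c["cx"],c["fy"]*p[:,1]/p[:,2]+c["cy"]]
def back(c,uv,z):
    uv=np.atleast_2d(uv); d=np.c_[(uv[:,0]-c["cx"])/c["fx"],(uv[:,1]-c["cy"])/c["fy"],np.ones(len(uv))]@c["R"]
    o=-c["R"].T@c["t"]; s=(z-o[2])/d[:,2]; return o+d*s[:,None]
def chamf(L,W,ch):
    a,b=L/2,W/2; return np.array([[a-ch,b],[a,b-ch],[a,-b+ch],[a-ch,-b],[-a,-b],[-a,b]])
def rect(L,W): return np.array([[L/2,W/2],[L/2,-W/2],[-L/2,-W/2],[-L/2,W/2]])
PLATE=[(chamf(.116,.066,.0175),0,.012),(chamf(.104,.054,.014),.010,.028)]
FOOT=[(rect(.14,.09),0,.012)]
POT=[(rect(.088,.088),0,.108)]
PEN=[(np.array([[.065*1,.004],[.058,.013],[-.058,.013],[-.065,.004],[-.065,-.004],[-.058,-.013],[.058,-.013],[.065,-.004]]),.004,.014)]
def sil(c,model,p,z0=0,S=4,shape=(384,512)):
    m=np.zeros((shape[0]*S,shape[1]*S),np.uint8); ca,sa=np.cos(p[2]),np.sin(p[2]); R=np.array([[ca,-sa],[sa,ca]])
    for pl,a,b in model:
        q=pl@R.T+p[:2]; X=np.r_[np.c_[q,np.full(len(q),z0+a)],np.c_[q,np.full(len(q),z0+b)]]
        uv=proj(c,X); h=cv2.convexHull(((uv+.5)*S-.5).astype(np.float32))
        cv2.fillConvexPoly(m,np.round(h*16).astype(np.int32),255,shift=4)
    return cv2.resize(m,(shape[1],shape[0]),interpolation=cv2.INTER_AREA)/255.
def fit(c,mask,model,p0,z0=0,steps=(.004,.004,.05)):
    mask=mask.astype(float)
    f=lambda p:np.abs(sil(c,model,p,z0)-mask).sum()
    best=None
    p=np.array(p0,float)
    for k in range(3):
        st=np.array(steps)/(k+1); sx=np.vstack([p]+[p+np.eye(3)[i]*st[i]*(-1)**k for i in range(3)])
        r=minimize(f,p,method="Nelder-Mead",options=dict(initial_simplex=sx,xatol=1e-5,fatol=.01)); p=r.x
    return p,r.fun,mask.sum()
def tool():
    o=get_obs(); R=Ro.from_quat(np.roll(o["orientation"],-1)).as_matrix(); return o["ee_pos"],R,o
E
python3 - <<'E'
from h import *
c=shot("top")
np.savez("c0.npz",**c)
i=c["img"]
for (u,v) in [(200,230),(300,250),(330,160),(320,162),(290,160),(100,250),(146,170),(150,150),(275,180),(262,165),(159,149),(336,215)]: print((u,v),i[v,u])
E
```

```text
(200, 230) [120 145 147]
(300, 250) [121 145 147]
(330, 160) [ 97 125 166]
(320, 162) [93 97 97]
(290, 160) [121 146 148]
(100, 250) [117 141 143]
(146, 170) [65 78 79]
(150, 150) [97 98 98]
(275, 180) [ 69 110 143]
(262, 165) [191 197 199]
(159, 149) [48 49 49]
(336, 215) [180 177 188]
```

```bash
cat >> h.py <<'E'
def fg(img):
    a=cv2.GaussianBlur(img,(0,0),.6).astype(float)+1
    rg,bg=a[...,0]/a[...,1],a[...,2]/a[...,1]
    return (np.abs(rg-.83)>.06)|(np.abs(bg-1.012)>.07)
def comp(img,uv,r=None):
    m=fg(img).astype(np.uint8)
    if r:
        k=np.zeros_like(m); cv2.circle(k,tuple(int(x) for x in uv),r,1,-1); m&=k
    n,l,st,ce=cv2.connectedComponentsWithStats(m)
    u,v=[int(x) for x in uv]
    ids=l[v-3:v+4,u-3:u+4].ravel(); ids=ids[ids>0]
    s=(l==np.bincount(ids).argmax()).astype(np.uint8)
    cs,_=cv2.findContours(s,cv2.RETR_EXTERNAL,cv2.CHAIN_APPROX_NONE); cv2.drawContours(s,cs,-1,1,-1)
    return s
def locate(c,uv,model,z0=0,yaw=0,r=None):
    m=comp(c["img"],uv,r); v,u=np.nonzero(m); zt=z0+model[-1][2]
    p0=np.r_[back(c,[[u.mean(),v.mean()]],zt/2)[0,:2],yaw]
    return fit(c,m,model,p0,z0)
E
python3 - <<'E'
from h import *
c=dict(np.load("c0.npz"))
cv2.imwrite("pics/fg0.png",fg(c["img"]).astype(np.uint8)*255)
for n,uv,mod,yaw in [("a",(330,160),PLATE,0),("c",(375,162),PLATE,0),("d",(328,212),PLATE,0),("b",(380,218),PLATE,0),("foot",(277,181),FOOT,0.15),("pot",(157,155),POT,-.2),("green",(219,204),PEN,.9),("black",(191,206),PEN,.9),("orange",(163,205),PEN,.8)]:
    p,f,s=locate(c,uv,mod,yaw=yaw); print(n,np.round(p,4),round(f,1),s, "r",round(np.hypot(*p[:2]),3))
E
```

```text
a [ 0.6055 -0.2091  0.2256] 47.3 763.0 r 0.641
c [ 0.608  -0.3478  0.2217] 38.1 789.0 r 0.7
d [ 0.4521 -0.2064  0.1362] 42.0 783.0 r 0.497
b [ 0.4354 -0.3651  0.1215] 41.2 804.0 r 0.568
foot [ 0.5401 -0.0499  0.272 ] 37.5 1367.0 r 0.542
pot [ 0.6058  0.3037 -0.3069] 67.0 1152.0 r 0.678
green [0.4631 0.1261 1.0532] 32.7 390.0 r 0.48
black [0.4559 0.2126 0.951 ] 41.9 341.0 r 0.503
orange [0.4568 0.2974 0.8516] 46.7 414.0 r 0.545
```

View pics/fg0.png

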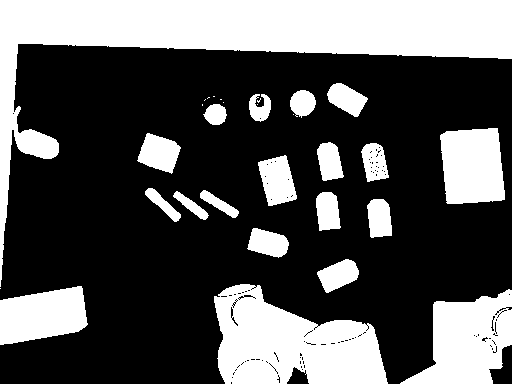

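```bash
cat >> h.py <<'E'
def go(xyz,yaw,pitch=0,Rdes=None,half=True):
    """print the shift/turn from the present pose to TCP xyz, tool down, tool x at yaw"""
    p,R,o=tool()
    best=None
    for k in ((0,np.pi) if half else (0,)):
        y=yaw+k
        Rd=np.array([[np.cos(y),np.sin(y),0],[np.sin(y),-np.cos(y),0],[0,0,-1]]) if Rdes is None else Rdes
        rv=Ro.from_matrix(R.T@Rd).as_rotvec()
        if best is None or np.linalg.norm(rv)<np.linalg.norm(best): best=rv
    t=1000*R.T@(np.array(xyz)-p)
    print("t=%.1f %.1f %.1f  a=%.3f %.3f %.3f | at"%(*t,*best),np.round(p,4),"t",round(o["time"],2),"grip",round(o["grip_width"],4),"F",np.round(o["force"],1))
E
python3 - <<'E'
from h import *
c=dict(np.load("c0.npz")); i=c["img"].copy()
P={"a":(.6055,-.2091,.2256),"c":(.608,-.3478,.2217),"d":(.4521,-.2064,.1362),"b":(.4354,-.3651,.1215)}
F=(.5401,-.0499,.272)
big=cv2.resize(i[130:245,255:400],None,fx=5.2,fy=5.2,interpolation=cv2.INTER_CUBIC)[:,:,::-1].copy()
def dr(pl,p,z):
    ca,sa=np.cos(p[2]),np.sin(p[2]); q=pl@np.array([[ca,-sa],[sa,ca]]).T+p[:2]
    uv=(proj(c,np.c_[q,np.full(len(q),z)])-[255,130]+.5)*5.2
    cv2.polylines(big,[uv.round().astype(int)],True,(0,0,255),1)
for p in P.values(): dr(PLATE[1][0],p,.028); dr(PLATE[0][0],p,.0)
dr(FOOT[0][0],F,.012); dr(chamf(.116,.066,.0175),F,.03); dr(rect(.06,.02)-[.006,0],F,.048)
cv2.imwrite("pics/ov0.png",big)
for n,uv,z in (("beaker",(214,113),.0),("bottle",(260,110),.07),("jar",(303,103),.085)): print(n,back(c,[uv],z))
s=F; d=np.array([np.cos(F[2]),np.sin(F[2])]); xy=np.array(F[:2])-.004*d; print(xy)
go((*xy,.15),F[2]-np.pi/2)
E
```

```text
beaker [[0.74501945 0.15162019 0.        ]]
bottle [[0.74232755 0.00855208 0.07      ]]
jar [[ 0.76342513 -0.11705108  0.085     ]]
[ 0.53624706 -0.05097463]
t=-328.4 -479.1 55.3  a=-0.000 0.001 0.108 | at [ 0.213  -0.5337  0.2048] t 0.15 grip 0.0939 F [ 0.2  0.4 -0.1]
```

View pics/ov0.png

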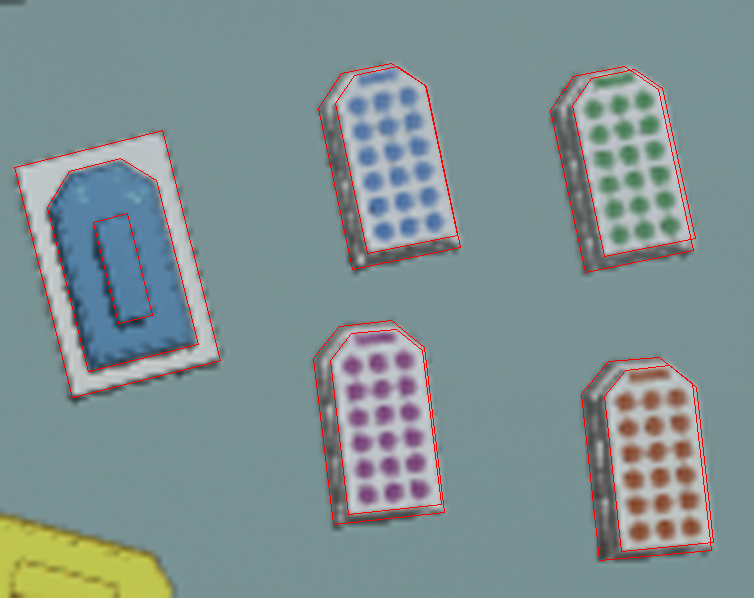

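Candidates for the lid, in 512-px top view: blue one on the light foot at (277,181); yellow ones at (348,99) and (268,243); orange one at (338,275); and the blue patch on the brown box at (35,315). I choose (277,181), since the close crop shows a blue skirt, a rib and the carrier foot with the outline fitting. Plates and pens are also confirmed there: brown, green, purple and blue plates, and orange, black and green pens.

```bash
R='{"tx":-328,"ty":-479,"tz":55,"ax":0,"ay":0.001,"az":0.108,"fingers":0.6}'; python3 -m handwheel '[{"tx":-328,"ty":-479,"tz":55,"az":0.108,"fingers":0.6},{"tx":-328,"ty":-479,"tz":55,"az":0.108,"fingers":0.6},{"tx":-328,"ty":-479,"tz":55,"az":0.108,"fingers":0.6},{"tx":-328,"ty":-479,"tz":55,"az":0.108,"fingers":0.6},{"tx":-328,"ty":-479,"tz":55,"az":0.108,"fingers":0.6},{"tx":-328,"ty":-479,"tz":55,"az":0.108,"fingers":0.6},{"tx":-328,"ty":-479,"tz":55,"az":0.108,"fingers":0.6},{"tx":-328,"ty":-479,"tz":55,"az":0.108,"fingers":0.6},{"tx":-328,"ty":-479,"tz":55,"az":0.108,"fingers":0.6},{"tx":-328,"ty":-479,"tz":55,"az":0.108,"fingers":0.6},{"tx":-328,"ty":-479,"tz":55,"az":0.108,"fingers":0.6},{"tx":-328,"ty":-479,"tz":55,"az":0.108,"fingers":0.6}]' 25; python3 - <<'E'
from h import *
go((.5362,-.051,.15),.272-np.pi/2)
E
```

```text
t=-328.4 -479.1 55.3  a=-0.000 0.001 0.108 | at [ 0.213  -0.5337  0.2048] t 0.15 grip 0.0939 F [ 0.2  0.4 -0.1]invalid input
```

```bash
python3 -m handwheel '[{"tx":-328,"ty":-479,"tz":55,"ax":0,"ay":0,"az":0.108,"fingers":0.6},{"tx":-328,"ty":-479,"tz":55,"ax":0,"ay":0,"az":0.108,"fingers":0.6},{"tx":-328,"ty":-479,"tz":55,"ax":0,"ay":0,"az":0.108,"fingers":0.6},{"tx":-328,"ty":-479,"tz":55,"ax":0,"ay":0,"az":0.108,"fingers":0.6},{"tx":-328,"ty":-479,"tz":55,"ax":0,"ay":0,"az":0.108,"fingers":0.6},{"tx":-328,"ty":-479,"tz":55,"ax":0,"ay":0,"az":0.108,"fingers":0.6},{"tx":-328,"ty":-479,"tz":55,"ax":0,"ay":0,"az":0.108,"fingers":0.6},{"tx":-328,"ty":-479,"tz":55,"ax":0,"ay":0,"az":0.108,"fingers":0.6},{"tx":-328,"ty":-479,"tz":55,"ax":0,"ay":0,"az":0.108,"fingers":0.6},{"tx":-328,"ty":-479,"tz":55,"ax":0,"ay":0,"az":0.108,"fingers":0.6},{"tx":-328,"ty":-479,"tz":55,"ax":0,"ay":0,"az":0.108,"fingers":0.6},{"tx":-328,"ty":-479,"tz":55,"ax":0,"ay":0,"az":0.108,"fingers":0.6}]' 25; python3 - <<'E'
from h import *
go((.5362,-.051,.15),.272-np.pi/2)
E
```

```text
time: 1.15
ee_pos: [0.491, -0.1186, 0.1581]
orientation: [0.0, 0.796, -0.605, 0.0]
force: [-0.7, 0.2, 0.1]
grip_width: 0.056
t=-52.9 -61.7 8.1  a=0.000 -0.000 -0.000 | at [ 0.491  -0.1186  0.1581] t 1.15 grip 0.056 F [-0.7  0.2  0.1]
```

```bash
python3 -m handwheel '[{"tx":-53,"ty":-62,"tz":8,"ax":0,"ay":0,"az":0,"fingers":0.6},{"tx":-53,"ty":-62,"tz":8,"ax":0,"ay":0,"az":0,"fingers":0.6},{"tx":-53,"ty":-62,"tz":50,"ax":0,"ay":0,"az":0,"fingers":0.6},{"tx":-53,"ty":-62,"tz":90,"ax":0,"ay":0,"az":0,"fingers":0.6},{"tx":-53,"ty":-62,"tz":115,"ax":0,"ay":0,"az":0,"fingers":0.6},{"tx":-53,"ty":-62,"tz":124,"ax":0,"ay":0,"az":0,"fingers":0.6},{"tx":-53,"ty":-62,"tz":124,"ax":0,"ay":0,"az":0,"fingers":0.6},{"tx":-53,"ty":-62,"tz":124,"ax":0,"ay":0,"az":0,"fingers":0.6}]'; python3 - <<'E'
from h import *
shot("scene","s1.png",(150,130,350,280),4)
E
```

```text
time: 1.82
ee_pos: [0.5364, -0.0532, 0.0348]
orientation: [-0.0, 0.796, -0.605, 0.0]
force: [-0.0, 0.3, 0.8]
grip_width: 0.0563
```

View pics/s1.png

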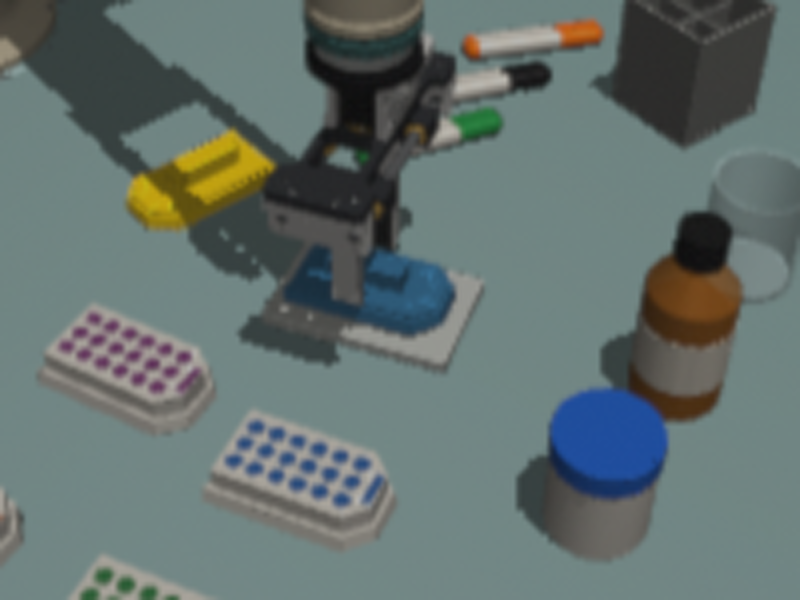

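The scene crop shows the fingers straddling the blue lid's rib, near finger at about (350,280). I close now, with a nudge of 2 mm to correct y.

```bash
python3 -m handwheel '[{"tx":0,"ty":0,"tz":0,"ax":0,"ay":0,"az":0,"fingers":0},{"tx":0,"ty":0,"tz":0,"ax":0,"ay":0,"az":0,"fingers":0},{"tx":0,"ty":0,"tz":0,"ax":0,"ay":0,"az":0,"fingers":0},{"tx":0,"ty":0,"tz":0,"ax":0,"ay":0,"az":0,"fingers":0},{"tx":0,"ty":0,"tz":0,"ax":0,"ay":0,"az":0,"fingers":0},{"tx":0,"ty":0,"tz":0,"ax":0,"ay":0,"az":0,"fingers":0},{"tx":0,"ty":0,"tz":-5,"ax":0,"ay":0,"az":0,"fingers":0},{"tx":0,"ty":0,"tz":-40,"ax":0,"ay":0,"az":0,"fingers":0},{"tx":0,"ty":0,"tz":-70,"ax":0,"ay":0,"az":0,"fingers":0},{"tx":0,"ty":0,"tz":-70,"ax":0,"ay":0,"az":0,"fingers":0}]' 30; python3 - <<'E'
from h import *
go((.60,.135,.105),.272-np.pi/2)
shot("scene","s2.png",(150,90,350,240),4)
E
```

```text
time: 2.7
ee_pos: [0.54, -0.0539, 0.1099]
orientation: [-0.002, 0.796, -0.605, 0.005]
force: [0.3, -0.1, -0.6]
grip_width: 0.0197
t=-165.9 -108.4 5.0  a=-0.010 -0.006 -0.000 | at [ 0.54   -0.0539  0.1099] t 2.7 grip 0.0197 F [ 0.3 -0.1 -0.6]
```

View pics/s2.png

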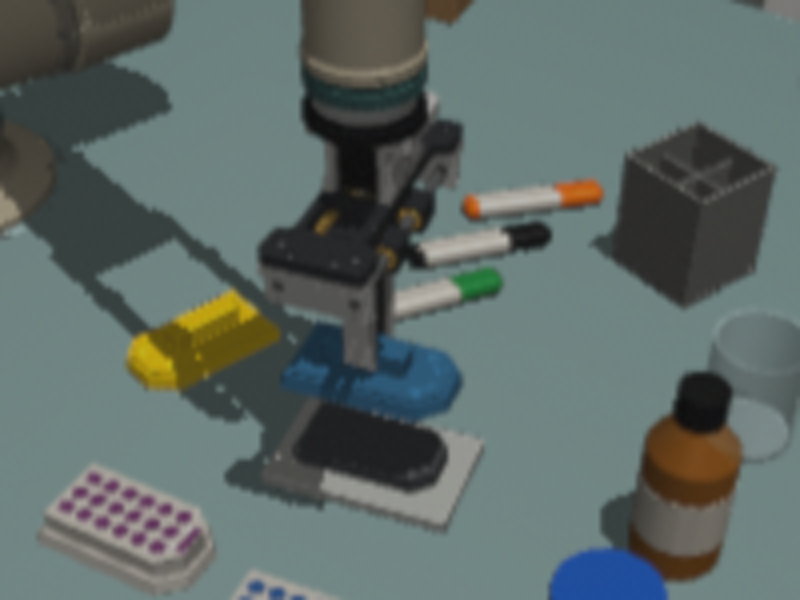

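```bash
python3 -m handwheel '[{"tx":-40,"ty":-26,"tz":0,"ax":0,"ay":0,"az":0,"fingers":0},{"tx":-80,"ty":-52,"tz":0,"ax":0,"ay":0,"az":0,"fingers":0},{"tx":-120,"ty":-78,"tz":0,"ax":0,"ay":0,"az":0,"fingers":0},{"tx":-150,"ty":-100,"tz":0,"ax":0,"ay":0,"az":0,"fingers":0},{"tx":-166,"ty":-108,"tz":0,"ax":0,"ay":0,"az":0,"fingers":0},{"tx":-166,"ty":-108,"tz":30,"ax":0,"ay":0,"az":0,"fingers":0},{"tx":-166,"ty":-108,"tz":60,"ax":0,"ay":0,"az":0,"fingers":0},{"tx":-166,"ty":-108,"tz":78,"ax":0,"ay":0,"az":0,"fingers":0},{"tx":-166,"ty":-108,"tz":83,"ax":0,"ay":0,"az":0,"fingers":0},{"tx":-166,"ty":-108,"tz":86,"ax":0,"ay":0,"az":0,"fingers":0},{"tx":-166,"ty":-108,"tz":89,"ax":0,"ay":0,"az":0,"fingers":0},{"tx":-166,"ty":-108,"tz":89,"ax":0,"ay":0,"az":0,"fingers":0}]'; python3 - <<'E'
from h import *
go((.60,.135,.020),.272-np.pi/2)
shot("scene","s3.png",(180,90,380,240),4)
E
```

```text
time: 3.75
ee_pos: [0.5918, 0.1364, 0.0181]
orientation: [0.002, 0.796, -0.605, -0.003]
force: [-9.7, 1.2, 24.1]
grip_width: 0.0198
t=3.5 -7.6 -2.0  a=0.006 0.002 -0.000 | at [0.5918 0.1364 0.0181] t 3.75 grip 0.0198 F [-9.7  1.2 24.1]
```

View pics/s3.png

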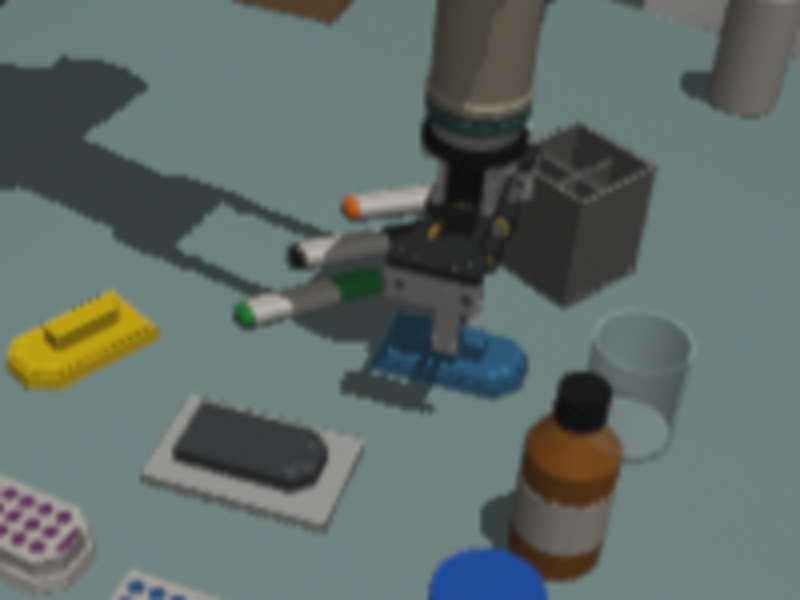

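```bash
python3 -m handwheel '[{"tx":0,"ty":0,"tz":-2,"ax":0,"ay":0,"az":0,"fingers":0},{"tx":0,"ty":0,"tz":-2,"ax":0,"ay":0,"az":0,"fingers":0.5},{"tx":0,"ty":0,"tz":-2,"ax":0,"ay":0,"az":0,"fingers":0.5},{"tx":0,"ty":0,"tz":-2,"ax":0,"ay":0,"az":0,"fingers":0.5},{"tx":0,"ty":0,"tz":-2,"ax":0,"ay":0,"az":0,"fingers":0.5},{"tx":0,"ty":0,"tz":-30,"ax":0,"ay":0,"az":0,"fingers":0.5},{"tx":0,"ty":0,"tz":-70,"ax":0,"ay":0,"az":0,"fingers":0.8},{"tx":0,"ty":0,"tz":-110,"ax":0,"ay":0,"az":0,"fingers":0.8},{"tx":0,"ty":0,"tz":-110,"ax":0,"ay":0,"az":0,"fingers":0.8},{"tx":0,"ty":0,"tz":-110,"ax":0,"ay":0,"az":0,"fingers":0.8}]'; python3 - <<'E'
from h import *
go((.6055,-.2091,.10),.2256-np.pi/2)
E
```

```text
time: 4.63
ee_pos: [0.5974, 0.1362, 0.1277]
orientation: [-0.002, 0.796, -0.605, 0.002]
force: [-0.5, -0.9, -0.6]
grip_width: 0.0704
t=334.8 85.0 27.6  a=-0.006 -0.001 0.046 | at [0.5974 0.1362 0.1277] t 4.63 grip 0.0704 F [-0.5 -0.9 -0.6]
```

```bash
python3 -m handwheel '[{"tx":335,"ty":85,"tz":0,"ax":0,"ay":0,"az":0.046,"fingers":0.85},{"tx":335,"ty":85,"tz":0,"ax":0,"ay":0,"az":0.046,"fingers":0.85},{"tx":335,"ty":85,"tz":0,"ax":0,"ay":0,"az":0.046,"fingers":0.85},{"tx":335,"ty":85,"tz":0,"ax":0,"ay":0,"az":0.046,"fingers":0.85},{"tx":335,"ty":85,"tz":0,"ax":0,"ay":0,"az":0.046,"fingers":0.85},{"tx":335,"ty":85,"tz":0,"ax":0,"ay":0,"az":0.046,"fingers":0.85},{"tx":335,"ty":85,"tz":0,"ax":0,"ay":0,"az":0.046,"fingers":0.85},{"tx":335,"ty":85,"tz":27,"ax":0,"ay":0,"az":0.046,"fingers":0.85},{"tx":335,"ty":85,"tz":27,"ax":0,"ay":0,"az":0.046,"fingers":0.85},{"tx":335,"ty":85,"tz":27,"ax":0,"ay":0,"az":0.046,"fingers":0.85},{"tx":335,"ty":85,"tz":27,"ax":0,"ay":0,"az":0.046,"fingers":0.85},{"tx":335,"ty":85,"tz":27,"ax":0,"ay":0,"az":0.046,"fingers":0.85}]'; python3 - <<'E'
from h import *
c=shot("top","t4.png",(130,70,400,270),2.9)
import numpy as np; np.savez("c4.npz",**c)
p,f,s=locate(c,(276,182),FOOT,yaw=.27); print("foot",np.round(p,4),f)
# dark deck
m=(c["img"].max(2)<75).astype(np.uint8); u,v=276,181
n,l,st,ce=cv2.connectedComponentsWithStats(m); i=l[v,u]; print(st[i],ce[i])
DECK=[(chamf(.104,.054,.014),.012,.026)]
p,f,s=fit(c,l==i,DECK,p); print("deck",np.round(p,4),f,s)
go((.6055,-.2091,.10),.2256-np.pi/2)
E
```

```text
time: 5.63
ee_pos: [0.6029, -0.2078, 0.0975]
orientation: [-0.0, 0.782, -0.623, -0.001]
force: [-0.5, 1.6, 0.9]
grip_width: 0.0798
foot [ 0.54   -0.0501  0.2842] 39.27450980392157
[     0      0    512    384 183392] [255.01881216 196.56417946]
deck [ 0.541  -0.0487  0.2615] 182781.6156862745 183392.0
t=2.0 -1.8 -1.9  a=0.000 0.001 0.002 | at [ 0.6033 -0.2075  0.0981] t 5.68 grip 0.0795 F [ 1.3  0.2 -0.4]
```

View pics/t4.png

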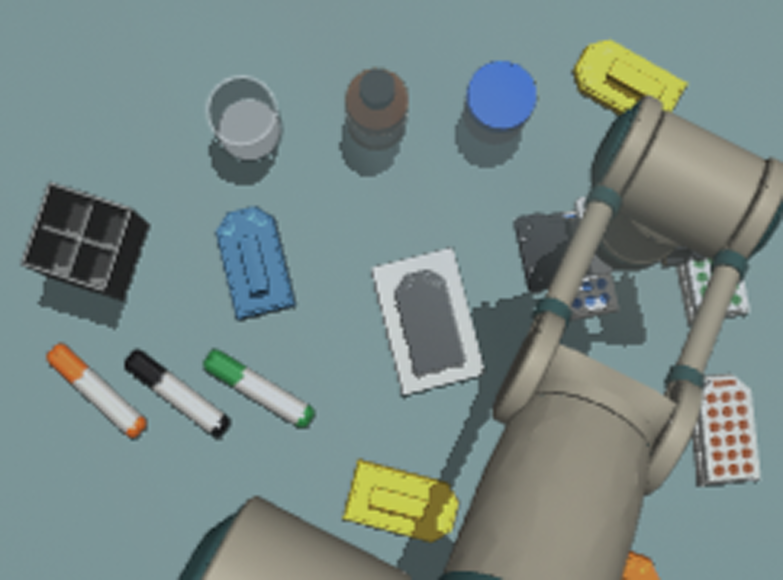

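```bash
python3 - <<'E'
from h import *
c=dict(np.load("c4.npz")); g=c["img"].astype(float)
print(g[181,278],g[200,290],g[190,300]); 
reg=sil(c,[(rect(.132,.082),.012,.012)],(.54,-.05,.275))>.9
DECK=[(chamf(.104,.054,.014),.012,.026)]
for th in (130,145,160):
    m=(g.mean(2)<th)&reg
    p,f,s=fit(c,m,DECK,(.54,-.05,.275)); print("deck",np.round(p,4),f,s)
go((.6055,-.2091,.0145),.2256-np.pi/2)
E
```

```text
[ 95. 101. 104.] [168. 174. 174.] [69. 83. 83.]
deck [ 0.5375 -0.0496  0.2759] 29.172549019607843 606.0
deck [ 0.5377 -0.0502  0.2746] 32.78823529411765 627.0
deck [ 0.5377 -0.0501  0.2787] 36.09803921568627 632.0
t=2.1 -1.8 83.6  a=0.000 0.001 0.002 | at [ 0.6033 -0.2075  0.0981] t 5.68 grip 0.0795 F [ 1.3  0.2 -0.4]
```

```bash
python3 -m handwheel '[{"tx":2,"ty":-2,"tz":30,"ax":0,"ay":0,"az":0.002,"fingers":0.85},{"tx":2,"ty":-2,"tz":60,"ax":0,"ay":0,"az":0.002,"fingers":0.85},{"tx":2,"ty":-2,"tz":75,"ax":0,"ay":0,"az":0.002,"fingers":0.85},{"tx":2,"ty":-2,"tz":82,"ax":0,"ay":0,"az":0.002,"fingers":0.85},{"tx":2,"ty":-2,"tz":82,"ax":0,"ay":0,"az":0.002,"fingers":0.85},{"tx":2,"ty":-2,"tz":82,"ax":0,"ay":0,"az":0.002,"fingers":0.85}]'; python3 - <<'E'
from h import *
go((.6055,-.2091,.0145),.2256-np.pi/2)
shot("scene","s4.png",(150,180,300,290),5)
E
```

```text
time: 6.18
ee_pos: [0.6066, -0.2101, 0.0172]
orientation: [-0.0, 0.782, -0.623, 0.001]
force: [-0.3, -0.3, 0.5]
grip_width: 0.0797
t=-1.2 0.9 2.7  a=-0.001 -0.001 -0.000 | at [ 0.6066 -0.2101  0.0172] t 6.18 grip 0.0797 F [-0.3 -0.3  0.5]
```

View pics/s4.png

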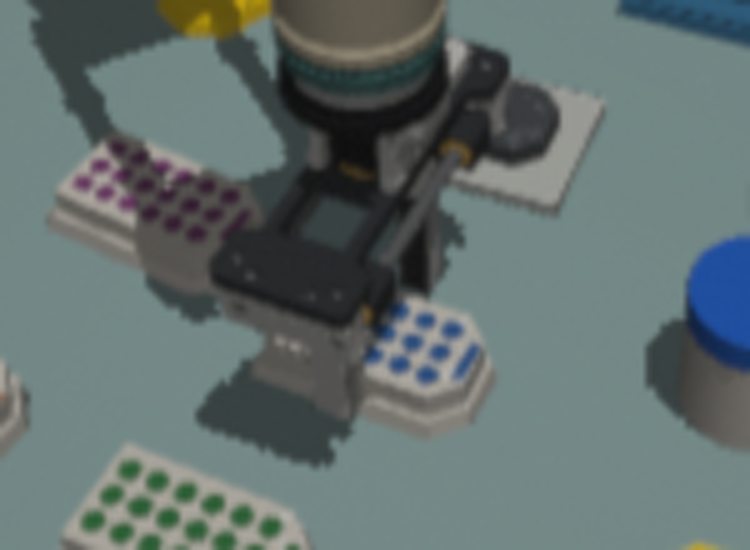

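Fingers straddle the blue-well plate, whose wells show to the right of the near finger at (415,340). Closing and lifting.

```bash
python3 -m handwheel '[{"tx":-1,"ty":1,"tz":2,"ax":0,"ay":0,"az":0,"fingers":0.85},{"tx":-1,"ty":1,"tz":2,"ax":0,"ay":0,"az":0,"fingers":0.4},{"tx":-1,"ty":1,"tz":2,"ax":0,"ay":0,"az":0,"fingers":0.4},{"tx":-1,"ty":1,"tz":2,"ax":0,"ay":0,"az":0,"fingers":0.4},{"tx":-1,"ty":1,"tz":2,"ax":0,"ay":0,"az":0,"fingers":0.4},{"tx":-1,"ty":1,"tz":2,"ax":0,"ay":0,"az":0,"fingers":0.4},{"tx":-1,"ty":1,"tz":-5,"ax":0,"ay":0,"az":0,"fingers":0.4},{"tx":-1,"ty":1,"tz":-40,"ax":0,"ay":0,"az":0,"fingers":0.4},{"tx":-1,"ty":1,"tz":-75,"ax":0,"ay":0,"az":0,"fingers":0.4},{"tx":-1,"ty":1,"tz":-75,"ax":0,"ay":0,"az":0,"fingers":0.4},{"tx":-1,"ty":1,"tz":-75,"ax":0,"ay":0,"az":0,"fingers":0.4}]' 40; python3 - <<'E'
from h import *
go((.539,-.050,.09),.276-np.pi/2)
shot("scene","s5.png",(150,150,300,260),5)
E
```

```text
time: 7.15
ee_pos: [0.6062, -0.2111, 0.094]
orientation: [-0.001, 0.782, -0.624, 0.003]
force: [-1.2, 0.5, -0.9]
grip_width: 0.0539
t=-172.0 29.8 3.3  a=-0.004 -0.004 -0.052 | at [ 0.6062 -0.2111  0.094 ] t 7.15 grip 0.0539 F [-1.2  0.5 -0.9]
```

View pics/s5.png

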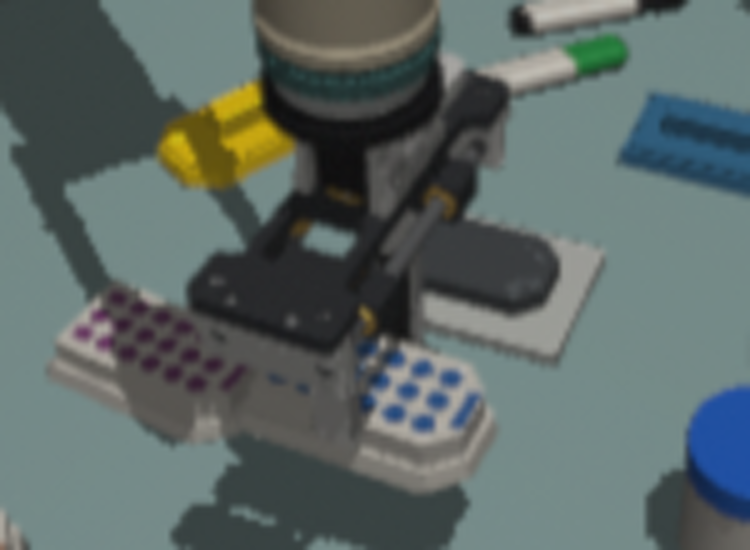

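```bash
python3 -m handwheel '[{"tx":-40,"ty":7,"tz":0,"ax":0,"ay":0,"az":-0.052,"fingers":0.4},{"tx":-80,"ty":14,"tz":0,"ax":0,"ay":0,"az":-0.052,"fingers":0.4},{"tx":-120,"ty":21,"tz":0,"ax":0,"ay":0,"az":-0.052,"fingers":0.4},{"tx":-155,"ty":27,"tz":10,"ax":0,"ay":0,"az":-0.052,"fingers":0.4},{"tx":-172,"ty":30,"tz":25,"ax":0,"ay":0,"az":-0.052,"fingers":0.4},{"tx":-172,"ty":30,"tz":35,"ax":0,"ay":0,"az":-0.052,"fingers":0.4},{"tx":-172,"ty":30,"tz":35,"ax":0,"ay":0,"az":-0.052,"fingers":0.4},{"tx":-172,"ty":30,"tz":35,"ax":0,"ay":0,"az":-0.052,"fingers":0.4}]'; python3 - <<'E'
from h import *
shot("scene","s6.png",(180,140,330,250),5)
shot("top","t6.png",(220,130,350,230),6)
go((.539,-.050,.032),.276-np.pi/2)
E
```

```text
time: 7.87
ee_pos: [0.5369, -0.0498, 0.0551]
orientation: [0.001, 0.798, -0.603, -0.001]
force: [0.4, 0.2, -0.2]
grip_width: 0.0537
t=-0.4 -0.9 24.3  a=-0.000 -0.001 -0.001 | at [ 0.5382 -0.0506  0.0563] t 7.97 grip 0.054 F [ 0.1  0.4 -0.4]
```

View pics/s6.png

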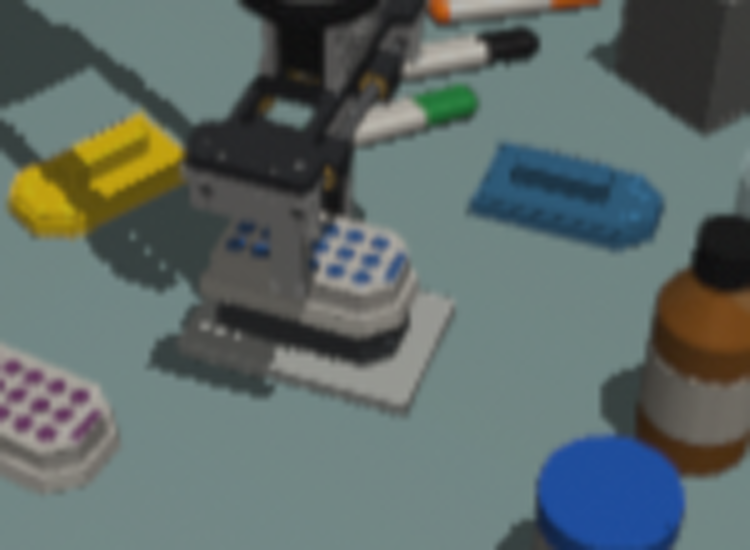

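View pics/t6.png

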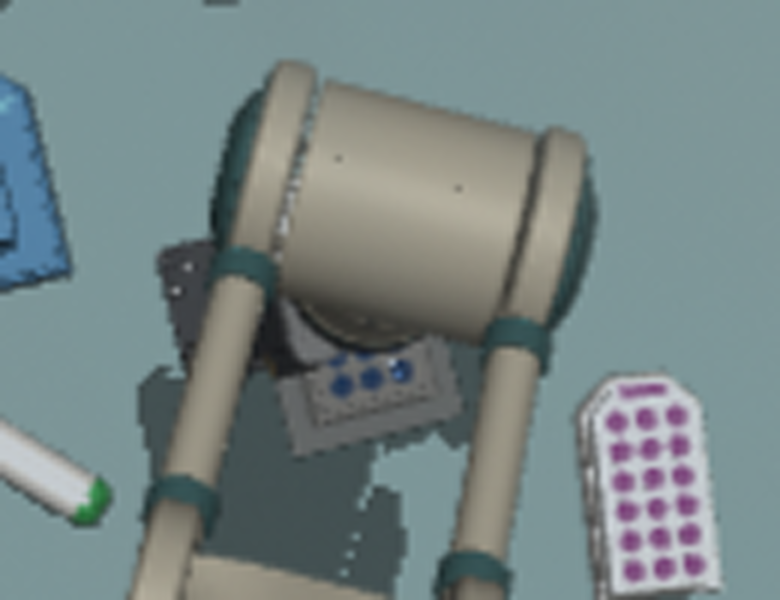

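```bash
python3 -m handwheel '[{"tx":0,"ty":-1,"tz":8,"ax":0,"ay":0,"az":0,"fingers":0.4},{"tx":0,"ty":-1,"tz":14,"ax":0,"ay":0,"az":0,"fingers":0.4},{"tx":0,"ty":-1,"tz":18,"ax":0,"ay":0,"az":0,"fingers":0.4},{"tx":0,"ty":-1,"tz":20,"ax":0,"ay":0,"az":0,"fingers":0.4},{"tx":0,"ty":-1,"tz":22,"ax":0,"ay":0,"az":0,"fingers":0.4},{"tx":0,"ty":-1,"tz":24,"ax":0,"ay":0,"az":0,"fingers":0.4},{"tx":0,"ty":-1,"tz":24,"ax":0,"ay":0,"az":0,"fingers":0.4}]'; python3 - <<'E'
from h import *
shot("scene","s7.png",(180,140,330,250),5)
go((.539,-.050,.031),.276-np.pi/2)
E
```

```text
time: 8.55
ee_pos: [0.5379, -0.0489, 0.0319]
orientation: [0.0, 0.798, -0.603, -0.0]
force: [-0.4, -0.6, -0.7]
grip_width: 0.054
t=1.3 -0.6 1.2  a=0.000 -0.000 -0.000 | at [ 0.5381 -0.0489  0.0322] t 8.6 grip 0.054 F [ 0.1  0.4 -1.2]
```

View pics/s7.png

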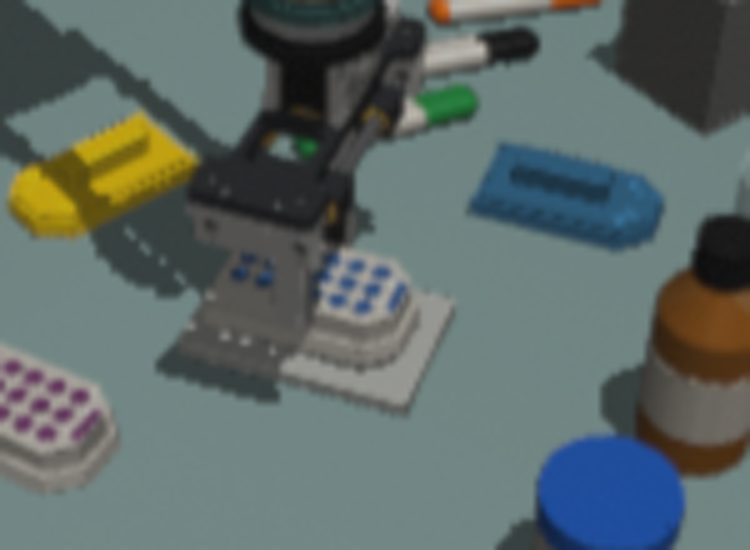

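The plate has slid over the deck with no contact force, skirt near the foot at (370,350). Release, then rise.

```bash
python3 -m handwheel '[{"tx":0,"ty":0,"tz":2,"ax":0,"ay":0,"az":0,"fingers":0.4},{"tx":0,"ty":0,"tz":2,"ax":0,"ay":0,"az":0,"fingers":0.85},{"tx":0,"ty":0,"tz":2,"ax":0,"ay":0,"az":0,"fingers":0.85},{"tx":0,"ty":0,"tz":2,"ax":0,"ay":0,"az":0,"fingers":0.85},{"tx":0,"ty":0,"tz":2,"ax":0,"ay":0,"az":0,"fingers":0.85},{"tx":0,"ty":0,"tz":-20,"ax":0,"ay":0,"az":0,"fingers":0.85},{"tx":0,"ty":0,"tz":-60,"ax":0,"ay":0,"az":0,"fingers":0.85},{"tx":0,"ty":0,"tz":-60,"ax":0,"ay":0,"az":0,"fingers":0.85},{"tx":0,"ty":0,"tz":-60,"ax":0,"ay":0,"az":0,"fingers":0.85}]'; python3 - <<'E'
from h import *
go((.4521,-.2064,.09),.1362-np.pi/2)
E
```

```text
time: 9.35
ee_pos: [0.5401, -0.0494, 0.0946]
orientation: [-0.001, 0.798, -0.603, 0.003]
force: [-0.2, -0.5, -0.5]
grip_width: 0.0795
t=127.1 127.4 4.3  a=-0.005 -0.002 0.140 | at [ 0.5401 -0.0494  0.0946] t 9.35 grip 0.0795 F [-0.2 -0.5 -0.5]
```

```bash
python3 -m handwheel '[{"tx":127,"ty":127,"tz":4,"ax":0,"ay":0,"az":0.14,"fingers":0.85},{"tx":127,"ty":127,"tz":4,"ax":0,"ay":0,"az":0.14,"fingers":0.85},{"tx":127,"ty":127,"tz":4,"ax":0,"ay":0,"az":0.14,"fingers":0.85},{"tx":127,"ty":127,"tz":4,"ax":0,"ay":0,"az":0.14,"fingers":0.85},{"tx":127,"ty":127,"tz":4,"ax":0,"ay":0,"az":0.14,"fingers":0.85},{"tx":127,"ty":127,"tz":4,"ax":0,"ay":0,"az":0.14,"fingers":0.85},{"tx":127,"ty":127,"tz":4,"ax":0,"ay":0,"az":0.14,"fingers":0.85}]'; python3 - <<'E'
from h import *
c=shot("top","t8.png",(200,100,420,260),3.6); np.savez("c8.npz",**c)
c=shot("scene","s8.png",(100,140,300,290),4)
go((.4521,-.2064,.0145),.1362-np.pi/2)
E
```

```text
time: 9.93
ee_pos: [0.4496, -0.2056, 0.0873]
orientation: [-0.0, 0.753, -0.658, -0.001]
force: [0.2, -0.3, 0.1]
grip_width: 0.0798
t=2.0 -1.3 73.2  a=0.001 0.001 0.000 | at [ 0.4505 -0.2047  0.0877] t 10.03 grip 0.0795 F [-0.2 -0.2 -0.1]
```

View pics/t8.png

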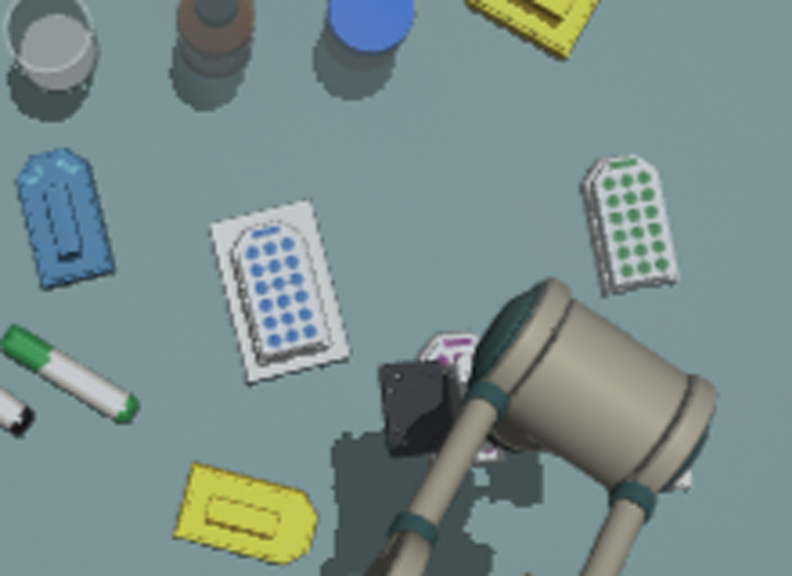

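View pics/s8.png

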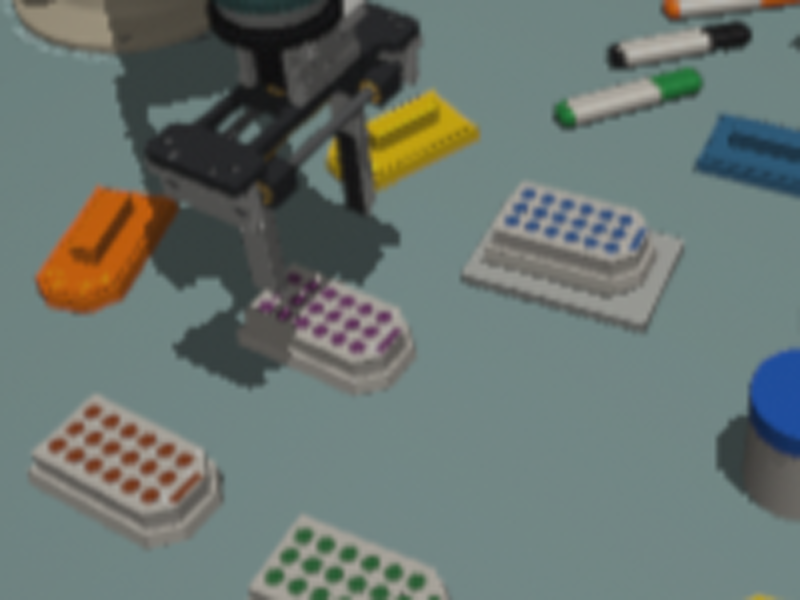

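```bash
cat >> h.py <<'E'
def wells(c,lo,hi,box=None,z=.028,smin=45):
    """mean pixel of coloured wells (hue lo..hi) -> world at height z, axis angle"""
    hs=cv2.cvtColor(c["img"],cv2.COLOR_RGB2HSV)
    m=((hs[...,0]>=lo)&(hs[...,0]<=hi)&(hs[...,1]>smin))
    if box: k=np.zeros_like(m); k[box[1]:box[3],box[0]:box[2]]=1; m&=k
    v,u=np.nonzero(m); X=back(c,np.c_[u,v],z)[:,:2]; d=X-X.mean(0)
    w,V=np.linalg.eigh(d.T@d); a=V[:,1]; a=a*np.sign(a[0]); return X.mean(0),np.arctan2(a[1],a[0]),len(u)
E
python3 - <<'E'
from h import *
c0=dict(np.load("c0.npz")); c8=dict(np.load("c8.npz"))
X,a,n=wells(c0,100,120,(312,135,348,185)); print(X,a,n)
d=np.array([np.cos(.2256),np.sin(.2256)]); r=X-[.6055,-.2091]; print("off",r@d, r@[-d[1],d[0]])
X,a,n=wells(c8,100,120,(266,160,292,200),z=.044); print(X,a,n)
E
python3 -m handwheel '[{"tx":2,"ty":-1,"tz":30,"ax":0,"ay":0,"az":0,"fingers":0.85},{"tx":2,"ty":-1,"tz":55,"ax":0,"ay":0,"az":0,"fingers":0.85},{"tx":2,"ty":-1,"tz":68,"ax":0,"ay":0,"az":0,"fingers":0.85},{"tx":2,"ty":-1,"tz":73,"ax":0,"ay":0,"az":0,"fingers":0.85},{"tx":2,"ty":-1,"tz":73,"ax":0,"ay":0,"az":0,"fingers":0.85},{"tx":2,"ty":-1,"tz":73,"ax":0,"ay":0,"az":0,"fingers":0.85}]'; python3 - <<'E'
from h import *
go((.4521,-.2064,.0145),.1362-np.pi/2)
E
```

```text
[ 0.60497419 -0.21006029] 0.22670318188692506 267
off -0.0007272954188635326 -0.0008183345029591684
[ 0.53887617 -0.04925567] 0.2680343126558007 274
time: 10.53
ee_pos: [0.4525, -0.207, 0.0155]
orientation: [-0.0, 0.754, -0.657, 0.0]
force: [-0.1, -0.1, 0.4]
grip_width: 0.0796
t=-0.6 0.4 1.0  a=-0.000 -0.000 0.001 | at [ 0.4525 -0.207   0.0155] t 10.53 grip 0.0796 F [-0.1 -0.1  0.4]
```

```bash
python3 -m handwheel '[{"tx":0,"ty":0,"tz":1,"ax":0,"ay":0,"az":0,"fingers":0.85},{"tx":0,"ty":0,"tz":1,"ax":0,"ay":0,"az":0,"fingers":0.4},{"tx":0,"ty":0,"tz":1,"ax":0,"ay":0,"az":0,"fingers":0.4},{"tx":0,"ty":0,"tz":1,"ax":0,"ay":0,"az":0,"fingers":0.4},{"tx":0,"ty":0,"tz":1,"ax":0,"ay":0,"az":0,"fingers":0.4},{"tx":0,"ty":0,"tz":1,"ax":0,"ay":0,"az":0,"fingers":0.4},{"tx":0,"ty":0,"tz":-5,"ax":0,"ay":0,"az":0,"fingers":0.4},{"tx":0,"ty":0,"tz":-40,"ax":0,"ay":0,"az":0,"fingers":0.4},{"tx":0,"ty":0,"tz":-80,"ax":0,"ay":0,"az":0,"fingers":0.4},{"tx":0,"ty":0,"tz":-85,"ax":0,"ay":0,"az":0,"fingers":0.4},{"tx":0,"ty":0,"tz":-85,"ax":0,"ay":0,"az":0,"fingers":0.4}]'; python3 - <<'E'
from h import *
go((.539,-.0495,.075),.272-np.pi/2)
E
```

```text
time: 11.45
ee_pos: [0.4537, -0.2089, 0.1033]
orientation: [-0.0, 0.753, -0.658, 0.003]
force: [-0.3, -0.7, -1.6]
grip_width: 0.0538
t=-146.5 -105.9 28.2  a=-0.005 -0.005 -0.136 | at [ 0.4537 -0.2089  0.1033] t 11.45 grip 0.0538 F [-0.3 -0.7 -1.6]
```

```bash
python3 -m handwheel '[{"tx":-34,"ty":-24,"tz":0,"ax":0,"ay":0,"az":-0.03,"fingers":0.4},{"tx":-67,"ty":-48,"tz":0,"ax":0,"ay":0,"az":-0.06,"fingers":0.4},{"tx":-100,"ty":-72,"tz":0,"ax":0,"ay":0,"az":-0.09,"fingers":0.4},{"tx":-130,"ty":-94,"tz":0,"ax":0,"ay":0,"az":-0.12,"fingers":0.4},{"tx":-146,"ty":-106,"tz":10,"ax":0,"ay":0,"az":-0.136,"fingers":0.4},{"tx":-146,"ty":-106,"tz":25,"ax":0,"ay":0,"az":-0.136,"fingers":0.4},{"tx":-146,"ty":-106,"tz":28,"ax":0,"ay":0,"az":-0.136,"fingers":0.4},{"tx":-146,"ty":-106,"tz":28,"ax":0,"ay":0,"az":-0.136,"fingers":0.4},{"tx":-146,"ty":-106,"tz":28,"ax":0,"ay":0,"az":-0.136,"fingers":0.4}]'; python3 - <<'E'
from h import *
c=shot("scene","s9.png",(180,130,330,240),5)
go((.539,-.0495,.050),.272-np.pi/2)
E
```

```text
time: 12.2
ee_pos: [0.536, -0.0489, 0.0714]
orientation: [0.001, 0.796, -0.605, -0.001]
force: [-0.4, 0.4, -0.4]
grip_width: 0.0535
t=0.9 -2.3 22.1  a=0.001 0.000 -0.001 | at [ 0.5365 -0.0492  0.0721] t 12.25 grip 0.0536 F [-0.2  0.8 -0.6]
```

View pics/s9.png

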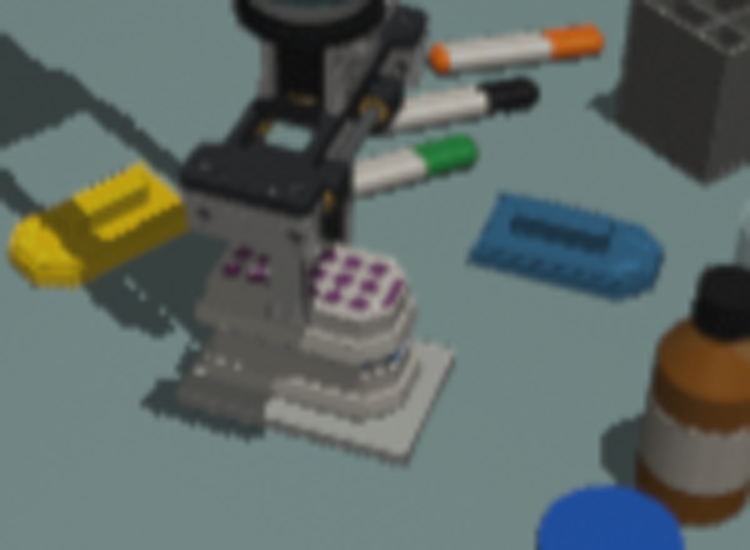

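```bash
python3 -m handwheel '[{"tx":1,"ty":-2,"tz":5,"ax":0,"ay":0,"az":0,"fingers":0.4},{"tx":1,"ty":-2,"tz":11,"ax":0,"ay":0,"az":0,"fingers":0.4},{"tx":1,"ty":-2,"tz":15,"ax":0,"ay":0,"az":0,"fingers":0.4},{"tx":1,"ty":-2,"tz":18,"ax":0,"ay":0,"az":0,"fingers":0.4},{"tx":1,"ty":-2,"tz":21,"ax":0,"ay":0,"az":0,"fingers":0.4},{"tx":1,"ty":-2,"tz":23,"ax":0,"ay":0,"az":0,"fingers":0.4},{"tx":1,"ty":-2,"tz":23,"ax":0,"ay":0,"az":0,"fingers":0.4}]'; python3 - <<'E'
from h import *
go((.539,-.0495,.049),.272-np.pi/2)
E
```

```text
time: 12.83
ee_pos: [0.5391, -0.049, 0.049]
orientation: [0.0, 0.796, -0.605, -0.0]
force: [0.5, 0.4, -0.6]
grip_width: 0.0536
t=0.4 0.2 -0.0  a=0.000 0.000 -0.000 | at [ 0.5391 -0.049   0.049 ] t 12.83 grip 0.0536 F [ 0.5  0.4 -0.6]
```

```bash
python3 -m handwheel '[{"tx":0,"ty":0,"tz":1,"ax":0,"ay":0,"az":0,"fingers":0.4},{"tx":0,"ty":0,"tz":1,"ax":0,"ay":0,"az":0,"fingers":0.85},{"tx":0,"ty":0,"tz":1,"ax":0,"ay":0,"az":0,"fingers":0.85},{"tx":0,"ty":0,"tz":1,"ax":0,"ay":0,"az":0,"fingers":0.85},{"tx":0,"ty":0,"tz":1,"ax":0,"ay":0,"az":0,"fingers":0.85},{"tx":0,"ty":0,"tz":-20,"ax":0,"ay":0,"az":0,"fingers":0.85},{"tx":0,"ty":0,"tz":-60,"ax":0,"ay":0,"az":0,"fingers":0.85},{"tx":0,"ty":0,"tz":-60,"ax":0,"ay":0,"az":0,"fingers":0.85},{"tx":0,"ty":0,"tz":-60,"ax":0,"ay":0,"az":0,"fingers":0.85}]'; python3 - <<'E'
from h import *
go((.4354,-.3651,.09),.1215-np.pi/2)
E
```

```text
time: 13.58
ee_pos: [0.5411, -0.0494, 0.1115]
orientation: [-0.001, 0.796, -0.605, 0.003]
force: [-0.2, -0.4, 0.1]
grip_width: 0.0799
t=275.7 186.7 21.3  a=-0.005 -0.002 0.150 | at [ 0.5411 -0.0494  0.1115] t 13.58 grip 0.0799 F [-0.2 -0.4  0.1]
```

```bash
python3 -m handwheel '[{"tx":276,"ty":187,"tz":20,"ax":0,"ay":0,"az":0.15,"fingers":0.85},{"tx":276,"ty":187,"tz":20,"ax":0,"ay":0,"az":0.15,"fingers":0.85},{"tx":276,"ty":187,"tz":20,"ax":0,"ay":0,"az":0.15,"fingers":0.85},{"tx":276,"ty":187,"tz":20,"ax":0,"ay":0,"az":0.15,"fingers":0.85},{"tx":276,"ty":187,"tz":20,"ax":0,"ay":0,"az":0.15,"fingers":0.85},{"tx":276,"ty":187,"tz":20,"ax":0,"ay":0,"az":0.15,"fingers":0.85},{"tx":276,"ty":187,"tz":20,"ax":0,"ay":0,"az":0.15,"fingers":0.85},{"tx":276,"ty":187,"tz":20,"ax":0,"ay":0,"az":0.15,"fingers":0.85},{"tx":276,"ty":187,"tz":20,"ax":0,"ay":0,"az":0.15,"fingers":0.85},{"tx":276,"ty":187,"tz":20,"ax":0,"ay":0,"az":0.15,"fingers":0.85},{"tx":276,"ty":187,"tz":20,"ax":0,"ay":0,"az":0.15,"fingers":0.85}]'; python3 - <<'E'
from h import *
c=shot("top","t10.png",(200,100,420,260),3.6); np.savez("c10.npz",**c)
c=shot("scene","s10.png",(100,140,300,290),4)
go((.4354,-.3651,.0145),.1215-np.pi/2)
E
```

```text
time: 14.5
ee_pos: [0.4324, -0.364, 0.0881]
orientation: [-0.0, 0.748, -0.663, -0.002]
force: [-0.4, -0.8, 0.0]
grip_width: 0.08
t=2.3 -2.1 74.2  a=0.001 0.002 0.002 | at [ 0.4332 -0.3632  0.0887] t 14.6 grip 0.0799 F [-0.1 -0.3  0.6]
```

View pics/t10.png

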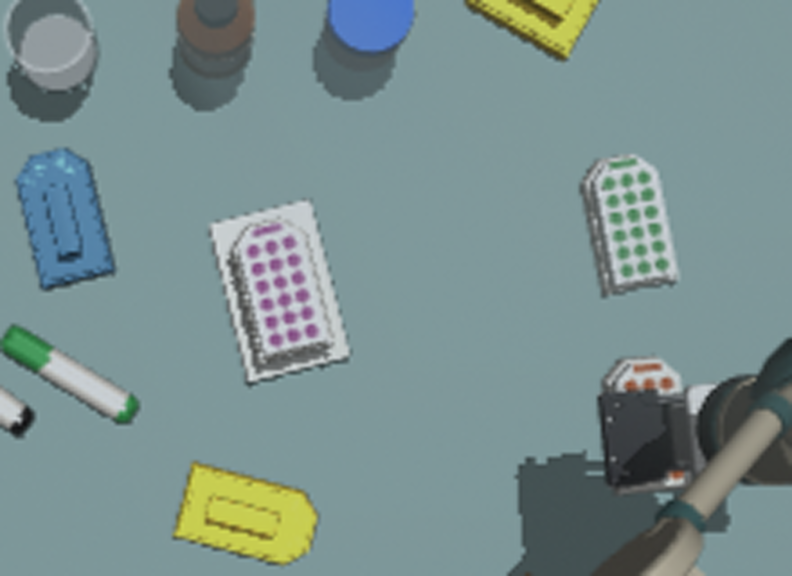

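View pics/s10.png

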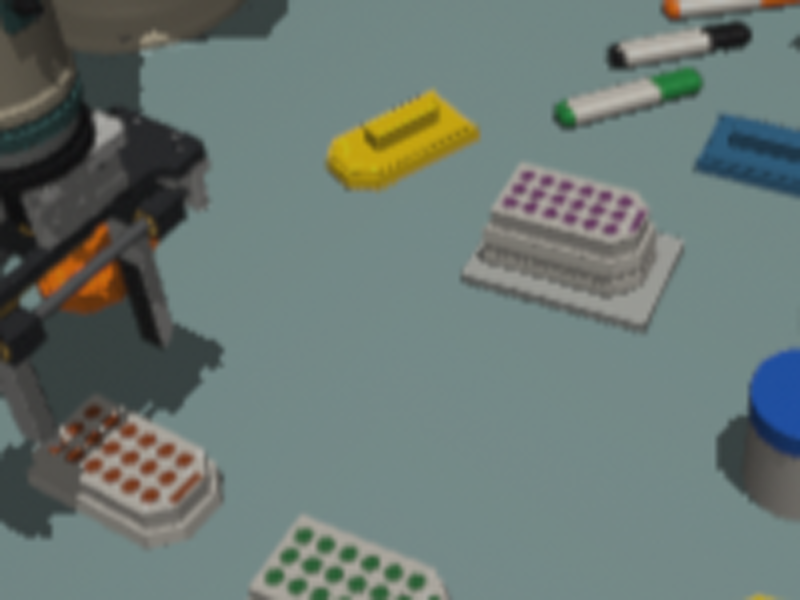

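Purple plate is seated on the blue-well one, with two even tiers at scene (570,230). The brown plate at scene (135,455), the green plate and the lid are unmoved. Descending on brown.

```bash
python3 -m handwheel '[{"tx":2,"ty":-2,"tz":30,"ax":0,"ay":0,"az":0,"fingers":0.85},{"tx":2,"ty":-2,"tz":55,"ax":0,"ay":0,"az":0,"fingers":0.85},{"tx":2,"ty":-2,"tz":68,"ax":0,"ay":0,"az":0,"fingers":0.85},{"tx":2,"ty":-2,"tz":74,"ax":0,"ay":0,"az":0,"fingers":0.85},{"tx":2,"ty":-2,"tz":74,"ax":0,"ay":0,"az":0,"fingers":0.85},{"tx":2,"ty":-2,"tz":74,"ax":0,"ay":0,"az":0,"fingers":0.85}]'; python3 - <<'E'
from h import *
go((.4354,-.3651,.0145),.1215-np.pi/2)
c=dict(np.load("c10.npz")); X,a,n=wells(c,125,170,(262,155,296,205),z=.062,smin=40); print(X,a,n)
E
```

```text
time: 15.1
ee_pos: [0.4361, -0.3661, 0.0157]
orientation: [0.0, 0.749, -0.662, 0.0]
force: [0.0, 0.1, -0.0]
grip_width: 0.0798
t=-1.1 0.6 1.2  a=-0.000 -0.000 0.002 | at [ 0.4361 -0.3661  0.0157] t 15.1 grip 0.0798 F [ 0.   0.1 -0. ]
[ 0.53851841 -0.04988931] 0.28891706649406534 198
```

```bash
python3 -m handwheel '[{"tx":-1,"ty":0,"tz":1,"ax":0,"ay":0,"az":0,"fingers":0.85},{"tx":-1,"ty":0,"tz":1,"ax":0,"ay":0,"az":0,"fingers":0.4},{"tx":-1,"ty":0,"tz":1,"ax":0,"ay":0,"az":0,"fingers":0.4},{"tx":-1,"ty":0,"tz":1,"ax":0,"ay":0,"az":0,"fingers":0.4},{"tx":-1,"ty":0,"tz":1,"ax":0,"ay":0,"az":0,"fingers":0.4},{"tx":-1,"ty":0,"tz":1,"ax":0,"ay":0,"az":0,"fingers":0.4},{"tx":-1,"ty":0,"tz":-5,"ax":0,"ay":0,"az":0,"fingers":0.4},{"tx":-1,"ty":0,"tz":-40,"ax":0,"ay":0,"az":0,"fingers":0.4},{"tx":-1,"ty":0,"tz":-80,"ax":0,"ay":0,"az":0,"fingers":0.4},{"tx":-1,"ty":0,"tz":-95,"ax":0,"ay":0,"az":0,"fingers":0.4},{"tx":-1,"ty":0,"tz":-95,"ax":0,"ay":0,"az":0,"fingers":0.4},{"tx":-1,"ty":0,"tz":-95,"ax":0,"ay":0,"az":0,"fingers":0.4}]'; python3 - <<'E'
from h import *
go((.539,-.0495,.09),.275-np.pi/2)
E
```

```text
time: 16.1
ee_pos: [0.4354, -0.366, 0.111]
orientation: [0.0, 0.749, -0.663, 0.001]
force: [-0.4, 0.2, -0.8]
grip_width: 0.0537
t=-301.6 -141.2 20.7  a=-0.001 -0.001 -0.153 | at [ 0.4354 -0.366   0.111 ] t 16.1 grip 0.0537 F [-0.4  0.2 -0.8]
```

```bash
python3 -m handwheel '[{"tx":-35,"ty":-16,"tz":0,"ax":0,"ay":0,"az":-0.02,"fingers":0.4},{"tx":-70,"ty":-33,"tz":0,"ax":0,"ay":0,"az":-0.04,"fingers":0.4},{"tx":-105,"ty":-49,"tz":0,"ax":0,"ay":0,"az":-0.06,"fingers":0.4},{"tx":-140,"ty":-66,"tz":0,"ax":0,"ay":0,"az":-0.08,"fingers":0.4},{"tx":-175,"ty":-82,"tz":0,"ax":0,"ay":0,"az":-0.1,"fingers":0.4},{"tx":-210,"ty":-98,"tz":0,"ax":0,"ay":0,"az":-0.12,"fingers":0.4},{"tx":-245,"ty":-115,"tz":0,"ax":0,"ay":0,"az":-0.14,"fingers":0.4},{"tx":-275,"ty":-129,"tz":5,"ax":0,"ay":0,"az":-0.153,"fingers":0.4},{"tx":-295,"ty":-138,"tz":15,"ax":0,"ay":0,"az":-0.153,"fingers":0.4},{"tx":-302,"ty":-141,"tz":20,"ax":0,"ay":0,"az":-0.153,"fingers":0.4},{"tx":-302,"ty":-141,"tz":20,"ax":0,"ay":0,"az":-0.153,"fingers":0.4},{"tx":-302,"ty":-141,"tz":20,"ax":0,"ay":0,"az":-0.153,"fingers":0.4}]'; python3 - <<'E'
from h import *
c=shot("scene","s11.png",(180,120,330,230),5)
go((.539,-.0495,.067),.275-np.pi/2)
E
```

```text
time: 17.1
ee_pos: [0.5371, -0.0491, 0.0887]
orientation: [0.001, 0.798, -0.603, -0.002]
force: [0.1, -0.2, -0.9]
grip_width: 0.0533
t=0.1 -1.5 22.3  a=0.002 0.000 -0.000 | at [ 0.5376 -0.0498  0.0893] t 17.15 grip 0.0536 F [-0.2  0.5 -1.2]
```

View pics/s11.png

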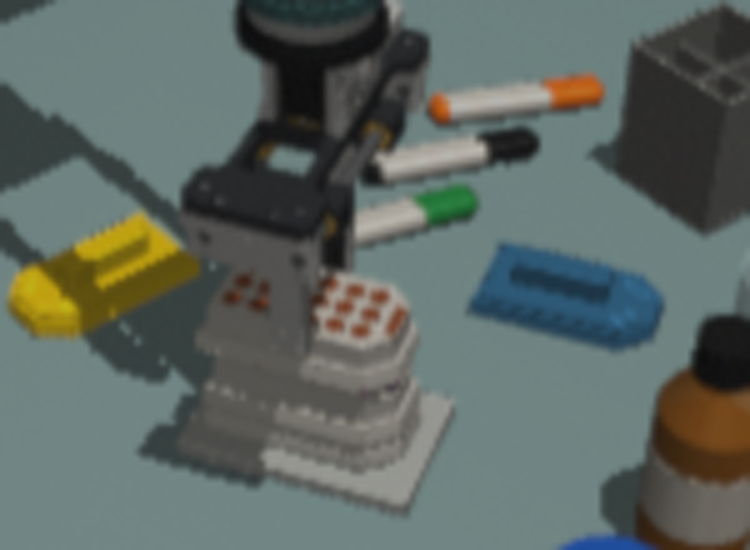

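Brown plate held level over the stack, nose aligned at (410,320). Lowering.

```bash
python3 -m handwheel '[{"tx":0,"ty":-1,"tz":5,"ax":0,"ay":0,"az":0,"fingers":0.4},{"tx":0,"ty":-1,"tz":11,"ax":0,"ay":0,"az":0,"fingers":0.4},{"tx":0,"ty":-1,"tz":15,"ax":0,"ay":0,"az":0,"fingers":0.4},{"tx":0,"ty":-1,"tz":18,"ax":0,"ay":0,"az":0,"fingers":0.4},{"tx":0,"ty":-1,"tz":21,"ax":0,"ay":0,"az":0,"fingers":0.4},{"tx":0,"ty":-1,"tz":23,"ax":0,"ay":0,"az":0,"fingers":0.4},{"tx":0,"ty":-1,"tz":23,"ax":0,"ay":0,"az":0,"fingers":0.4}]'; python3 - <<'E'
from h import *
go((.539,-.0495,.067),.275-np.pi/2)
E
```

```text
time: 17.73
ee_pos: [0.5394, -0.0488, 0.067]
orientation: [0.0, 0.797, -0.604, -0.0]
force: [1.1, 1.5, -1.7]
grip_width: 0.0535
t=0.6 0.6 0.0  a=0.000 0.000 -0.000 | at [ 0.5394 -0.0488  0.067 ] t 17.73 grip 0.0535 F [ 1.1  1.5 -1.7]
```

```bash
python3 -m handwheel '[{"tx":0,"ty":0,"tz":1,"ax":0,"ay":0,"az":0,"fingers":0.4},{"tx":0,"ty":0,"tz":1,"ax":0,"ay":0,"az":0,"fingers":0.85},{"tx":0,"ty":0,"tz":1,"ax":0,"ay":0,"az":0,"fingers":0.85},{"tx":0,"ty":0,"tz":1,"ax":0,"ay":0,"az":0,"fingers":0.85},{"tx":0,"ty":0,"tz":1,"ax":0,"ay":0,"az":0,"fingers":0.85},{"tx":0,"ty":0,"tz":-20,"ax":0,"ay":0,"az":0,"fingers":0.85},{"tx":0,"ty":0,"tz":-50,"ax":0,"ay":0,"az":0,"fingers":0.85},{"tx":0,"ty":0,"tz":-50,"ax":0,"ay":0,"az":0,"fingers":0.85},{"tx":0,"ty":0,"tz":-50,"ax":0,"ay":0,"az":0,"fingers":0.85}]'; python3 - <<'E'
from h import *
go((.608,-.3478,.09),.2217-np.pi/2)
E
```

```text
time: 18.48
ee_pos: [0.5409, -0.0489, 0.1189]
orientation: [-0.001, 0.797, -0.604, 0.002]
force: [0.4, 0.5, 0.3]
grip_width: 0.0796
t=305.8 16.6 29.5  a=-0.004 -0.002 0.053 | at [ 0.5409 -0.0489  0.1189] t 18.48 grip 0.0796 F [0.4 0.5 0.3]
```

```bash
python3 -m handwheel '[{"tx":306,"ty":18,"tz":28,"ax":0,"ay":0,"az":0.053,"fingers":0.85},{"tx":306,"ty":18,"tz":28,"ax":0,"ay":0,"az":0.053,"fingers":0.85},{"tx":306,"ty":18,"tz":28,"ax":0,"ay":0,"az":0.053,"fingers":0.85},{"tx":306,"ty":18,"tz":28,"ax":0,"ay":0,"az":0.053,"fingers":0.85},{"tx":306,"ty":18,"tz":28,"ax":0,"ay":0,"az":0.053,"fingers":0.85},{"tx":306,"ty":18,"tz":28,"ax":0,"ay":0,"az":0.053,"fingers":0.85},{"tx":306,"ty":18,"tz":28,"ax":0,"ay":0,"az":0.053,"fingers":0.85},{"tx":306,"ty":18,"tz":28,"ax":0,"ay":0,"az":0.053,"fingers":0.85},{"tx":306,"ty":18,"tz":28,"ax":0,"ay":0,"az":0.053,"fingers":0.85},{"tx":306,"ty":18,"tz":28,"ax":0,"ay":0,"az":0.053,"fingers":0.85},{"tx":306,"ty":18,"tz":28,"ax":0,"ay":0,"az":0.053,"fingers":0.85}]'; python3 - <<'E'
from h import *
c=shot("top","t12.png",(200,100,420,260),3.6); np.savez("c12.npz",**c)
c=shot("scene","s12.png",(100,140,300,290),4)
go((.608,-.3478,.0145),.2217-np.pi/2)
E
```

```text
time: 19.4
ee_pos: [0.6043, -0.3464, 0.0882]
orientation: [-0.0, 0.781, -0.624, -0.002]
force: [0.4, -0.5, -0.5]
grip_width: 0.0798
t=2.5 -2.7 74.7  a=0.001 0.001 0.002 | at [ 0.6048 -0.3461  0.0892] t 19.5 grip 0.0798 F [-0.5  0.  -0.7]
```

View pics/t12.png

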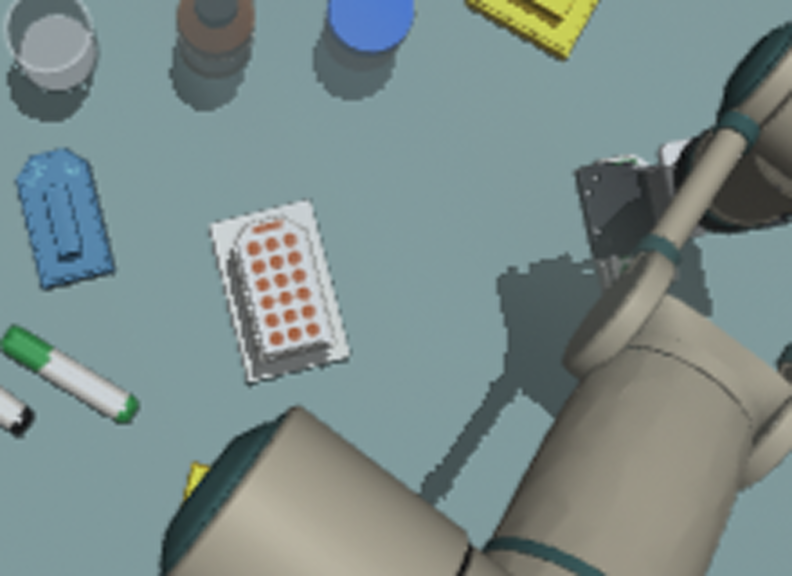

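View pics/s12.png

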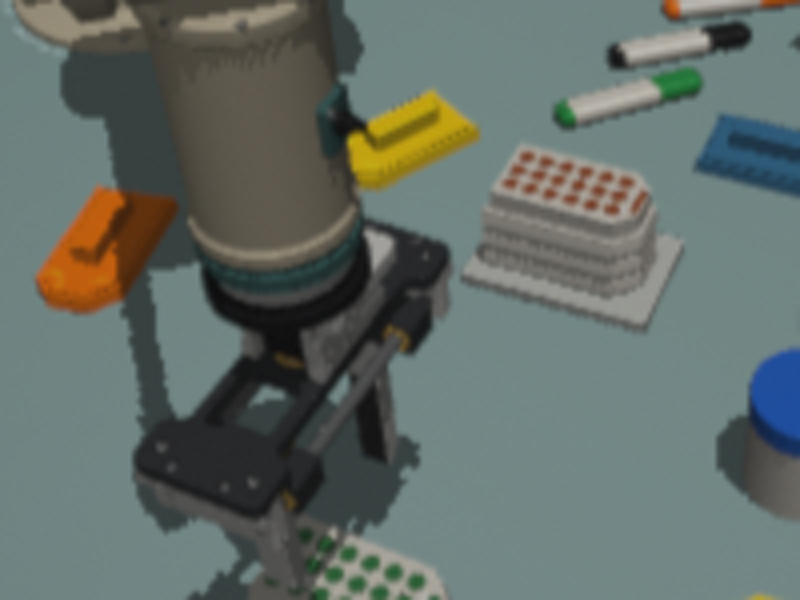

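Three tiers seated evenly; brown is on top at scene (575,195). Descending on green, which is unmoved.

```bash
python3 -m handwheel '[{"tx":2,"ty":-2,"tz":30,"ax":0,"ay":0,"az":0,"fingers":0.85},{"tx":2,"ty":-2,"tz":55,"ax":0,"ay":0,"az":0,"fingers":0.85},{"tx":2,"ty":-2,"tz":68,"ax":0,"ay":0,"az":0,"fingers":0.85},{"tx":2,"ty":-2,"tz":74,"ax":0,"ay":0,"az":0,"fingers":0.85},{"tx":2,"ty":-2,"tz":74,"ax":0,"ay":0,"az":0,"fingers":0.85},{"tx":2,"ty":-2,"tz":74,"ax":0,"ay":0,"az":0,"fingers":0.85}]'; python3 - <<'E'
from h import *
go((.608,-.3478,.0145),.2217-np.pi/2)
E
```

```text
time: 20.0
ee_pos: [0.6081, -0.3489, 0.0161]
orientation: [-0.0, 0.781, -0.624, 0.0]
force: [0.4, 0.3, -0.2]
grip_width: 0.0799
t=-1.1 -0.1 1.6  a=-0.001 -0.001 0.001 | at [ 0.6081 -0.3489  0.0161] t 20.0 grip 0.0799 F [ 0.4  0.3 -0.2]
```

```bash
python3 -m handwheel '[{"tx":-1,"ty":0,"tz":1,"ax":0,"ay":0,"az":0,"fingers":0.85},{"tx":-1,"ty":0,"tz":1,"ax":0,"ay":0,"az":0,"fingers":0.4},{"tx":-1,"ty":0,"tz":1,"ax":0,"ay":0,"az":0,"fingers":0.4},{"tx":-1,"ty":0,"tz":1,"ax":0,"ay":0,"az":0,"fingers":0.4},{"tx":-1,"ty":0,"tz":1,"ax":0,"ay":0,"az":0,"fingers":0.4},{"tx":-1,"ty":0,"tz":1,"ax":0,"ay":0,"az":0,"fingers":0.4},{"tx":-1,"ty":0,"tz":-5,"ax":0,"ay":0,"az":0,"fingers":0.4},{"tx":-1,"ty":0,"tz":-40,"ax":0,"ay":0,"az":0,"fingers":0.4},{"tx":-1,"ty":0,"tz":-80,"ax":0,"ay":0,"az":0,"fingers":0.4},{"tx":-1,"ty":0,"tz":-112,"ax":0,"ay":0,"az":0,"fingers":0.4},{"tx":-1,"ty":0,"tz":-112,"ax":0,"ay":0,"az":0,"fingers":0.4},{"tx":-1,"ty":0,"tz":-112,"ax":0,"ay":0,"az":0,"fingers":0.4}]'; python3 - <<'E'
from h import *
go((.539,-.0495,.108),.275-np.pi/2)
E
```

```text
time: 21.0
ee_pos: [0.6086, -0.3496, 0.1303]
orientation: [-0.0, 0.781, -0.625, 0.003]
force: [0.1, -0.4, -0.9]
grip_width: 0.0539
t=-308.1 2.0 21.0  a=-0.003 -0.004 -0.053 | at [ 0.6086 -0.3496  0.1303] t 21.0 grip 0.0539 F [ 0.1 -0.4 -0.9]
```

```bash
python3 -m handwheel '[{"tx":-35,"ty":0,"tz":0,"ax":0,"ay":0,"az":-0.01,"fingers":0.4},{"tx":-70,"ty":0,"tz":0,"ax":0,"ay":0,"az":-0.02,"fingers":0.4},{"tx":-105,"ty":0,"tz":0,"ax":0,"ay":0,"az":-0.03,"fingers":0.4},{"tx":-140,"ty":1,"tz":0,"ax":0,"ay":0,"az":-0.04,"fingers":0.4},{"tx":-175,"ty":1,"tz":0,"ax":0,"ay":0,"az":-0.053,"fingers":0.4},{"tx":-210,"ty":1,"tz":0,"ax":0,"ay":0,"az":-0.053,"fingers":0.4},{"tx":-245,"ty":1,"tz":0,"ax":0,"ay":0,"az":-0.053,"fingers":0.4},{"tx":-280,"ty":1,"tz":5,"ax":0,"ay":0,"az":-0.053,"fingers":0.4},{"tx":-300,"ty":1,"tz":12,"ax":0,"ay":0,"az":-0.053,"fingers":0.4},{"tx":-307,"ty":1,"tz":20,"ax":0,"ay":0,"az":-0.053,"fingers":0.4},{"tx":-307,"ty":1,"tz":20,"ax":0,"ay":0,"az":-0.053,"fingers":0.4},{"tx":-307,"ty":1,"tz":20,"ax":0,"ay":0,"az":-0.053,"fingers":0.4}]'; python3 - <<'E'
from h import *
c=shot("scene","s13.png",(180,110,330,220),5)
go((.539,-.0495,.085),.275-np.pi/2)
E
```

```text
time: 22.0
ee_pos: [0.5382, -0.0498, 0.1059]
orientation: [0.001, 0.797, -0.603, -0.001]
force: [1.2, -0.7, -0.5]
grip_width: 0.0535
t=-1.0 -0.2 21.6  a=0.001 -0.001 -0.001 | at [ 0.5391 -0.0505  0.1066] t 22.05 grip 0.0535 F [ 0.2 -0.2 -1.5]
```

View pics/s13.png

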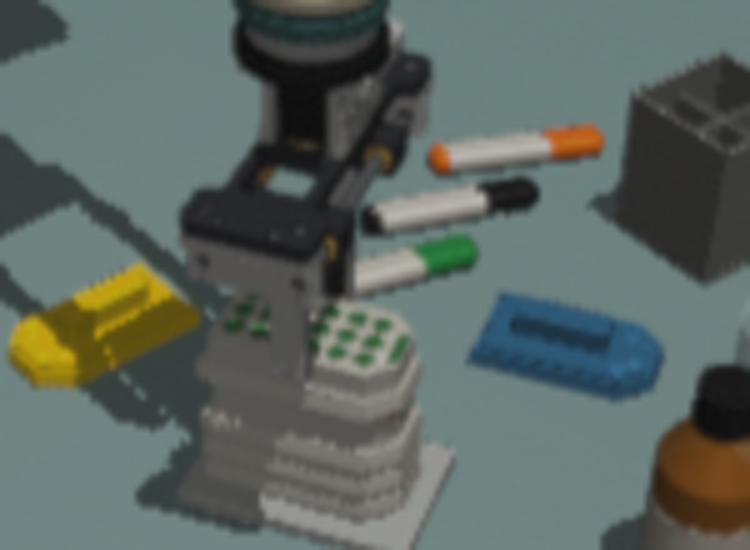

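```bash
python3 -m handwheel '[{"tx":-1,"ty":1,"tz":5,"ax":0,"ay":0,"az":0,"fingers":0.4},{"tx":-1,"ty":1,"tz":11,"ax":0,"ay":0,"az":0,"fingers":0.4},{"tx":-1,"ty":1,"tz":15,"ax":0,"ay":0,"az":0,"fingers":0.4},{"tx":-1,"ty":1,"tz":18,"ax":0,"ay":0,"az":0,"fingers":0.4},{"tx":-1,"ty":1,"tz":21,"ax":0,"ay":0,"az":0,"fingers":0.4},{"tx":-1,"ty":1,"tz":23,"ax":0,"ay":0,"az":0,"fingers":0.4},{"tx":-1,"ty":1,"tz":23,"ax":0,"ay":0,"az":0,"fingers":0.4}]'; python3 - <<'E'
from h import *
go((.539,-.0495,.085),.275-np.pi/2)
E
```

```text
time: 22.63
ee_pos: [0.5376, -0.049, 0.0847]
orientation: [0.0, 0.797, -0.604, 0.0]
force: [-0.9, -0.1, 1.9]
grip_width: 0.0539
t=0.9 -1.2 -0.3  a=0.000 -0.000 -0.000 | at [ 0.5376 -0.049   0.0847] t 22.63 grip 0.0539 F [-0.9 -0.1  1.9]
```

```bash
python3 -m handwheel '[{"tx":0,"ty":0,"tz":0,"ax":0,"ay":0,"az":0,"fingers":0.4},{"tx":0,"ty":0,"tz":0,"ax":0,"ay":0,"az":0,"fingers":0.85},{"tx":0,"ty":0,"tz":0,"ax":0,"ay":0,"az":0,"fingers":0.85},{"tx":0,"ty":0,"tz":0,"ax":0,"ay":0,"az":0,"fingers":0.85},{"tx":0,"ty":0,"tz":0,"ax":0,"ay":0,"az":0,"fingers":0.85},{"tx":0,"ty":0,"tz":-20,"ax":0,"ay":0,"az":0,"fingers":0.85},{"tx":0,"ty":0,"tz":-50,"ax":0,"ay":0,"az":0,"fingers":0.85},{"tx":0,"ty":0,"tz":-50,"ax":0,"ay":0,"az":0,"fingers":0.85},{"tx":0,"ty":0,"tz":-50,"ax":0,"ay":0,"az":0,"fingers":0.85}]'; python3 - <<'E'
from h import *
c=dict(np.load("c12.npz"))
LID=[(chamf(.116,.066,.0175),0,.014),(rect(.06,.02)-[.006,0],.014,.032)]
p,f,s=locate(c,(217,160),LID,yaw=.27); print(np.round(p,4),f,s)
d=np.array([np.cos(p[2]),np.sin(p[2])]); xy=p[:2]-.004*d
go((*xy,.10),p[2]-np.pi/2)
E
```

```text
time: 23.38
ee_pos: [0.539, -0.0489, 0.1358]
orientation: [-0.001, 0.797, -0.604, 0.002]
force: [-0.5, -0.5, -0.4]
grip_width: 0.0795
[0.5983 0.1362 0.2727] 37.78823529411765 773.0
t=-162.0 -103.2 35.9  a=-0.004 -0.002 0.002 | at [ 0.539  -0.0489  0.1358] t 23.38 grip 0.0795 F [-0.5 -0.5 -0.4]
```

```bash
python3 -m handwheel '[{"tx":-162,"ty":-103,"tz":0,"ax":0,"ay":0,"az":0,"fingers":0.6},{"tx":-162,"ty":-103,"tz":0,"ax":0,"ay":0,"az":0,"fingers":0.6},{"tx":-162,"ty":-103,"tz":0,"ax":0,"ay":0,"az":0,"fingers":0.6},{"tx":-162,"ty":-103,"tz":0,"ax":0,"ay":0,"az":0,"fingers":0.6},{"tx":-162,"ty":-103,"tz":20,"ax":0,"ay":0,"az":0,"fingers":0.6},{"tx":-162,"ty":-103,"tz":35,"ax":0,"ay":0,"az":0,"fingers":0.6},{"tx":-162,"ty":-103,"tz":35,"ax":0,"ay":0,"az":0,"fingers":0.6},{"tx":-162,"ty":-103,"tz":35,"ax":0,"ay":0,"az":0,"fingers":0.6}]'; python3 - <<'E'
from h import *
c=shot("top","t14.png",(150,100,370,260),3.6); np.savez("c14.npz",**c)
c=shot("scene","s14.png",(170,110,320,220),5)
go((.5944,.1351,.0195),.2727-np.pi/2)
E
```

```text
time: 24.05
ee_pos: [0.5912, 0.1352, 0.0973]
orientation: [0.002, 0.798, -0.603, -0.002]
force: [0.3, -0.3, -0.0]
grip_width: 0.0566
t=-0.1 -1.8 79.9  a=0.000 -0.000 0.001 | at [0.5928 0.1345 0.0994] t 24.15 grip 0.0566 F [ 0.3 -0.3 -0.1]
```

View pics/t14.png

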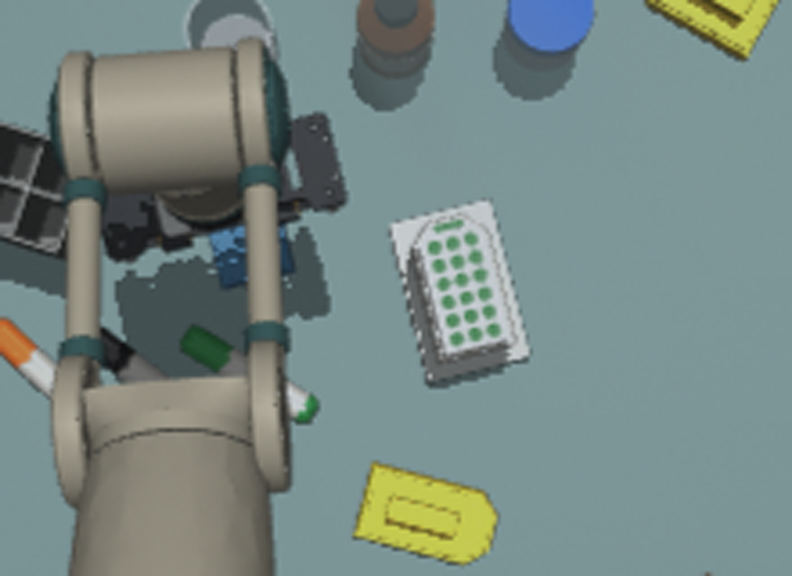

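View pics/s14.png

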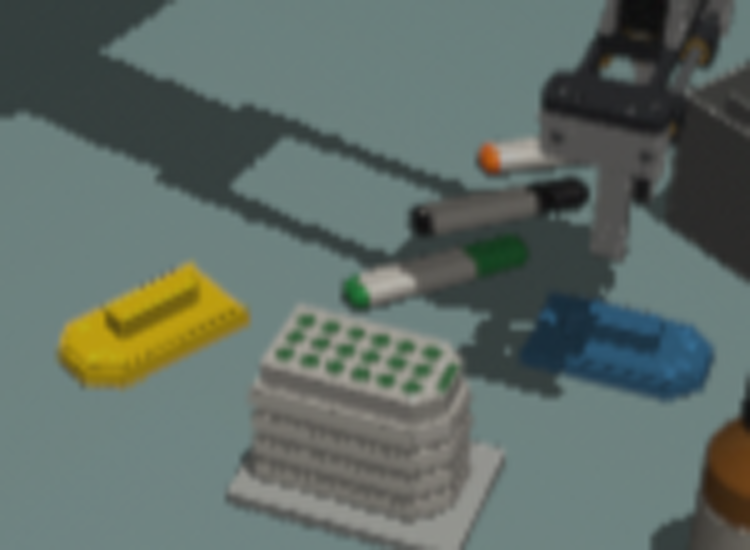

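```bash
python3 - <<'E'
from h import *
c=dict(np.load("c14.npz"))
X,a,n=wells(c,50,85,(262,155,292,203),z=.098,smin=50); print(X,a,n)
E
python3 -m handwheel '[{"tx":0,"ty":-1,"tz":35,"ax":0,"ay":0,"az":0,"fingers":0.6},{"tx":0,"ty":-1,"tz":60,"ax":0,"ay":0,"az":0,"fingers":0.6},{"tx":0,"ty":-1,"tz":72,"ax":0,"ay":0,"az":0,"fingers":0.6},{"tx":0,"ty":-1,"tz":78,"ax":0,"ay":0,"az":0,"fingers":0.6},{"tx":0,"ty":-1,"tz":79,"ax":0,"ay":0,"az":0,"fingers":0.6},{"tx":0,"ty":-1,"tz":79,"ax":0,"ay":0,"az":0,"fingers":0.6}]'; python3 - <<'E'
from h import *
c=shot("scene","s15.png",(220,110,370,220),5)
go((.5944,.1351,.0195),.2727-np.pi/2)
E
```

```text
[ 0.53682613 -0.04891105] 0.2710535949158727 206
time: 24.65
ee_pos: [0.5946, 0.1349, 0.0212]
orientation: [-0.001, 0.797, -0.604, 0.001]
force: [1.3, 0.4, 0.7]
grip_width: 0.0565
t=-0.2 0.6 2.2  a=-0.003 -0.001 0.001 | at [0.595  0.1351 0.0217] t 24.7 grip 0.0562 F [-0.2  0.6  0.5]
```

View pics/s15.png

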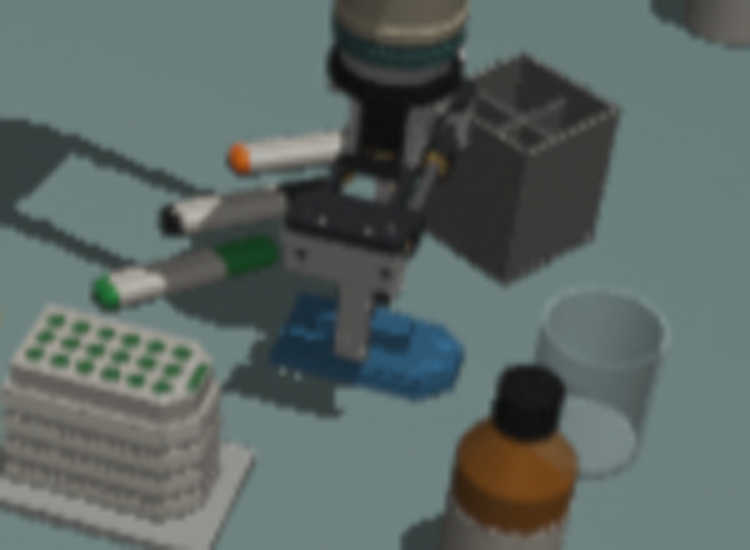

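```bash
python3 -m handwheel '[{"tx":0,"ty":0,"tz":1,"ax":0,"ay":0,"az":0,"fingers":0.6},{"tx":0,"ty":0,"tz":1,"ax":0,"ay":0,"az":0,"fingers":0},{"tx":0,"ty":0,"tz":1,"ax":0,"ay":0,"az":0,"fingers":0},{"tx":0,"ty":0,"tz":1,"ax":0,"ay":0,"az":0,"fingers":0},{"tx":0,"ty":0,"tz":1,"ax":0,"ay":0,"az":0,"fingers":0},{"tx":0,"ty":0,"tz":1,"ax":0,"ay":0,"az":0,"fingers":0},{"tx":0,"ty":0,"tz":-5,"ax":0,"ay":0,"az":0,"fingers":0},{"tx":0,"ty":0,"tz":-40,"ax":0,"ay":0,"az":0,"fingers":0},{"tx":0,"ty":0,"tz":-80,"ax":0,"ay":0,"az":0,"fingers":0},{"tx":0,"ty":0,"tz":-120,"ax":0,"ay":0,"az":0,"fingers":0},{"tx":0,"ty":0,"tz":-120,"ax":0,"ay":0,"az":0,"fingers":0},{"tx":0,"ty":0,"tz":-120,"ax":0,"ay":0,"az":0,"fingers":0}]' 35; python3 - <<'E'
from h import *
go((.5342,-.0501,.132),.273-np.pi/2)
E
```

```text
time: 25.7
ee_pos: [0.5956, 0.1358, 0.1434]
orientation: [-0.002, 0.797, -0.604, 0.002]
force: [-0.5, 0.2, -1.5]
grip_width: 0.0194
t=162.2 109.7 10.9  a=-0.006 -0.001 0.002 | at [0.5956 0.1358 0.1434] t 25.7 grip 0.0194 F [-0.5  0.2 -1.5]
```

```bash
python3 -m handwheel '[{"tx":32,"ty":22,"tz":0,"ax":0,"ay":0,"az":0,"fingers":0},{"tx":64,"ty":43,"tz":0,"ax":0,"ay":0,"az":0,"fingers":0},{"tx":96,"ty":65,"tz":0,"ax":0,"ay":0,"az":0,"fingers":0},{"tx":128,"ty":87,"tz":0,"ax":0,"ay":0,"az":0,"fingers":0},{"tx":150,"ty":101,"tz":0,"ax":0,"ay":0,"az":0,"fingers":0},{"tx":162,"ty":109,"tz":5,"ax":0,"ay":0,"az":0,"fingers":0},{"tx":162,"ty":109,"tz":10,"ax":0,"ay":0,"az":0,"fingers":0},{"tx":162,"ty":109,"tz":10,"ax":0,"ay":0,"az":0,"fingers":0},{"tx":162,"ty":109,"tz":10,"ax":0,"ay":0,"az":0,"fingers":0}]'; python3 - <<'E'
from h import *
c=shot("scene","s16.png",(180,100,330,210),5)
go((.5342,-.0501,.1085),.273-np.pi/2)
E
```

```text
time: 26.45
ee_pos: [0.532, -0.0491, 0.129]
orientation: [0.0, 0.797, -0.604, -0.001]
force: [0.4, 0.1, 0.4]
grip_width: 0.0197
t=1.6 -1.3 20.9  a=0.001 0.001 0.003 | at [ 0.5326 -0.0489  0.1294] t 26.5 grip 0.0192 F [ 0.7  0.3 -1.3]
```

View pics/s16.png

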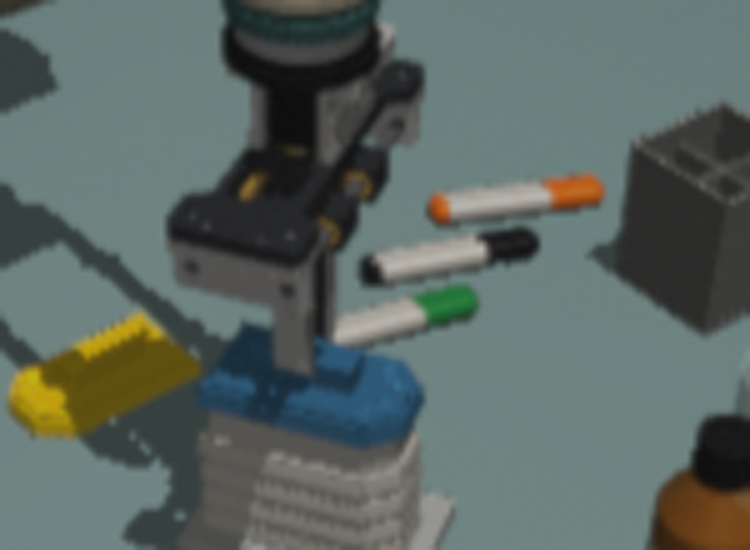

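```bash
python3 -m handwheel '[{"tx":1,"ty":0,"tz":5,"ax":0,"ay":0,"az":0,"fingers":0},{"tx":1,"ty":0,"tz":10,"ax":0,"ay":0,"az":0,"fingers":0},{"tx":1,"ty":0,"tz":14,"ax":0,"ay":0,"az":0,"fingers":0},{"tx":1,"ty":0,"tz":17,"ax":0,"ay":0,"az":0,"fingers":0},{"tx":1,"ty":0,"tz":20,"ax":0,"ay":0,"az":0,"fingers":0},{"tx":1,"ty":0,"tz":22,"ax":0,"ay":0,"az":0,"fingers":0},{"tx":1,"ty":0,"tz":22,"ax":0,"ay":0,"az":0,"fingers":0}]'; python3 - <<'E'
from h import *
go((.5342,-.0501,.1085),.273-np.pi/2)
E
```

```text
time: 27.08
ee_pos: [0.533, -0.0503, 0.112]
orientation: [-0.0, 0.797, -0.603, 0.0]
force: [-6.9, 2.6, 22.2]
grip_width: 0.0197
t=0.1 -1.2 3.5  a=-0.001 -0.000 0.002 | at [ 0.533  -0.0503  0.112 ] t 27.08 grip 0.0197 F [-6.9  2.6 22.2]
```

```bash
python3 -m handwheel '[{"tx":0,"ty":0,"tz":-2,"ax":0,"ay":0,"az":0,"fingers":0},{"tx":0,"ty":0,"tz":-2,"ax":0,"ay":0,"az":0,"fingers":0}]'; python3 - <<'E'
from h import *
c=shot("scene","s17.png",(190,120,300,205),7)
go((.5342,-.0501,.1085),.273-np.pi/2)
E
```

```text
time: 27.25
ee_pos: [0.5334, -0.0506, 0.112]
orientation: [-0.0, 0.797, -0.603, 0.001]
force: [-2.7, 1.6, 11.0]
grip_width: 0.0193
t=-0.3 -0.9 3.5  a=-0.001 -0.000 0.002 | at [ 0.5334 -0.0507  0.112 ] t 27.3 grip 0.0196 F [-2.4  0.6 11.1]
```

View pics/s17.png

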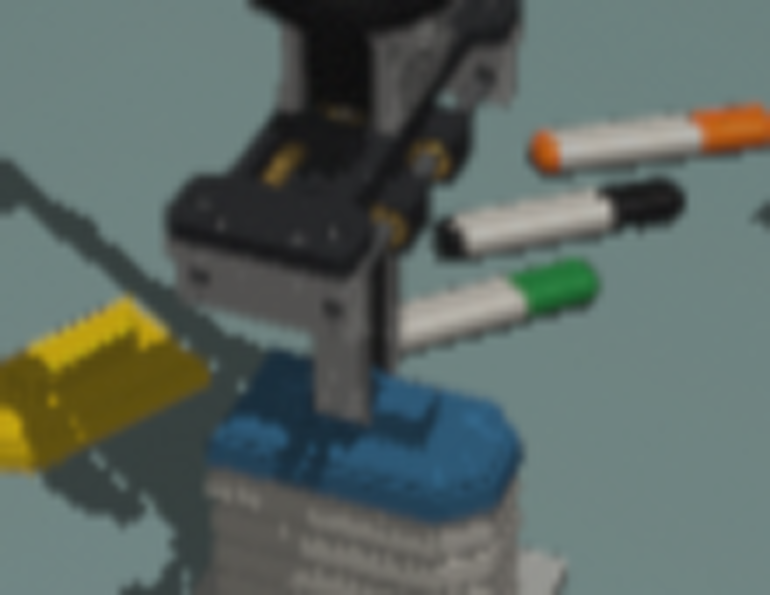

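```bash
python3 -m handwheel '[{"tx":0,"ty":0,"tz":0,"ax":0,"ay":0,"az":0,"fingers":0.5},{"tx":0,"ty":0,"tz":0,"ax":0,"ay":0,"az":0,"fingers":0.5},{"tx":0,"ty":0,"tz":0,"ax":0,"ay":0,"az":0,"fingers":0.5},{"tx":0,"ty":0,"tz":0,"ax":0,"ay":0,"az":0,"fingers":0.5},{"tx":0,"ty":0,"tz":-30,"ax":0,"ay":0,"az":0,"fingers":0.5},{"tx":0,"ty":0,"tz":-60,"ax":0,"ay":0,"az":0,"fingers":0.5},{"tx":0,"ty":40,"tz":-60,"ax":0,"ay":0,"az":0,"fingers":0.5},{"tx":0,"ty":80,"tz":-60,"ax":0,"ay":0,"az":0,"fingers":0.5},{"tx":0,"ty":120,"tz":-60,"ax":0,"ay":0,"az":0,"fingers":0.5},{"tx":0,"ty":150,"tz":-60,"ax":0,"ay":0,"az":0,"fingers":0.5},{"tx":0,"ty":150,"tz":-60,"ax":0,"ay":0,"az":0,"fingers":0.5}]'; python3 - <<'E'
from h import *
c=shot("scene","s18.png",(190,120,300,205),7)
c=shot("top","t18.png",(240,140,320,210),8); np.savez("c18.npz",**c)
LID=[(chamf(.116,.066,.0175),0,.014),(rect(.06,.02)-[.006,0],.014,.032)]
hs=cv2.cvtColor(c["img"],cv2.COLOR_RGB2HSV); m=(hs[...,0]>95)&(hs[...,0]<120)&(hs[...,1]>100); k=np.zeros_like(m); k[140:215,245:310]=1; m&=k
for z in (.085,.088,.091,.094):
    p,f,s=fit(c,m,LID,(.538,-.049,.27),z0=z); print(z,np.round(p,4),f,s)
E
```

```text
time: 28.22
ee_pos: [0.3827, -0.0914, 0.1696]
orientation: [0.001, 0.797, -0.604, -0.002]
force: [0.5, -0.0, -0.1]
grip_width: 0.0469
0.085 [ 0.5394 -0.0488  0.2785] 93.01568627450979 816.0
0.088 [ 0.5383 -0.0487  0.2765] 97.57254901960785 816.0
0.091 [ 0.5394 -0.0479  0.2774] 100.89019607843137 816.0
0.094 [ 0.5379 -0.0484  0.2891] 105.4470588235294 816.0
```

View pics/s18.png

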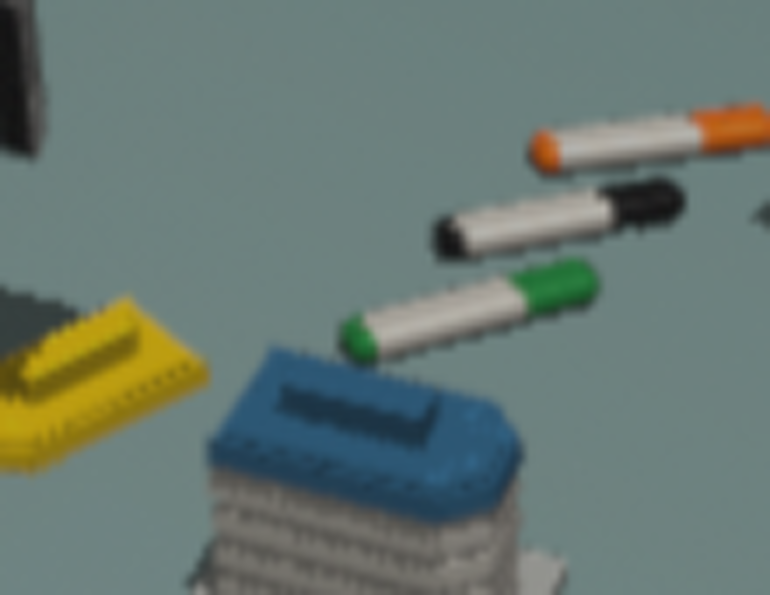

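View pics/t18.png

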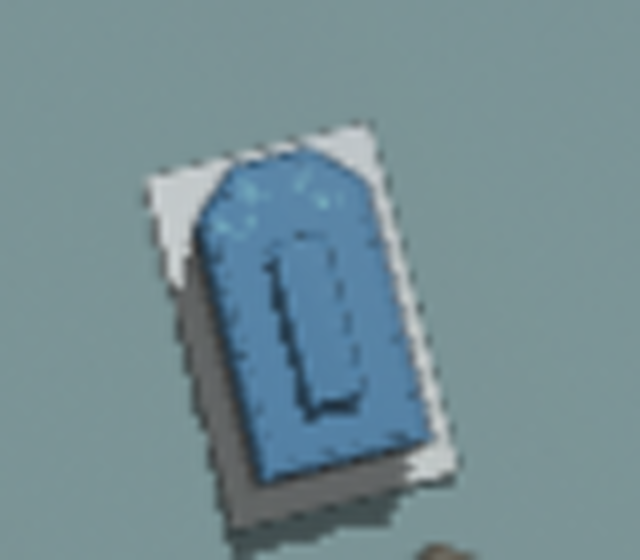

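```bash
python3 - <<'E'
from h import *
c=shot("scene"); 
def draw(p,z0s,fn):
    big=cv2.resize(c["img"][120:205,190:300],None,fx=7,fy=7,interpolation=cv2.INTER_CUBIC)[:,:,::-1].copy()
    ca,sa=np.cos(p[2]),np.sin(p[2]); R=np.array([[ca,-sa],[sa,ca]])
    for z0,col in z0s:
        for pl,z in ((chamf(.116,.066,.0175),z0),(chamf(.104,.054,.014),z0+.014),(rect(.06,.02)-[.006,0],z0+.032)):
            q=pl@R.T+p[:2]; uv=(proj(c,np.c_[q,np.full(len(q),z)])-[190,120]+.5)*7
            cv2.polylines(big,[uv.round().astype(int)],True,col,1)
    cv2.imwrite("pics/"+fn,big)
p=(.538,-.049,.275)
draw(p,[(.088,(0,0,255))],"ovA.png"); draw(p,[(.094,(0,255,0))],"ovB.png")
E
```

```text
(no output)
```

View pics/ovA.png

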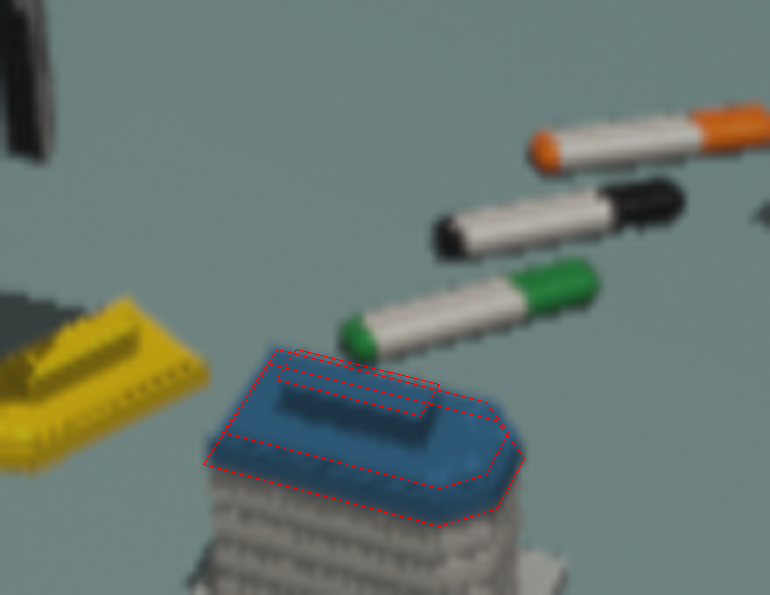

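View pics/ovB.png

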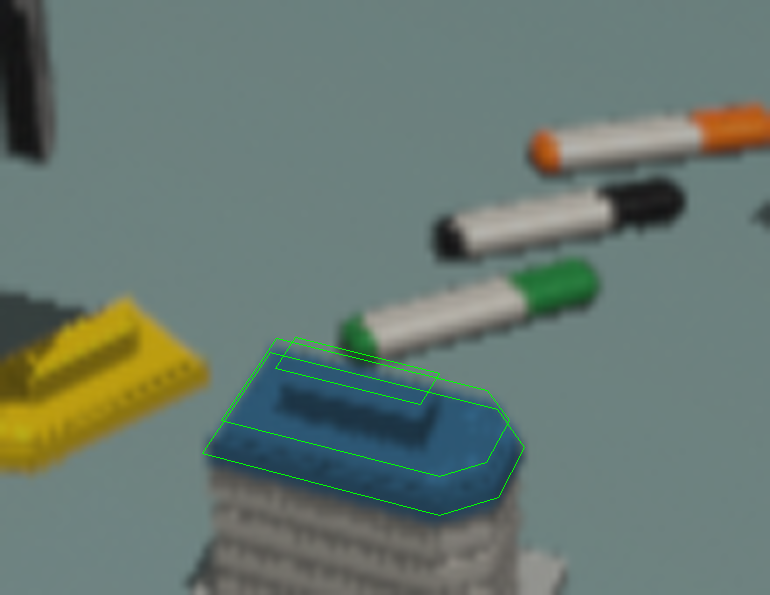

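```bash
python3 -m handwheel '[{"tx":0,"ty":-40,"tz":0,"ax":0,"ay":0,"az":0,"fingers":0},{"tx":0,"ty":-80,"tz":0,"ax":0,"ay":0,"az":0,"fingers":0},{"tx":0,"ty":-120,"tz":0,"ax":0,"ay":0,"az":0,"fingers":0},{"tx":0,"ty":-150,"tz":0,"ax":0,"ay":0,"az":0,"fingers":0},{"tx":0,"ty":-150,"tz":30,"ax":0,"ay":0,"az":0,"fingers":0},{"tx":0,"ty":-150,"tz":42,"ax":0,"ay":0,"az":0,"fingers":0},{"tx":0,"ty":-150,"tz":45,"ax":0,"ay":0,"az":0,"fingers":0},{"tx":0,"ty":-150,"tz":47,"ax":0,"ay":0,"az":0,"fingers":0},{"tx":0,"ty":-150,"tz":49,"ax":0,"ay":0,"az":0,"fingers":0},{"tx":0,"ty":-150,"tz":49,"ax":0,"ay":0,"az":0,"fingers":0}]'; 
```

```text
time: 29.2
ee_pos: [0.5339, -0.051, 0.1218]
orientation: [-0.0, 0.797, -0.604, 0.001]
force: [0.9, 0.4, 0.4]
grip_width: 0.0005
```

```bash
python3 -m handwheel '[{"tx":0,"ty":0,"tz":1,"ax":0,"ay":0,"az":0,"fingers":0},{"tx":0,"ty":0,"tz":1,"ax":0,"ay":0,"az":0,"fingers":0},{"tx":0,"ty":0,"tz":2,"ax":0,"ay":0,"az":0,"fingers":0},{"tx":0,"ty":0,"tz":3,"ax":0,"ay":0,"az":0,"fingers":0},{"tx":0,"ty":0,"tz":3,"ax":0,"ay":0,"az":0,"fingers":0}]'; python3 -m handwheel '[{"tx":0,"ty":0,"tz":-30,"ax":0,"ay":0,"az":0,"fingers":0},{"tx":0,"ty":0,"tz":-70,"ax":0,"ay":0,"az":0,"fingers":0.4},{"tx":0,"ty":0,"tz":-70,"ax":0,"ay":0,"az":0,"fingers":0.4},{"tx":0,"ty":0,"tz":-70,"ax":0,"ay":0,"az":0,"fingers":0.4}]'
```

```text
time: 29.62
ee_pos: [0.5336, -0.0512, 0.1202]
orientation: [-0.0, 0.797, -0.604, 0.001]
force: [-1.3, 0.4, 7.4]
grip_width: 0.0003
time: 29.95
ee_pos: [0.5348, -0.0515, 0.191]
orientation: [-0.001, 0.797, -0.604, 0.003]
force: [-0.0, 0.0, 0.0]
grip_width: 0.017
```

```bash
cat >> h.py <<'E'
def Rt(yaw,ax):
    return np.array([[np.cos(yaw),np.sin(yaw),0],[np.sin(yaw),-np.cos(yaw),0],[0,0,-1]])@Ro.from_rotvec([ax,0,0]).as_matrix()
E
python3 - <<'E'
from h import *
c=shot("top","t19.png",(130,110,330,260),4)
np.savez("c19.npz",**c)
for n,uv,y in (("green",(219,204),1.05),("black",(191,206),.95),("orange",(163,205),.85)):
    p,f,s=locate(c,uv,PEN,yaw=y); print(n,np.round(p,4),f,s)
p,f,s=locate(c,(157,155),POT,yaw=-.3); print("pot",np.round(p,4),f)
print(np.round(get_obs()["q"],3))
psi=.8516; g=-.042
xy=np.array([.4568,.2974])+g*np.array([np.cos(psi),np.sin(psi)])
go((*xy,.13),0,Rdes=Rt(psi-np.pi/2,.785)); go((*xy,.19),psi-np.pi/2)
E
```

```text
green [0.463  0.1261 1.0538] 32.83921568627451 385.0
black [0.4562 0.2126 0.9465] 45.09803921568627 336.0
orange [0.457  0.2982 0.8509] 47.27058823529411 413.0
pot [ 0.6061  0.3037 -0.311 ] 69.47058823529412
[-0.225  0.226  1.617 -0.     1.297  1.071]
t=-333.3 14.4 58.7  a=0.761 -0.228 -0.546 | at [ 0.5333 -0.0511  0.1891] t 30.0 grip 0.021 F [-0.8  0.1  0.2]
t=-333.3 14.3 -1.3  a=-0.001 -0.002 -0.577 | at [ 0.5333 -0.0511  0.1891] t 30.0 grip 0.021 F [-0.8  0.1  0.2]
```

View pics/t19.png

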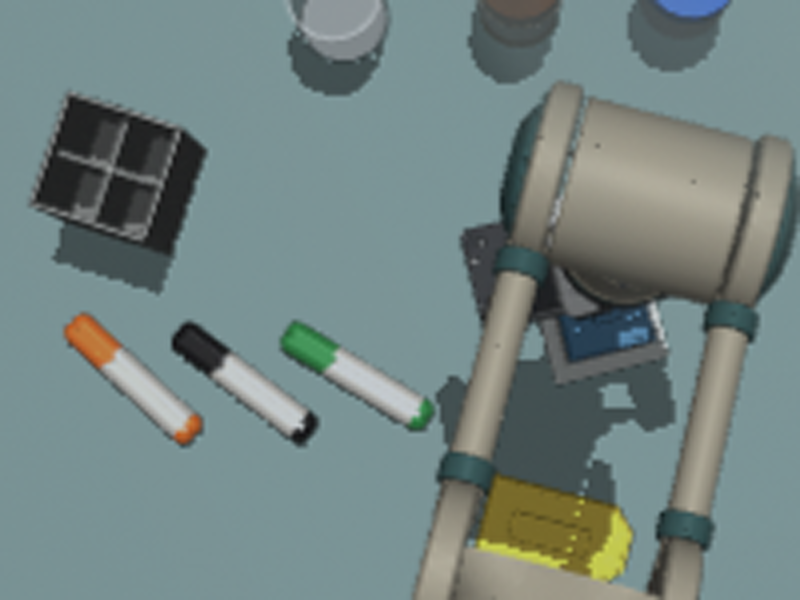

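```bash
python3 -m handwheel '[{"tx":-333,"ty":14,"tz":0,"ax":0,"ay":0,"az":-0.577,"fingers":0.45},{"tx":-333,"ty":14,"tz":0,"ax":0,"ay":0,"az":-0.577,"fingers":0.45},{"tx":-333,"ty":14,"tz":0,"ax":0,"ay":0,"az":-0.577,"fingers":0.45},{"tx":-333,"ty":14,"tz":0,"ax":0,"ay":0,"az":-0.577,"fingers":0.45},{"tx":-333,"ty":14,"tz":0,"ax":0,"ay":0,"az":-0.577,"fingers":0.45},{"tx":-333,"ty":14,"tz":0,"ax":0,"ay":0,"az":-0.577,"fingers":0.45},{"tx":-333,"ty":14,"tz":0,"ax":0,"ay":0,"az":-0.577,"fingers":0.45},{"tx":-333,"ty":14,"tz":0,"ax":0,"ay":0,"az":-0.577,"fingers":0.45},{"tx":-333,"ty":14,"tz":0,"ax":0,"ay":0,"az":-0.577,"fingers":0.45},{"tx":-333,"ty":14,"tz":0,"ax":0,"ay":0,"az":-0.577,"fingers":0.45}]' 40; python3 -m handwheel '[{"tx":0,"ty":0,"tz":20,"ax":0.2,"ay":0,"az":0,"fingers":0.45},{"tx":0,"ty":0,"tz":40,"ax":0.3,"ay":0,"az":0,"fingers":0.45},{"tx":0,"ty":0,"tz":60,"ax":0.4,"ay":0,"az":0,"fingers":0.45},{"tx":0,"ty":0,"tz":80,"ax":0.55,"ay":0,"az":0,"fingers":0.45},{"tx":0,"ty":0,"tz":100,"ax":0.7,"ay":0,"az":0,"fingers":0.45},{"tx":0,"ty":0,"tz":120,"ax":0.785,"ay":0,"az":0,"fingers":0.45},{"tx":0,"ty":0,"tz":120,"ax":0.785,"ay":0,"az":0,"fingers":0.45},{"tx":0,"ty":0,"tz":120,"ax":0.785,"ay":0,"az":0,"fingers":0.45},{"tx":0,"ty":0,"tz":120,"ax":0.785,"ay":0,"az":0,"fingers":0.45}]'; python3 - <<'E'
from h import *
print(np.round(get_obs()["q"],3))
psi=.851; g=-.042
xy=np.array([.457,.298])+g*np.array([np.cos(psi),np.sin(psi)])
go((*xy,.009),0,Rdes=Rt(psi-np.pi/2,.785))
shot("scene","s20.png",(210,80,360,190),5)
E
```

```text
time: 30.83
ee_pos: [0.4272, 0.2671, 0.1866]
orientation: [0.001, 0.937, -0.35, -0.001]
force: [-0.3, -0.7, 0.7]
grip_width: 0.0422
time: 31.58
ee_pos: [0.4208, 0.2797, 0.0758]
orientation: [-0.312, 0.891, -0.32, 0.083]
force: [-0.9, 0.8, -0.1]
grip_width: 0.0423
[ 0.049  0.142  2.368  1.238  0.54  -0.335]
t=18.4 44.2 49.1  a=0.130 0.071 0.003 | at [0.4208 0.2797 0.0758] t 31.58 grip 0.0423 F [-0.9  0.8 -0.1]
```

View pics/s20.png

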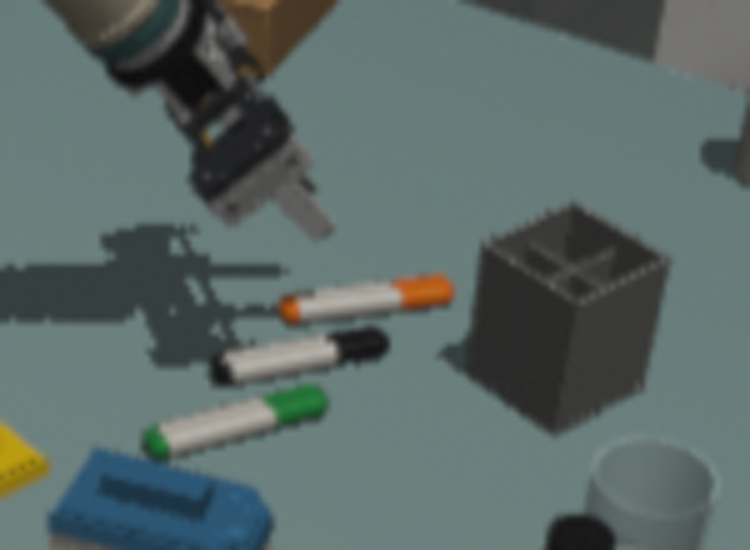

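```bash
python3 -m handwheel '[{"tx":18,"ty":30,"tz":10,"ax":0.13,"ay":0.071,"az":0,"fingers":0.45},{"tx":18,"ty":30,"tz":10,"ax":0.13,"ay":0.071,"az":0,"fingers":0.45},{"tx":18,"ty":30,"tz":10,"ax":0.13,"ay":0.071,"az":0,"fingers":0.45},{"tx":18,"ty":30,"tz":10,"ax":0.13,"ay":0.071,"az":0,"fingers":0.45},{"tx":18,"ty":30,"tz":10,"ax":0.13,"ay":0.071,"az":0,"fingers":0.45}]'; python3 - <<'E'
from h import *
print(np.round(get_obs()["q"],3))
psi=.851; g=-.042
xy=np.array([.457,.298])+g*np.array([np.cos(psi),np.sin(psi)])
go((*xy,.009),0,Rdes=Rt(psi-np.pi/2,.785))
E
```

```text
time: 32.05
ee_pos: [0.4219, 0.2557, 0.0482]
orientation: [-0.357, 0.865, -0.325, 0.134]
force: [-0.9, 0.4, -0.1]
grip_width: 0.0424
[-0.087  0.265  2.566  1.875  0.639 -1.143]
t=-1.5 18.5 36.9  a=0.003 0.001 -0.000 | at [0.4219 0.2557 0.0482] t 32.05 grip 0.0424 F [-0.9  0.4 -0.1]
```

```bash
python3 -m handwheel '[{"tx":-1,"ty":12,"tz":24,"ax":0,"ay":0,"az":0,"fingers":0.45},{"tx":-1,"ty":12,"tz":24,"ax":0,"ay":0,"az":0,"fingers":0.45},{"tx":-1,"ty":12,"tz":24,"ax":0,"ay":0,"az":0,"fingers":0.45}]'; python3 - <<'E'
from h import *
print(np.round(get_obs()["q"],3))
psi=.851; g=-.042
xy=np.array([.457,.298])+g*np.array([np.cos(psi),np.sin(psi)])
go((*xy,.009),0,Rdes=Rt(psi-np.pi/2,.785))
shot("scene","s21.png",(210,80,360,190),5)
E
```

```text
time: 32.3
ee_pos: [0.4271, 0.2645, 0.0228]
orientation: [-0.358, 0.866, -0.325, 0.132]
force: [0.6, -0.2, -0.5]
grip_width: 0.042
[-0.054  0.366  2.589  2.053  0.681 -1.33 ]
t=0.4 7.6 11.8  a=0.003 0.006 -0.000 | at [0.4271 0.2645 0.0228] t 32.3 grip 0.042 F [ 0.6 -0.2 -0.5]
```

View pics/s21.png

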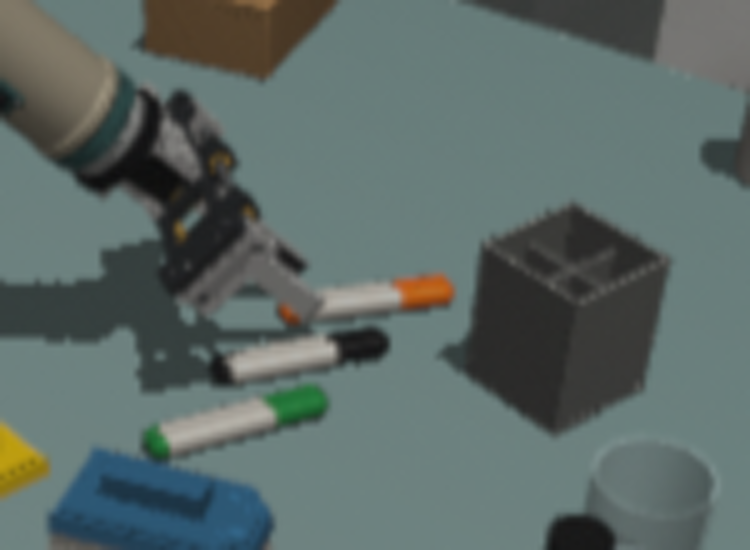

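Fingers straddle the orange pen's tail near (300,305), clear of the black pen. Going down the last 12 mm and gripping.

```bash
python3 -m handwheel '[{"tx":0,"ty":6,"tz":9,"ax":0,"ay":0,"az":0,"fingers":0.45},{"tx":0,"ty":6,"tz":11,"ax":0,"ay":0,"az":0,"fingers":0.45},{"tx":0,"ty":6,"tz":11,"ax":0,"ay":0,"az":0,"fingers":0.45}]'; python3 - <<'E'
from h import *
psi=.851; g=-.042
xy=np.array([.457,.298])+g*np.array([np.cos(psi),np.sin(psi)])
print(np.round(get_obs()["q"],3))
go((*xy,.009),0,Rdes=Rt(psi-np.pi/2,.785))
E
```

```text
time: 32.6
ee_pos: [0.4305, 0.2676, 0.0134]
orientation: [-0.359, 0.865, -0.323, 0.135]
force: [0.4, -0.1, -0.8]
grip_width: 0.0427
[-0.041  0.409  2.6    2.129  0.71  -1.414]
t=-0.1 4.3 1.9  a=-0.001 0.003 0.005 | at [0.4305 0.2676 0.0134] t 32.6 grip 0.0427 F [ 0.4 -0.1 -0.8]
```

```bash
python3 -m handwheel '[{"tx":0,"ty":3,"tz":2,"ax":0,"ay":0,"az":0,"fingers":0.45},{"tx":0,"ty":3,"tz":2,"ax":0,"ay":0,"az":0,"fingers":0.45},{"tx":0,"ty":3,"tz":2,"ax":0,"ay":0,"az":0,"fingers":0},{"tx":0,"ty":3,"tz":2,"ax":0,"ay":0,"az":0,"fingers":0},{"tx":0,"ty":3,"tz":2,"ax":0,"ay":0,"az":0,"fingers":0},{"tx":0,"ty":3,"tz":2,"ax":0,"ay":0,"az":0,"fingers":0},{"tx":0,"ty":3,"tz":2,"ax":0,"ay":0,"az":0,"fingers":0},{"tx":0,"ty":0,"tz":-1,"ax":0,"ay":0,"az":0,"fingers":0},{"tx":0,"ty":-15,"tz":-15,"ax":0,"ay":0,"az":0,"fingers":0},{"tx":0,"ty":-40,"tz":-40,"ax":0,"ay":0,"az":0,"fingers":0},{"tx":0,"ty":-60,"tz":-60,"ax":0,"ay":0,"az":0,"fingers":0},{"tx":0,"ty":-60,"tz":-60,"ax":0,"ay":0,"az":0,"fingers":0}]' 50; python3 - <<'E'
from h import *
print(np.round(get_obs()["q"],3))
go((.43,.267,.25),-.72)
shot("scene","s22.png",(210,60,360,170),5)
E
```

```text
time: 33.6
ee_pos: [0.4299, 0.2671, 0.098]
orientation: [-0.358, 0.866, -0.323, 0.134]
force: [0.1, 1.0, -1.0]
grip_width: 0.0242
[-0.041  0.114  2.463  1.561  0.583 -0.713]
t=0.4 -107.3 -107.7  a=-0.784 0.000 0.005 | at [0.4299 0.2671 0.098 ] t 33.6 grip 0.0242 F [ 0.1  1.  -1. ]
```

View pics/s22.png

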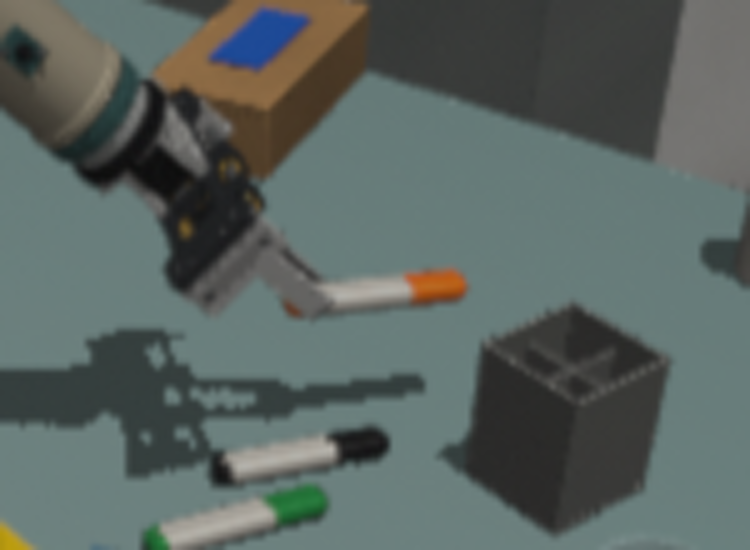

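```bash
python3 -m handwheel '[{"tx":0,"ty":-28,"tz":-28,"ax":0,"ay":0,"az":0,"fingers":0},{"tx":0,"ty":-56,"tz":-56,"ax":0,"ay":0,"az":0,"fingers":0},{"tx":0,"ty":-84,"tz":-84,"ax":-0.1,"ay":0,"az":0,"fingers":0},{"tx":0,"ty":-110,"tz":-110,"ax":-0.2,"ay":0,"az":0,"fingers":0},{"tx":0,"ty":-115,"tz":-115,"ax":-0.3,"ay":0,"az":0,"fingers":0},{"tx":0,"ty":-115,"tz":-115,"ax":-0.4,"ay":0,"az":0,"fingers":0},{"tx":0,"ty":-115,"tz":-115,"ax":-0.5,"ay":0,"az":0,"fingers":0},{"tx":0,"ty":-115,"tz":-115,"ax":-0.6,"ay":0,"az":0,"fingers":0},{"tx":0,"ty":-115,"tz":-115,"ax":-0.7,"ay":0,"az":0,"fingers":0},{"tx":0,"ty":-115,"tz":-115,"ax":-0.785,"ay":0,"az":0,"fingers":0},{"tx":0,"ty":-115,"tz":-115,"ax":-0.785,"ay":0,"az":0,"fingers":0},{"tx":0,"ty":-115,"tz":-115,"ax":-0.785,"ay":0,"az":0,"fingers":0}]'; python3 - <<'E'
from h import *
print(np.round(get_obs()["q"],3))
go((.60,.24,.27),0,Rdes=Rt(.474,0))
go((.6197,.2773,.27),0,Rdes=Rt(.474,-.785))
E
```

```text
time: 34.65
ee_pos: [0.4309, 0.2695, 0.2598]
orientation: [0.002, 0.937, -0.349, -0.0]
force: [-0.1, 0.9, -1.1]
grip_width: 0.0246
[ 0.424  0.149  1.539 -0.003  1.456  1.137]
t=147.3 -88.1 -10.4  a=0.004 0.001 -1.186 | at [0.4309 0.2695 0.2598] t 34.65 grip 0.0246 F [-0.1  0.9 -1.1]
t=137.8 -129.2 -10.6  a=-0.685 0.465 -1.121 | at [0.4309 0.2695 0.2598] t 34.65 grip 0.0246 F [-0.1  0.9 -1.1]
```

```bash
python3 -m handwheel '[{"tx":13,"ty":-13,"tz":-5,"ax":-0.06,"ay":0.04,"az":-0.1,"fingers":0},{"tx":26,"ty":-26,"tz":-10,"ax":-0.12,"ay":0.08,"az":-0.2,"fingers":0},{"tx":39,"ty":-39,"tz":-10,"ax":-0.18,"ay":0.12,"az":-0.3,"fingers":0},{"tx":52,"ty":-52,"tz":-10,"ax":-0.24,"ay":0.16,"az":-0.4,"fingers":0},{"tx":65,"ty":-65,"tz":-10,"ax":-0.3,"ay":0.2,"az":-0.5,"fingers":0},{"tx":78,"ty":-78,"tz":-10,"ax":-0.36,"ay":0.24,"az":-0.6,"fingers":0},{"tx":91,"ty":-91,"tz":-10,"ax":-0.42,"ay":0.28,"az":-0.7,"fingers":0},{"tx":104,"ty":-104,"tz":-10,"ax":-0.49,"ay":0.33,"az":-0.8,"fingers":0},{"tx":117,"ty":-117,"tz":-10,"ax":-0.55,"ay":0.37,"az":-0.9,"fingers":0},{"tx":130,"ty":-125,"tz":-10,"ax":-0.61,"ay":0.41,"az":-1.0,"fingers":0},{"tx":138,"ty":-129,"tz":-10,"ax":-0.685,"ay":0.465,"az":-1.121,"fingers":0},{"tx":138,"ty":-129,"tz":-10,"ax":-0.685,"ay":0.465,"az":-1.121,"fingers":0}]'; python3 - <<'E'
from h import *
print(np.round(get_obs()["q"],3))
go((.6197,.2773,.25),0,Rdes=Rt(.474,-.785))
shot("scene","s23.png",(210,20,380,150),4.6)
E
```

```text
time: 35.65
ee_pos: [0.6175, 0.2752, 0.2655]
orientation: [0.372, 0.898, 0.219, 0.087]
force: [0.0, 0.1, -1.1]
grip_width: 0.0245
[ 0.717  0.52   1.248 -0.755  1.602  0.304]
t=3.0 -11.5 10.3  a=-0.000 0.003 0.006 | at [0.6175 0.2752 0.2655] t 35.65 grip 0.0245 F [ 0.   0.1 -1.1]
```

View pics/s23.png

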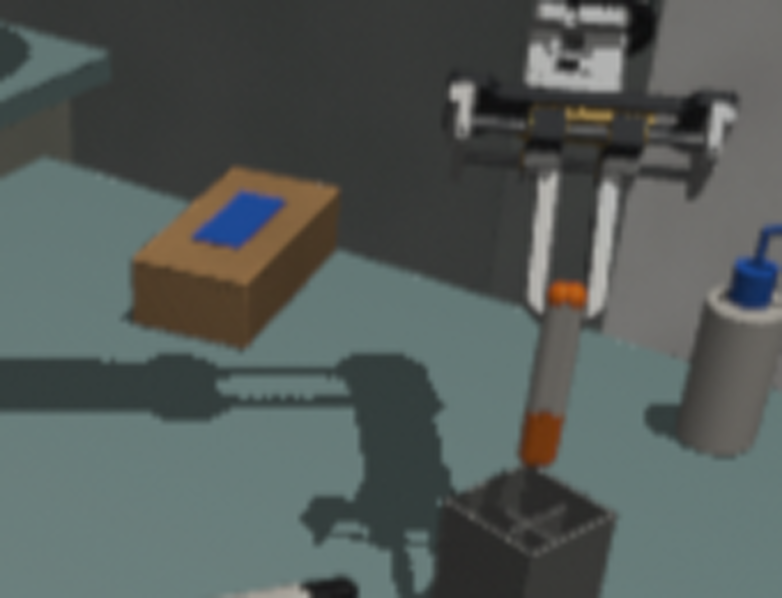

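```bash
python3 -m handwheel '[{"tx":2,"ty":-12,"tz":10,"ax":0,"ay":0,"az":0,"fingers":0},{"tx":2,"ty":-25,"tz":22,"ax":0,"ay":0,"az":0,"fingers":0},{"tx":2,"ty":-27,"tz":26,"ax":0,"ay":0,"az":0,"fingers":0},{"tx":2,"ty":-27,"tz":26,"ax":0,"ay":0,"az":0,"fingers":0},{"tx":2,"ty":-27,"tz":26,"ax":0,"ay":0,"az":0,"fingers":0}]'; python3 - <<'E'
from h import *
go((.6197,.2773,.12),0,Rdes=Rt(.474,-.785))
shot("scene","s24.png",(280,60,370,130),8)
shot("top","t24.png",(110,110,210,185),8)
E
```

```text
time: 36.12
ee_pos: [0.6206, 0.2756, 0.2329]
orientation: [0.371, 0.899, 0.214, 0.091]
force: [-0.8, -0.1, -0.0]
grip_width: 0.0242
t=-0.5 -81.1 78.6  a=-0.001 0.000 -0.006 | at [0.6206 0.2756 0.2329] t 36.12 grip 0.0242 F [-0.8 -0.1 -0. ]
```

View pics/s24.png

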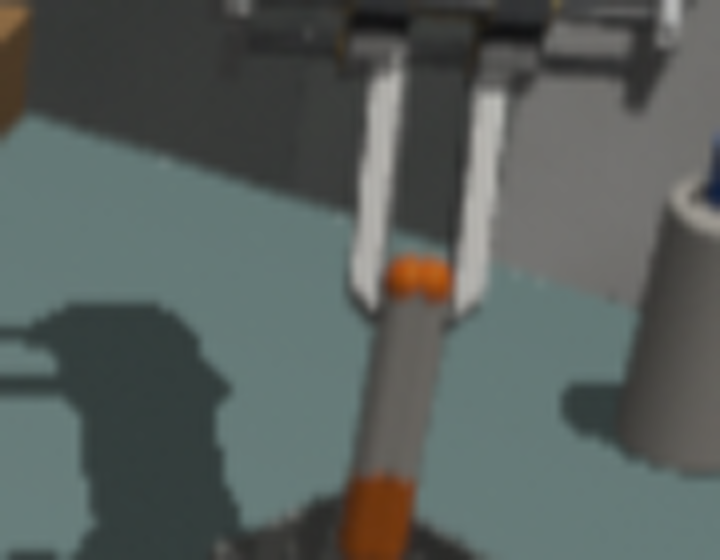

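View pics/t24.png

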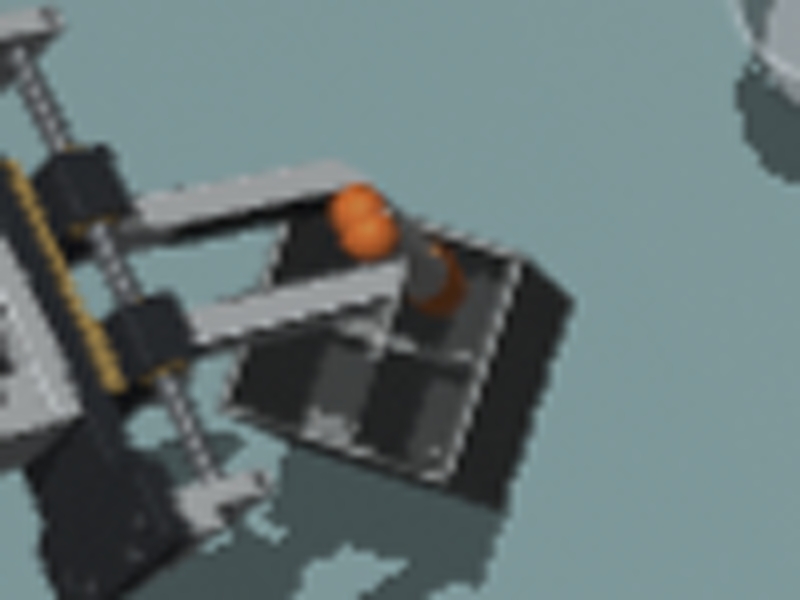

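The orange pen's lower end, top crop (440,285), is centred over the right-hand cell. Lowering.

```bash
python3 -m handwheel '[{"tx":0,"ty":-15,"tz":15,"ax":0,"ay":0,"az":0,"fingers":0},{"tx":0,"ty":-30,"tz":30,"ax":0,"ay":0,"az":0,"fingers":0},{"tx":0,"ty":-45,"tz":45,"ax":0,"ay":0,"az":0,"fingers":0},{"tx":0,"ty":-60,"tz":59,"ax":0,"ay":0,"az":0,"fingers":0},{"tx":0,"ty":-70,"tz":69,"ax":0,"ay":0,"az":0,"fingers":0},{"tx":0,"ty":-76,"tz":75,"ax":0,"ay":0,"az":0,"fingers":0},{"tx":0,"ty":-80,"tz":78,"ax":0,"ay":0,"az":0,"fingers":0},{"tx":0,"ty":-80,"tz":78,"ax":0,"ay":0,"az":0,"fingers":0}]'; python3 - <<'E'
from h import *
go((.6197,.2773,.12),0,Rdes=Rt(.474,-.785))
shot("scene","s25.png",(280,60,370,150),6.5)
E
```

```text
time: 36.88
ee_pos: [0.62, 0.2778, 0.1206]
orientation: [0.371, 0.899, 0.215, 0.09]
force: [-0.7, -0.7, -0.2]
grip_width: 0.0244
t=-0.5 -0.2 0.7  a=-0.001 -0.000 -0.004 | at [0.62   0.2778 0.1206] t 36.88 grip 0.0244 F [-0.7 -0.7 -0.2]
```

View pics/s25.png

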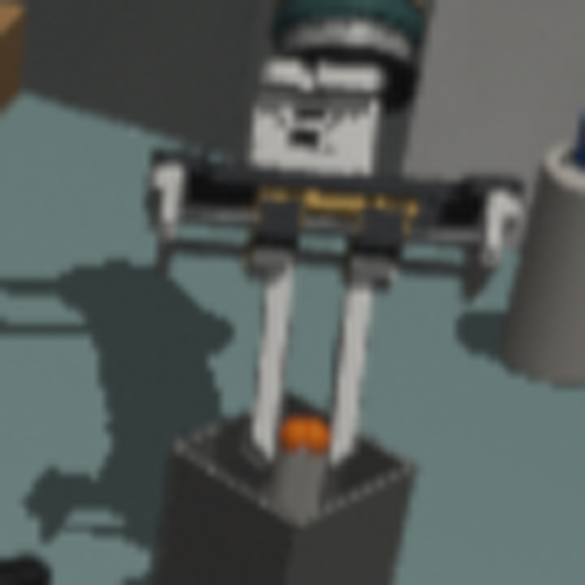

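```bash
python3 -m handwheel '[{"tx":0,"ty":0,"tz":0,"ax":0,"ay":0,"az":0,"fingers":0.45},{"tx":0,"ty":0,"tz":0,"ax":0,"ay":0,"az":0,"fingers":0.45},{"tx":0,"ty":0,"tz":0,"ax":0,"ay":0,"az":0,"fingers":0.45},{"tx":0,"ty":0,"tz":0,"ax":0,"ay":0,"az":0,"fingers":0.45},{"tx":0,"ty":10,"tz":-30,"ax":0,"ay":0,"az":0,"fingers":0.45},{"tx":0,"ty":30,"tz":-60,"ax":0,"ay":0,"az":0,"fingers":0.45},{"tx":0,"ty":60,"tz":-85,"ax":0,"ay":0,"az":0,"fingers":0.45},{"tx":0,"ty":80,"tz":-110,"ax":0,"ay":0,"az":0,"fingers":0.45},{"tx":0,"ty":80,"tz":-110,"ax":0,"ay":0,"az":0,"fingers":0.45}]'; python3 - <<'E'
from h import *
print(np.round(get_obs()["q"],3))
psi=.9465; g=-.042
xy=np.array([.4562,.2126])+g*np.array([np.cos(psi),np.sin(psi)]); print(xy)
go((*xy,.20),0,Rdes=Rt(psi-np.pi/2,0))
shot("scene","s26.png",(230,60,370,165),5.5)
E
```

```text
time: 37.68
ee_pos: [0.6123, 0.2977, 0.2642]
orientation: [0.369, 0.9, 0.212, 0.097]
force: [1.1, -0.1, 1.1]
grip_width: 0.0424
[ 0.746  0.532  1.228 -0.752  1.613  0.341]
[0.43164989 0.17852227]
t=-216.1 -25.5 59.8  a=0.692 -0.443 1.030 | at [0.6123 0.2977 0.2642] t 37.68 grip 0.0424 F [ 1.1 -0.1  1.1]
```

View pics/s26.png

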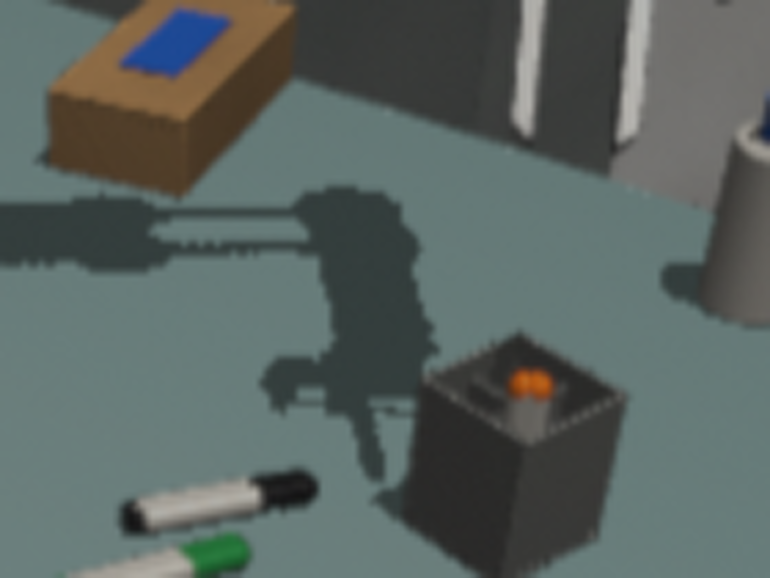

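```bash
python3 -m handwheel '[{"tx":-20,"ty":0,"tz":0,"ax":0.07,"ay":-0.045,"az":0.1,"fingers":0.45},{"tx":-40,"ty":0,"tz":0,"ax":0.14,"ay":-0.09,"az":0.2,"fingers":0.45},{"tx":-60,"ty":-2,"tz":0,"ax":0.21,"ay":-0.135,"az":0.3,"fingers":0.45},{"tx":-80,"ty":-4,"tz":5,"ax":0.28,"ay":-0.18,"az":0.4,"fingers":0.45},{"tx":-100,"ty":-6,"tz":10,"ax":0.35,"ay":-0.225,"az":0.5,"fingers":0.45},{"tx":-120,"ty":-8,"tz":15,"ax":0.42,"ay":-0.27,"az":0.6,"fingers":0.45},{"tx":-140,"ty":-12,"tz":20,"ax":0.49,"ay":-0.31,"az":0.7,"fingers":0.45},{"tx":-160,"ty":-16,"tz":30,"ax":0.56,"ay":-0.36,"az":0.8,"fingers":0.45},{"tx":-180,"ty":-20,"tz":40,"ax":0.62,"ay":-0.4,"az":0.9,"fingers":0.45},{"tx":-200,"ty":-23,"tz":50,"ax":0.67,"ay":-0.43,"az":1.0,"fingers":0.45},{"tx":-216,"ty":-25,"tz":60,"ax":0.692,"ay":-0.443,"az":1.03,"fingers":0.45},{"tx":-216,"ty":-25,"tz":60,"ax":0.692,"ay":-0.443,"az":1.03,"fingers":0.45}]'; python3 - <<'E'
from h import *
print(np.round(get_obs()["q"],3))
psi=.9465; g=-.038
xy=np.array([.4562,.2126])+g*np.array([np.cos(psi),np.sin(psi)]); print(xy)
go((*xy,.07),0,Rdes=Rt(psi-np.pi/2,.524))
E
```

```text
time: 38.73
ee_pos: [0.4235, 0.1724, 0.192]
orientation: [0.007, 0.951, -0.31, -0.008]
force: [-0.7, 0.1, 0.7]
grip_width: 0.042
[ 0.238  0.12   1.745 -0.004  1.299  0.869]
[0.43398799 0.18176776]
t=4.3 -16.1 121.7  a=0.543 0.009 -0.009 | at [0.4235 0.1724 0.192 ] t 38.73 grip 0.042 F [-0.7  0.1  0.7]
```

```bash
python3 -m handwheel '[{"tx":4,"ty":-16,"tz":15,"ax":0.08,"ay":0,"az":0,"fingers":0.45},{"tx":4,"ty":-16,"tz":30,"ax":0.16,"ay":0,"az":0,"fingers":0.45},{"tx":4,"ty":-16,"tz":45,"ax":0.24,"ay":0,"az":0,"fingers":0.45},{"tx":4,"ty":-16,"tz":60,"ax":0.32,"ay":0,"az":0,"fingers":0.45},{"tx":4,"ty":-16,"tz":75,"ax":0.4,"ay":0,"az":0,"fingers":0.45},{"tx":4,"ty":-16,"tz":90,"ax":0.48,"ay":0,"az":0,"fingers":0.45},{"tx":4,"ty":-16,"tz":105,"ax":0.543,"ay":0.009,"az":-0.009,"fingers":0.45},{"tx":4,"ty":-16,"tz":120,"ax":0.543,"ay":0.009,"az":-0.009,"fingers":0.45},{"tx":4,"ty":-16,"tz":122,"ax":0.543,"ay":0.009,"az":-0.009,"fingers":0.45},{"tx":4,"ty":-16,"tz":122,"ax":0.543,"ay":0.009,"az":-0.009,"fingers":0.45},{"tx":4,"ty":-16,"tz":122,"ax":0.543,"ay":0.009,"az":-0.009,"fingers":0.45}]'; python3 - <<'E'
from h import *
print(np.round(get_obs()["q"],3))
psi=.9465; g=-.038
xy=np.array([.4562,.2126])+g*np.array([np.cos(psi),np.sin(psi)])
go((*xy,.03),0,Rdes=Rt(psi-np.pi/2,.524))
shot("scene","s27.png",(210,80,360,190),5)
E
```

```text
time: 39.65
ee_pos: [0.441, 0.1865, 0.0727]
orientation: [-0.249, 0.92, -0.293, 0.082]
force: [0.3, 0.5, 0.1]
grip_width: 0.0423
[-0.133  0.127  2.275  0.834  0.645 -0.174]
t=-3.2 28.4 32.8  a=-0.006 -0.001 0.008 | at [0.441  0.1865 0.0727] t 39.65 grip 0.0423 F [0.3 0.5 0.1]
```

View pics/s27.png

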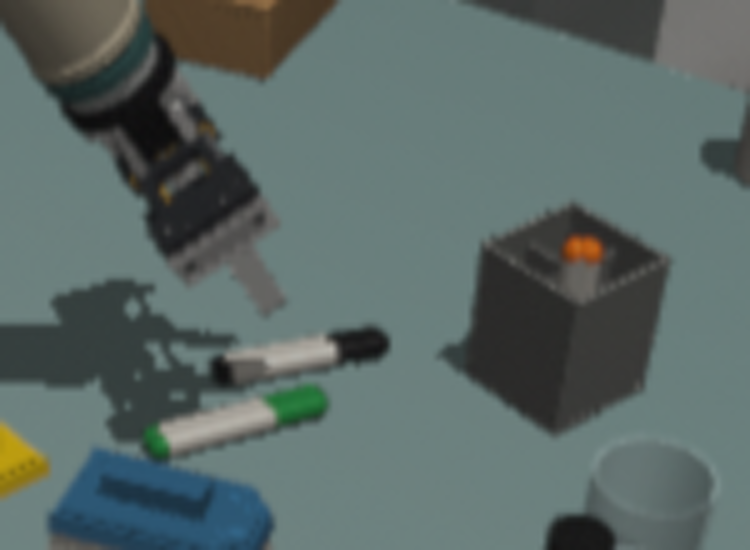

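```bash
python3 -m handwheel '[{"tx":-3,"ty":14,"tz":17,"ax":0,"ay":0,"az":0,"fingers":0.45},{"tx":-3,"ty":25,"tz":30,"ax":0,"ay":0,"az":0,"fingers":0.45},{"tx":-3,"ty":28,"tz":33,"ax":0,"ay":0,"az":0,"fingers":0.45},{"tx":-3,"ty":28,"tz":33,"ax":0,"ay":0,"az":0,"fingers":0.45},{"tx":-3,"ty":28,"tz":33,"ax":0,"ay":0,"az":0,"fingers":0.45}]'; python3 - <<'E'
from h import *
print(np.round(get_obs()["q"],3))
psi=.9465; g=-.038
xy=np.array([.4562,.2126])+g*np.array([np.cos(psi),np.sin(psi)])
go((*xy,.009),0,Rdes=Rt(psi-np.pi/2,.524))
shot("scene","s28.png",(210,100,330,190),6)
E
```

```text
time: 40.12
ee_pos: [0.4346, 0.1821, 0.0304]
orientation: [-0.249, 0.92, -0.292, 0.083]
force: [0.4, 0.4, -0.8]
grip_width: 0.0422
[-0.15   0.211  2.352  1.02   0.556 -0.415]
t=-0.4 11.4 18.2  a=-0.007 -0.002 0.009 | at [0.4346 0.1821 0.0304] t 40.12 grip 0.0422 F [ 0.4  0.4 -0.8]
```

View pics/s28.png

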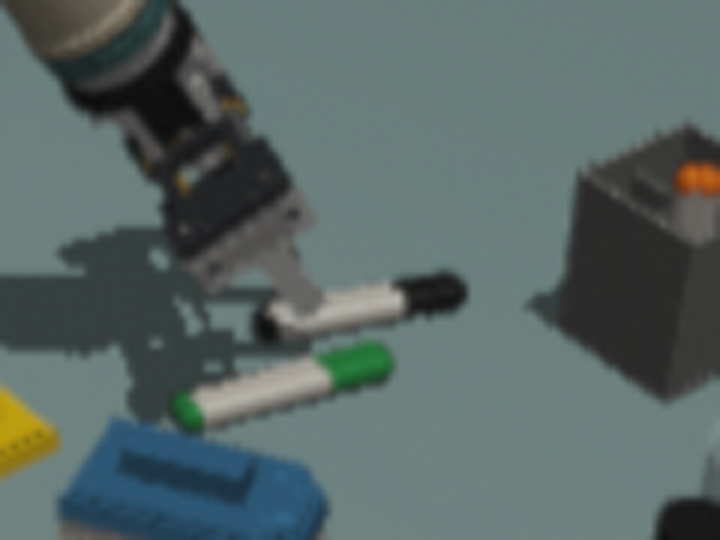

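```bash
python3 -m handwheel '[{"tx":0,"ty":7,"tz":11,"ax":0,"ay":0,"az":0,"fingers":0.45},{"tx":0,"ty":11,"tz":17,"ax":0,"ay":0,"az":0,"fingers":0.45},{"tx":0,"ty":11,"tz":18,"ax":0,"ay":0,"az":0,"fingers":0.45},{"tx":0,"ty":11,"tz":18,"ax":0,"ay":0,"az":0,"fingers":0.45},{"tx":0,"ty":11,"tz":18,"ax":0,"ay":0,"az":0,"fingers":0},{"tx":0,"ty":11,"tz":18,"ax":0,"ay":0,"az":0,"fingers":0},{"tx":0,"ty":11,"tz":18,"ax":0,"ay":0,"az":0,"fingers":0},{"tx":0,"ty":11,"tz":18,"ax":0,"ay":0,"az":0,"fingers":0},{"tx":0,"ty":11,"tz":18,"ax":0,"ay":0,"az":0,"fingers":0}]' 50; python3 -m handwheel '[{"tx":0,"ty":-8,"tz":-14,"ax":0,"ay":0,"az":0,"fingers":0},{"tx":0,"ty":-25,"tz":-43,"ax":0,"ay":0,"az":0,"fingers":0},{"tx":0,"ty":-45,"tz":-78,"ax":0,"ay":0,"az":0,"fingers":0},{"tx":0,"ty":-45,"tz":-78,"ax":0,"ay":0,"az":0,"fingers":0},{"tx":0,"ty":-45,"tz":-78,"ax":0,"ay":0,"az":0,"fingers":0}]'; python3 - <<'E'
from h import *
print(np.round(get_obs()["q"],3))
go((.434,.182,.27),0,Rdes=Rt(.9465-np.pi/2,0))
shot("scene","s29.png",(210,60,360,170),5)
E
```

```text
time: 40.92
ee_pos: [0.4338, 0.1814, 0.0091]
orientation: [-0.249, 0.919, -0.293, 0.083]
force: [-0.8, -0.7, 5.1]
grip_width: 0.0243
time: 41.33
ee_pos: [0.434, 0.1808, 0.1008]
orientation: [-0.249, 0.92, -0.292, 0.085]
force: [0.3, -0.5, -0.0]
grip_width: 0.0243
[-0.153  0.062  2.248  0.755  0.716 -0.093]
t=1.1 -86.8 -145.3  a=-0.533 -0.009 0.009 | at [0.434  0.1808 0.1008] t 41.33 grip 0.0243 F [ 0.3 -0.5 -0. ]
```

View pics/s29.png

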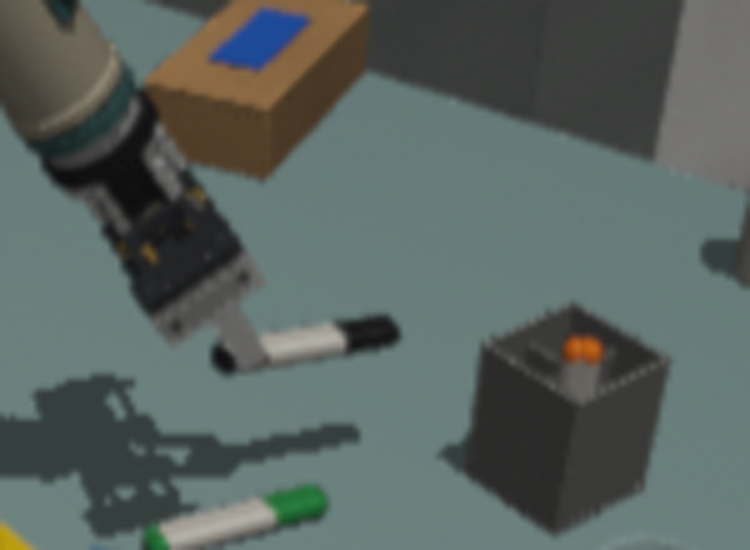

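```bash
python3 -m handwheel '[{"tx":0,"ty":-18,"tz":-30,"ax":0,"ay":0,"az":0,"fingers":0},{"tx":0,"ty":-36,"tz":-60,"ax":-0.05,"ay":0,"az":0,"fingers":0},{"tx":0,"ty":-54,"tz":-90,"ax":-0.13,"ay":0,"az":0,"fingers":0},{"tx":0,"ty":-72,"tz":-120,"ax":-0.2,"ay":0,"az":0,"fingers":0},{"tx":0,"ty":-87,"tz":-145,"ax":-0.28,"ay":0,"az":0,"fingers":0},{"tx":0,"ty":-87,"tz":-145,"ax":-0.36,"ay":0,"az":0,"fingers":0},{"tx":0,"ty":-87,"tz":-145,"ax":-0.44,"ay":0,"az":0,"fingers":0},{"tx":0,"ty":-87,"tz":-145,"ax":-0.533,"ay":-0.009,"az":0.009,"fingers":0},{"tx":0,"ty":-87,"tz":-145,"ax":-0.533,"ay":-0.009,"az":0.009,"fingers":0},{"tx":0,"ty":-87,"tz":-145,"ax":-0.533,"ay":-0.009,"az":0.009,"fingers":0}]'; python3 - <<'E'
from h import *
print(np.round(get_obs()["q"],3))
go((.6325,.3173,.27),0,Rdes=Rt(.474,-1.04))
E
```

```text
time: 42.22
ee_pos: [0.4324, 0.184, 0.2645]
orientation: [0.001, 0.952, -0.306, -0.006]
force: [-0.4, 0.5, -0.1]
grip_width: 0.0242
[0.25  0.092 1.596 0.005 1.466 0.871]
t=84.9 -224.9 -7.8  a=-0.931 0.580 -0.984 | at [0.4324 0.184  0.2645] t 42.22 grip 0.0242 F [-0.4  0.5 -0.1]
```

```bash
python3 -m handwheel '[{"tx":7,"ty":-19,"tz":-3,"ax":-0.075,"ay":0.047,"az":-0.08,"fingers":0},{"tx":14,"ty":-38,"tz":-6,"ax":-0.15,"ay":0.093,"az":-0.16,"fingers":0},{"tx":21,"ty":-56,"tz":-9,"ax":-0.225,"ay":0.14,"az":-0.24,"fingers":0},{"tx":28,"ty":-75,"tz":-12,"ax":-0.3,"ay":0.187,"az":-0.32,"fingers":0},{"tx":35,"ty":-94,"tz":-14,"ax":-0.38,"ay":0.235,"az":-0.4,"fingers":0},{"tx":42,"ty":-112,"tz":-14,"ax":-0.455,"ay":0.28,"az":-0.48,"fingers":0},{"tx":50,"ty":-131,"tz":-14,"ax":-0.53,"ay":0.33,"az":-0.56,"fingers":0},{"tx":57,"ty":-150,"tz":-14,"ax":-0.605,"ay":0.377,"az":-0.64,"fingers":0},{"tx":64,"ty":-169,"tz":-14,"ax":-0.68,"ay":0.424,"az":-0.72,"fingers":0},{"tx":71,"ty":-188,"tz":-14,"ax":-0.76,"ay":0.47,"az":-0.8,"fingers":0},{"tx":78,"ty":-206,"tz":-14,"ax":-0.835,"ay":0.52,"az":-0.88,"fingers":0},{"tx":85,"ty":-225,"tz":-14,"ax":-0.931,"ay":0.58,"az":-0.984,"fingers":0}]'; python3 - <<'E'
from h import *
print(np.round(get_obs()["q"],3))
go((.6325,.3173,.245),0,Rdes=Rt(.474,-1.04))
E
```

```text
time: 43.22
ee_pos: [0.6341, 0.3149, 0.2785]
orientation: [0.478, 0.849, 0.194, 0.115]
force: [-0.5, -0.4, -0.2]
grip_width: 0.0244
[ 0.813  0.656  1.147 -0.953  1.74   0.396]
t=-0.6 -30.1 14.9  a=-0.013 0.012 -0.017 | at [0.6341 0.3149 0.2785] t 43.22 grip 0.0244 F [-0.5 -0.4 -0.2]
```

```bash
python3 -m handwheel '[{"tx":-1,"ty":-15,"tz":8,"ax":-0.013,"ay":0.012,"az":-0.017,"fingers":0},{"tx":-1,"ty":-30,"tz":15,"ax":-0.013,"ay":0.012,"az":-0.017,"fingers":0},{"tx":-1,"ty":-30,"tz":15,"ax":-0.013,"ay":0.012,"az":-0.017,"fingers":0},{"tx":-1,"ty":-30,"tz":15,"ax":-0.013,"ay":0.012,"az":-0.017,"fingers":0}]'; python3 - <<'E'
from h import *
go((.6325,.3173,.122),0,Rdes=Rt(.474,-1.04))
shot("scene","s30.png",(280,40,370,130),6.5)
shot("top","t30.png",(110,110,210,185),8)
E
```

```text
time: 43.55
ee_pos: [0.6315, 0.3161, 0.2453]
orientation: [0.482, 0.844, 0.201, 0.116]
force: [-0.1, -0.0, -0.3]
grip_width: 0.0246
t=1.2 -106.6 62.0  a=-0.001 0.003 -0.004 | at [0.6315 0.3161 0.2453] t 43.55 grip 0.0246 F [-0.1 -0.  -0.3]
```

View pics/s30.png

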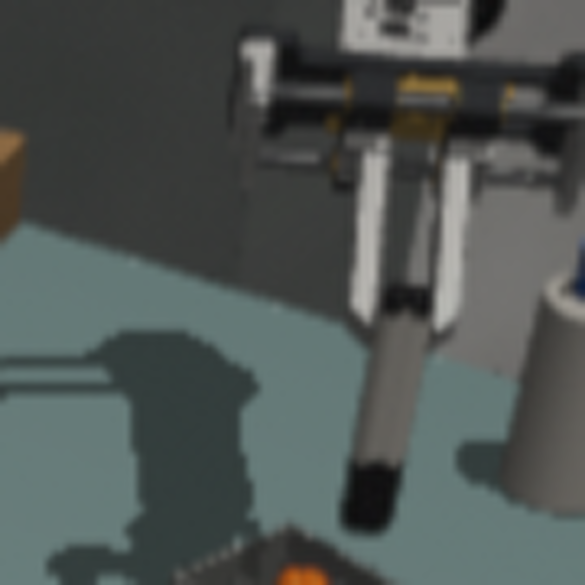

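View pics/t30.png

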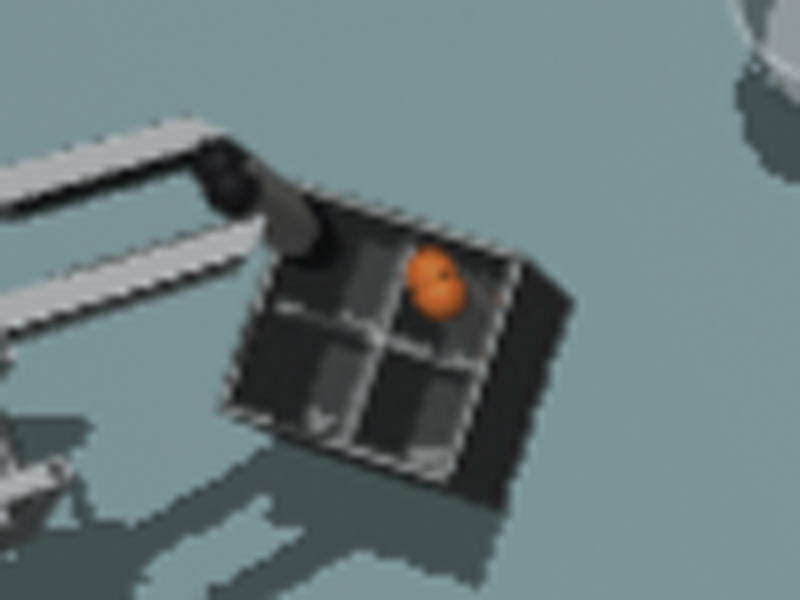

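```bash
python3 - <<'E'
from h import *
c=dict(np.load("c19.npz"))
for z in (.142,.125,.108): print(z,(proj(c,[(.6325,.3173,z)])-[110,110]+.5)*8, (proj(c,[(.6061,.3037,z)])-[110,110]+.5)*8)
E
```

```text
0.142 [[311.74800974 240.21491241]] [[347.34730663 316.4396599 ]]
0.125 [[323.12137557 248.28086289]] [[358.2669842  323.51200394]]
0.108 [[334.1992521  256.13725342]] [[368.9025784  330.40035579]]
```

```bash
python3 -m handwheel '[{"tx":0,"ty":-15,"tz":9,"ax":0,"ay":0,"az":0,"fingers":0},{"tx":0,"ty":-35,"tz":20,"ax":0,"ay":0,"az":0,"fingers":0},{"tx":0,"ty":-55,"tz":32,"ax":0,"ay":0,"az":0,"fingers":0},{"tx":0,"ty":-75,"tz":43,"ax":0,"ay":0,"az":0,"fingers":0},{"tx":0,"ty":-90,"tz":52,"ax":0,"ay":0,"az":0,"fingers":0},{"tx":0,"ty":-100,"tz":58,"ax":0,"ay":0,"az":0,"fingers":0},{"tx":0,"ty":-106,"tz":62,"ax":0,"ay":0,"az":0,"fingers":0},{"tx":0,"ty":-106,"tz":62,"ax":0,"ay":0,"az":0,"fingers":0}]'; python3 - <<'E'
from h import *
go((.6325,.3173,.122),0,Rdes=Rt(.474,-1.04))
shot("scene","s31.png",(280,60,370,150),6.5)
E
```

```text
time: 44.32
ee_pos: [0.6326, 0.3183, 0.1233]
orientation: [0.482, 0.845, 0.201, 0.118]
force: [-0.6, 0.0, -0.3]
grip_width: 0.0241
t=-0.5 -0.7 1.4  a=-0.001 0.001 -0.007 | at [0.6326 0.3183 0.1233] t 44.32 grip 0.0241 F [-0.6  0.  -0.3]
```

View pics/s31.png

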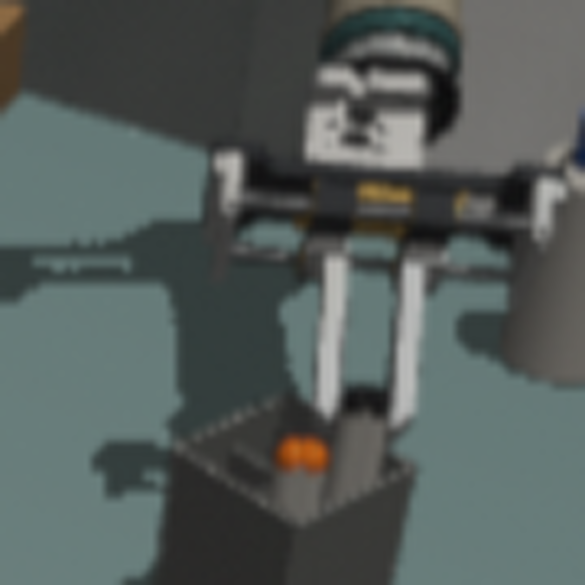

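Black pen is deep in the outer cell at (360,430), with no contact force. Release, retract, and head for green.

```bash
python3 -m handwheel '[{"tx":0,"ty":0,"tz":0,"ax":0,"ay":0,"az":0,"fingers":0.42},{"tx":0,"ty":0,"tz":0,"ax":0,"ay":0,"az":0,"fingers":0.42},{"tx":0,"ty":0,"tz":0,"ax":0,"ay":0,"az":0,"fingers":0.42},{"tx":0,"ty":0,"tz":0,"ax":0,"ay":0,"az":0,"fingers":0.42},{"tx":0,"ty":10,"tz":-30,"ax":0,"ay":0,"az":0,"fingers":0.42},{"tx":0,"ty":40,"tz":-55,"ax":0,"ay":0,"az":0,"fingers":0.42},{"tx":0,"ty":70,"tz":-70,"ax":0,"ay":0,"az":0,"fingers":0.42},{"tx":0,"ty":100,"tz":-80,"ax":0,"ay":0,"az":0,"fingers":0.42},{"tx":0,"ty":100,"tz":-80,"ax":0,"ay":0,"az":0,"fingers":0.42}]'; python3 - <<'E'
from h import *
print(np.round(get_obs()["q"],3))
psi=1.0535; g=-.036
xy=np.array([.463,.1261])+g*np.array([np.cos(psi),np.sin(psi)]); print(xy)
go((*xy,.22),0,Rdes=Rt(psi-np.pi/2,0))
c=shot("scene","s32.png",(230,60,370,165),5.5)
E
```

```text
time: 45.12
ee_pos: [0.6252, 0.3348, 0.26]
orientation: [0.48, 0.846, 0.197, 0.124]
force: [0.8, 1.3, 0.6]
grip_width: 0.0398
[ 0.844  0.677  1.161 -0.955  1.732  0.443]
[0.44519685 0.09481026]
t=-269.9 37.8 131.6  a=0.939 -0.528 0.883 | at [0.6252 0.3348 0.26  ] t 45.12 grip 0.0398 F [0.8 1.3 0.6]
```

View pics/s32.png

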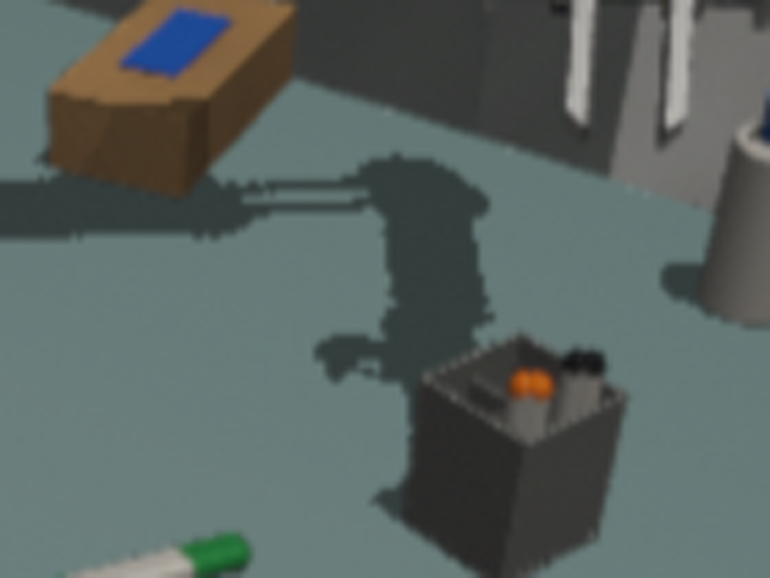

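```bash
python3 -m handwheel '[{"tx":-24,"ty":3,"tz":5,"ax":0.08,"ay":-0.045,"az":0.075,"fingers":0.45},{"tx":-48,"ty":6,"tz":10,"ax":0.16,"ay":-0.09,"az":0.15,"fingers":0.45},{"tx":-72,"ty":9,"tz":15,"ax":0.24,"ay":-0.135,"az":0.225,"fingers":0.45},{"tx":-96,"ty":12,"tz":25,"ax":0.32,"ay":-0.18,"az":0.3,"fingers":0.45},{"tx":-120,"ty":15,"tz":38,"ax":0.4,"ay":-0.225,"az":0.375,"fingers":0.45},{"tx":-144,"ty":18,"tz":52,"ax":0.48,"ay":-0.27,"az":0.45,"fingers":0.45},{"tx":-168,"ty":22,"tz":66,"ax":0.56,"ay":-0.315,"az":0.525,"fingers":0.45},{"tx":-192,"ty":26,"tz":80,"ax":0.64,"ay":-0.36,"az":0.6,"fingers":0.45},{"tx":-216,"ty":30,"tz":95,"ax":0.72,"ay":-0.405,"az":0.675,"fingers":0.45},{"tx":-240,"ty":34,"tz":112,"ax":0.8,"ay":-0.45,"az":0.75,"fingers":0.45},{"tx":-260,"ty":37,"tz":125,"ax":0.88,"ay":-0.495,"az":0.83,"fingers":0.45},{"tx":-270,"ty":38,"tz":132,"ax":0.939,"ay":-0.528,"az":0.883,"fingers":0.45}]'; python3 - <<'E'
from h import *
print(np.round(get_obs()["q"],3))
c=shot("top","t33.png",(130,110,330,260),4); np.savez("c33.npz",**c)
psi=1.0535; g=-.036
xy=np.array([.463,.1261])+g*np.array([np.cos(psi),np.sin(psi)])
go((*xy,.07),0,Rdes=Rt(psi-np.pi/2,.384))
E
```

```text
time: 46.17
ee_pos: [0.4408, 0.0916, 0.2141]
orientation: [0.004, 0.966, -0.258, -0.006]
force: [-0.1, 0.8, 0.3]
grip_width: 0.0421
[ 0.053  0.089  1.724 -0.003  1.342  0.576]
t=2.6 -10.1 143.6  a=0.396 0.008 -0.012 | at [0.4401 0.0882 0.2137] t 46.22 grip 0.0422 F [-1.3 -2.7 -0.5]
```

View pics/t33.png

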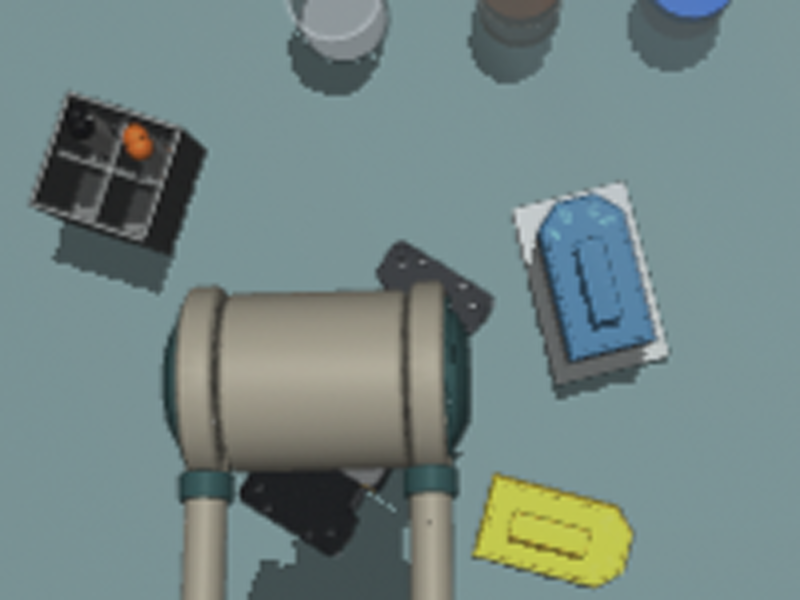

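```bash
python3 -m handwheel '[{"tx":3,"ty":-6,"tz":20,"ax":0.06,"ay":0,"az":0,"fingers":0.45},{"tx":3,"ty":-8,"tz":40,"ax":0.12,"ay":0,"az":0,"fingers":0.45},{"tx":3,"ty":-10,"tz":60,"ax":0.18,"ay":0,"az":0,"fingers":0.45},{"tx":3,"ty":-10,"tz":80,"ax":0.24,"ay":0,"az":0,"fingers":0.45},{"tx":3,"ty":-10,"tz":100,"ax":0.3,"ay":0,"az":0,"fingers":0.45},{"tx":3,"ty":-10,"tz":120,"ax":0.36,"ay":0,"az":0,"fingers":0.45},{"tx":3,"ty":-10,"tz":135,"ax":0.396,"ay":0.008,"az":-0.012,"fingers":0.45},{"tx":3,"ty":-10,"tz":144,"ax":0.396,"ay":0.008,"az":-0.012,"fingers":0.45},{"tx":3,"ty":-10,"tz":144,"ax":0.396,"ay":0.008,"az":-0.012,"fingers":0.45},{"tx":3,"ty":-10,"tz":144,"ax":0.396,"ay":0.008,"az":-0.012,"fingers":0.45}]'; python3 - <<'E'
from h import *
print(np.round(get_obs()["q"],3))
psi=1.0535; g=-.036
xy=np.array([.463,.1261])+g*np.array([np.cos(psi),np.sin(psi)])
go((*xy,.03),0,Rdes=Rt(psi-np.pi/2,.384))
shot("scene","s33.png",(190,90,340,200),5)
E
```

```text
time: 47.05
ee_pos: [0.4493, 0.1003, 0.0704]
orientation: [-0.184, 0.95, -0.246, 0.049]
force: [-0.2, 0.5, 0.3]
grip_width: 0.0425
[-0.256  0.159  2.144  0.524  0.81  -0.11 ]
t=-1.0 21.5 34.9  a=0.000 0.002 0.010 | at [0.4493 0.1003 0.0704] t 47.05 grip 0.0425 F [-0.2  0.5  0.3]
```

View pics/s33.png

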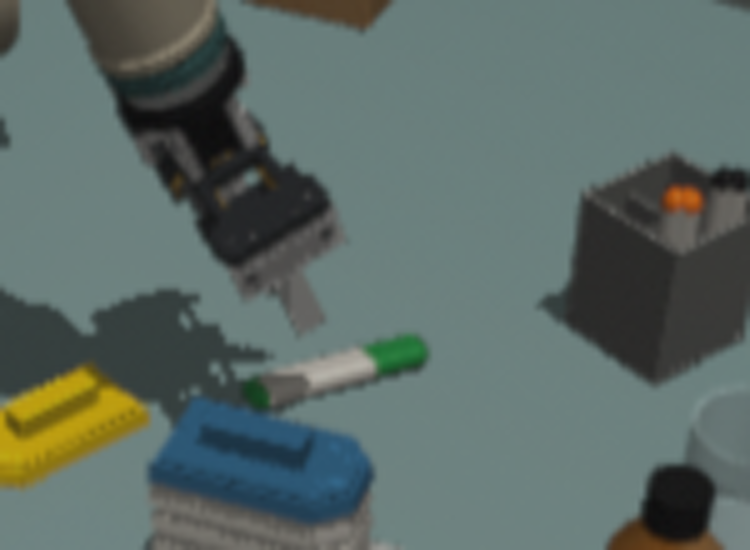

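```bash
python3 -m handwheel '[{"tx":-1,"ty":11,"tz":17,"ax":0,"ay":0,"az":0.01,"fingers":0.45},{"tx":-1,"ty":19,"tz":31,"ax":0,"ay":0,"az":0.01,"fingers":0.45},{"tx":-1,"ty":21,"tz":35,"ax":0,"ay":0,"az":0.01,"fingers":0.45},{"tx":-1,"ty":21,"tz":35,"ax":0,"ay":0,"az":0.01,"fingers":0.45},{"tx":-1,"ty":21,"tz":35,"ax":0,"ay":0,"az":0.01,"fingers":0.45}]'; python3 - <<'E'
from h import *
psi=1.0535; g=-.036
xy=np.array([.463,.1261])+g*np.array([np.cos(psi),np.sin(psi)])
go((*xy,.009),0,Rdes=Rt(psi-np.pi/2,.384))
shot("scene","s34.png",(190,90,340,200),5)
E
```

```text
time: 47.52
ee_pos: [0.4462, 0.0952, 0.031]
orientation: [-0.185, 0.949, -0.25, 0.049]
force: [0.2, -0.0, -0.6]
grip_width: 0.0426
t=-0.7 9.1 20.1  a=-0.001 0.000 0.002 | at [0.4462 0.0952 0.031 ] t 47.52 grip 0.0426 F [ 0.2 -0.  -0.6]
```

View pics/s34.png

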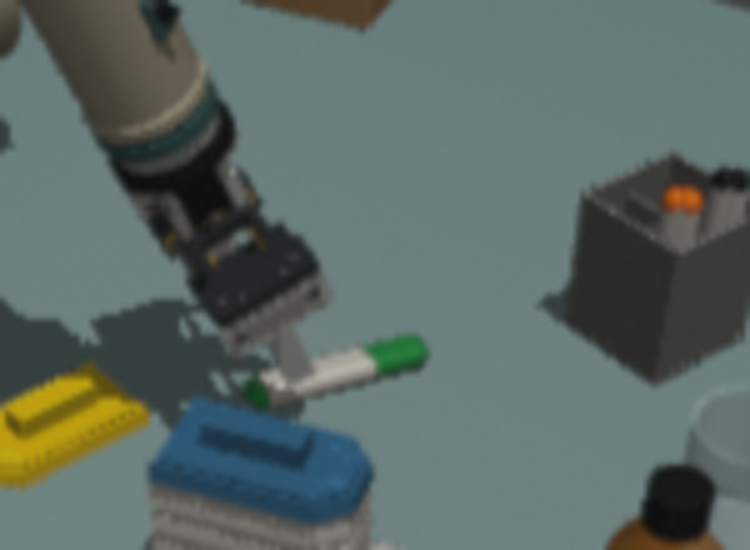

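```bash
python3 -m handwheel '[{"tx":0,"ty":5,"tz":11,"ax":0,"ay":0,"az":0,"fingers":0.45},{"tx":0,"ty":9,"tz":18,"ax":0,"ay":0,"az":0,"fingers":0.45},{"tx":0,"ty":9,"tz":20,"ax":0,"ay":0,"az":0,"fingers":0.45},{"tx":0,"ty":9,"tz":20,"ax":0,"ay":0,"az":0,"fingers":0.45},{"tx":0,"ty":9,"tz":20,"ax":0,"ay":0,"az":0,"fingers":0},{"tx":0,"ty":9,"tz":20,"ax":0,"ay":0,"az":0,"fingers":0},{"tx":0,"ty":9,"tz":20,"ax":0,"ay":0,"az":0,"fingers":0},{"tx":0,"ty":9,"tz":20,"ax":0,"ay":0,"az":0,"fingers":0},{"tx":0,"ty":9,"tz":20,"ax":0,"ay":0,"az":0,"fingers":0}]' 50; python3 -m handwheel '[{"tx":0,"ty":-6,"tz":-14,"ax":0,"ay":0,"az":0,"fingers":0},{"tx":0,"ty":-18,"tz":-44,"ax":0,"ay":0,"az":0,"fingers":0},{"tx":0,"ty":-33,"tz":-80,"ax":0,"ay":0,"az":0,"fingers":0},{"tx":0,"ty":-33,"tz":-80,"ax":0,"ay":0,"az":0,"fingers":0},{"tx":0,"ty":-33,"tz":-80,"ax":0,"ay":0,"az":0,"fingers":0}]'; python3 - <<'E'
from h import *
print(np.round(get_obs()["q"],3))
go((.445,.095,.27),0,Rdes=Rt(1.0535-np.pi/2,0))
shot("scene","s35.png",(190,70,340,180),5)
E
```

```text
time: 48.32
ee_pos: [0.4453, 0.0941, 0.0088]
orientation: [-0.185, 0.949, -0.25, 0.049]
force: [-0.5, -1.2, 4.8]
grip_width: 0.024
time: 48.73
ee_pos: [0.4467, 0.0942, 0.0966]
orientation: [-0.185, 0.949, -0.25, 0.051]
force: [-0.1, 1.1, -0.2]
grip_width: 0.0241
[-0.274  0.112  2.113  0.493  0.878 -0.071]
t=-1.1 -65.1 -160.7  a=-0.386 -0.004 0.002 | at [0.4467 0.0942 0.0966] t 48.73 grip 0.0241 F [-0.1  1.1 -0.2]
```

View pics/s35.png

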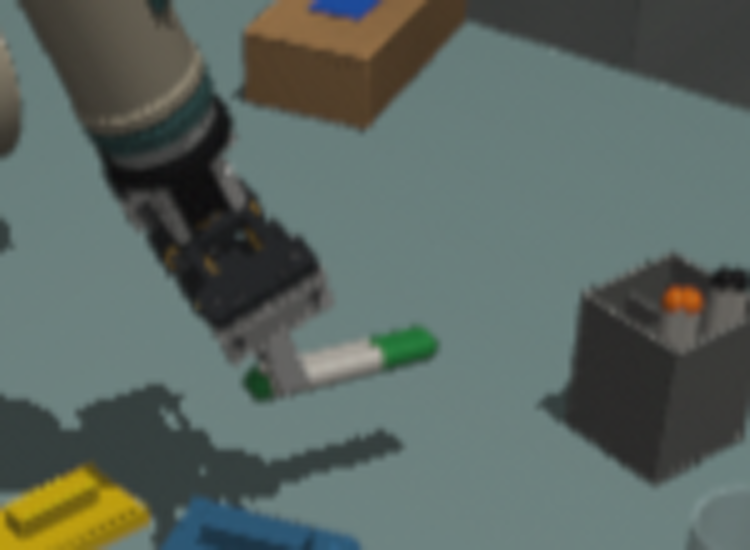

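```bash
python3 -m handwheel '[{"tx":0,"ty":-12,"tz":-30,"ax":0,"ay":0,"az":0,"fingers":0},{"tx":0,"ty":-25,"tz":-62,"ax":-0.05,"ay":0,"az":0,"fingers":0},{"tx":0,"ty":-39,"tz":-96,"ax":-0.12,"ay":0,"az":0,"fingers":0},{"tx":0,"ty":-52,"tz":-130,"ax":-0.19,"ay":0,"az":0,"fingers":0},{"tx":0,"ty":-65,"tz":-161,"ax":-0.26,"ay":0,"az":0,"fingers":0},{"tx":0,"ty":-69,"tz":-170,"ax":-0.33,"ay":0,"az":0,"fingers":0},{"tx":0,"ty":-69,"tz":-170,"ax":-0.386,"ay":0,"az":0,"fingers":0},{"tx":0,"ty":-69,"tz":-170,"ax":-0.386,"ay":0,"az":0,"fingers":0},{"tx":0,"ty":-69,"tz":-170,"ax":-0.386,"ay":0,"az":0,"fingers":0}]'; python3 - <<'E'
from h import *
print(np.round(get_obs()["q"],3))
go((.5797,.2901,.28),0,Rdes=Rt(.474,-1.185))
E
```

```text
time: 49.53
ee_pos: [0.4446, 0.0955, 0.2758]
orientation: [0.001, 0.967, -0.254, -0.003]
force: [0.9, -0.4, -0.9]
grip_width: 0.0244
[0.058 0.061 1.603 0.    1.484 0.572]
t=22.0 -235.9 -5.1  a=-1.082 0.589 -0.862 | at [0.4446 0.0955 0.2758] t 49.53 grip 0.0244 F [ 0.9 -0.4 -0.9]
```

```bash
python3 -m handwheel '[{"tx":2,"ty":-19,"tz":0,"ax":-0.087,"ay":0.047,"az":-0.069,"fingers":0},{"tx":4,"ty":-38,"tz":-2,"ax":-0.173,"ay":0.094,"az":-0.138,"fingers":0},{"tx":5,"ty":-57,"tz":-4,"ax":-0.26,"ay":0.141,"az":-0.207,"fingers":0},{"tx":7,"ty":-76,"tz":-5,"ax":-0.346,"ay":0.188,"az":-0.276,"fingers":0},{"tx":9,"ty":-94,"tz":-5,"ax":-0.433,"ay":0.236,"az":-0.345,"fingers":0},{"tx":11,"ty":-113,"tz":-5,"ax":-0.52,"ay":0.283,"az":-0.414,"fingers":0},{"tx":12,"ty":-132,"tz":-5,"ax":-0.606,"ay":0.33,"az":-0.483,"fingers":0},{"tx":14,"ty":-151,"tz":-5,"ax":-0.693,"ay":0.377,"az":-0.552,"fingers":0},{"tx":16,"ty":-170,"tz":-5,"ax":-0.779,"ay":0.424,"az":-0.621,"fingers":0},{"tx":18,"ty":-189,"tz":-5,"ax":-0.866,"ay":0.471,"az":-0.69,"fingers":0},{"tx":20,"ty":-215,"tz":-5,"ax":-0.97,"ay":0.53,"az":-0.775,"fingers":0},{"tx":22,"ty":-236,"tz":-5,"ax":-1.082,"ay":0.589,"az":-0.862,"fingers":0}]'; python3 - <<'E'
from h import *
print(np.round(get_obs()["q"],3))
go((.5797,.2901,.245),0,Rdes=Rt(.474,-1.185))
E
```

```text
time: 50.53
ee_pos: [0.5818, 0.2892, 0.2805]
orientation: [0.531, 0.818, 0.181, 0.127]
force: [0.4, -0.2, -0.4]
grip_width: 0.0251
[ 0.868  0.627  1.313 -1.023  1.77   0.532]
t=-2.0 -33.1 12.8  a=-0.030 0.019 -0.025 | at [0.5818 0.2892 0.2805] t 50.53 grip 0.0251 F [ 0.4 -0.2 -0.4]
```

```bash
python3 -m handwheel '[{"tx":-2,"ty":-16,"tz":7,"ax":-0.03,"ay":0.019,"az":-0.025,"fingers":0},{"tx":-2,"ty":-33,"tz":13,"ax":-0.03,"ay":0.019,"az":-0.025,"fingers":0},{"tx":-2,"ty":-33,"tz":13,"ax":-0.03,"ay":0.019,"az":-0.025,"fingers":0},{"tx":-2,"ty":-33,"tz":13,"ax":-0.03,"ay":0.019,"az":-0.025,"fingers":0}]'; python3 - <<'E'
from h import *
go((.5797,.2901,.122),0,Rdes=Rt(.474,-1.185))
shot("scene","s36.png",(280,40,370,130),6.5)
shot("top","t36.png",(110,110,210,185),8)
E
```

```text
time: 50.87
ee_pos: [0.5791, 0.2883, 0.2454]
orientation: [0.542, 0.808, 0.192, 0.13]
force: [0.3, -0.5, -0.1]
grip_width: 0.0242
t=1.2 -114.8 45.5  a=-0.002 0.004 -0.003 | at [0.5791 0.2883 0.2454] t 50.87 grip 0.0242 F [ 0.3 -0.5 -0.1]
```

View pics/s36.png

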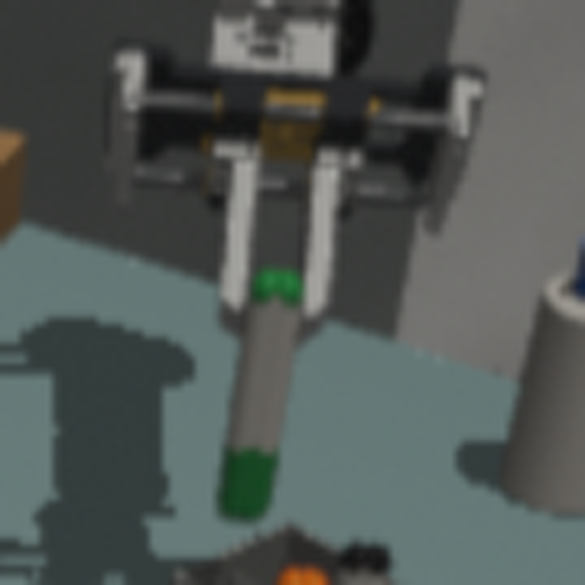

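View pics/t36.png

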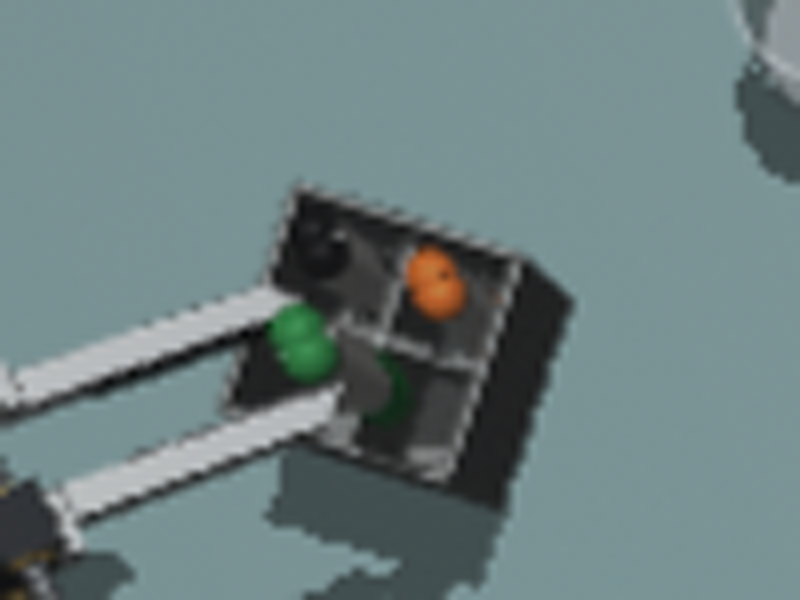

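The green pen's end (385,395, still above the rim) tracks to the centre of the near cell. Lowering.

```bash
python3 -m handwheel '[{"tx":1,"ty":-17,"tz":7,"ax":0,"ay":0,"az":0,"fingers":0},{"tx":1,"ty":-37,"tz":15,"ax":0,"ay":0,"az":0,"fingers":0},{"tx":1,"ty":-57,"tz":23,"ax":0,"ay":0,"az":0,"fingers":0},{"tx":1,"ty":-77,"tz":31,"ax":0,"ay":0,"az":0,"fingers":0},{"tx":1,"ty":-95,"tz":38,"ax":0,"ay":0,"az":0,"fingers":0},{"tx":1,"ty":-107,"tz":43,"ax":0,"ay":0,"az":0,"fingers":0},{"tx":1,"ty":-114,"tz":45,"ax":0,"ay":0,"az":0,"fingers":0},{"tx":1,"ty":-114,"tz":45,"ax":0,"ay":0,"az":0,"fingers":0}]'; python3 - <<'E'
from h import *
go((.5797,.2901,.122),0,Rdes=Rt(.474,-1.185))
shot("scene","s37.png",(280,60,370,150),6.5)
E
```

```text
time: 51.63
ee_pos: [0.5804, 0.292, 0.1244]
orientation: [0.541, 0.808, 0.191, 0.132]
force: [0.0, -0.1, -0.7]
grip_width: 0.0242
t=-1.5 -1.7 2.2  a=-0.004 0.001 -0.008 | at [0.5804 0.292  0.1244] t 51.63 grip 0.0242 F [ 0.  -0.1 -0.7]
```

View pics/s37.png

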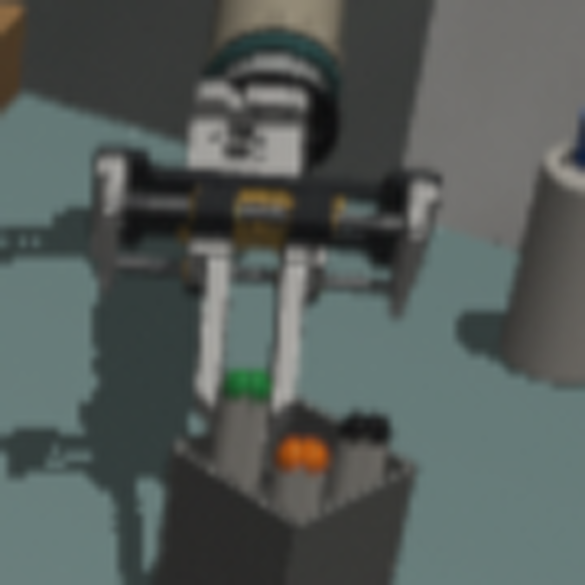

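```bash
python3 -m handwheel '[{"tx":0,"ty":0,"tz":0,"ax":0,"ay":0,"az":0,"fingers":0.42},{"tx":0,"ty":0,"tz":0,"ax":0,"ay":0,"az":0,"fingers":0.42},{"tx":0,"ty":0,"tz":0,"ax":0,"ay":0,"az":0,"fingers":0.42},{"tx":0,"ty":0,"tz":0,"ax":0,"ay":0,"az":0,"fingers":0.42},{"tx":0,"ty":10,"tz":-30,"ax":0,"ay":0,"az":0,"fingers":0.42},{"tx":0,"ty":40,"tz":-55,"ax":0,"ay":0,"az":0,"fingers":0.42},{"tx":0,"ty":70,"tz":-75,"ax":0,"ay":0,"az":0,"fingers":0.42},{"tx":0,"ty":100,"tz":-100,"ax":0,"ay":0,"az":0,"fingers":0.42},{"tx":0,"ty":100,"tz":-120,"ax":0,"ay":0,"az":0,"fingers":0.42},{"tx":0,"ty":100,"tz":-120,"ax":0,"ay":0,"az":0,"fingers":0.42}]'; python3 - <<'E'
from h import *
c=shot("scene","s38.png",(130,50,380,235),3.2)
c=shot("top","t38.png",(110,60,360,245),3.2); np.savez("c38.npz",**c)
LID=[(chamf(.116,.066,.0175),0,.014),(rect(.06,.02)-[.006,0],.014,.032)]
hs=cv2.cvtColor(c["img"],cv2.COLOR_RGB2HSV); m=(hs[...,0]>95)&(hs[...,0]<120)&(hs[...,1]>100); k=np.zeros_like(m); k[140:215,245:310]=1; m&=k
print(fit(c,m,LID,(.538,-.049,.27),z0=.088))
print(np.round(get_obs()["ee_pos"],3))
E
```

```text
time: 52.52
ee_pos: [0.5458, 0.3598, 0.2667]
orientation: [0.538, 0.81, 0.19, 0.136]
force: [0.9, 0.6, -0.3]
grip_width: 0.0395
(array([ 0.53829242, -0.04874015,  0.27653133]), np.float64(100.57254901960785), np.float64(813.0))
[0.546 0.357 0.263]
```

View pics/s38.png

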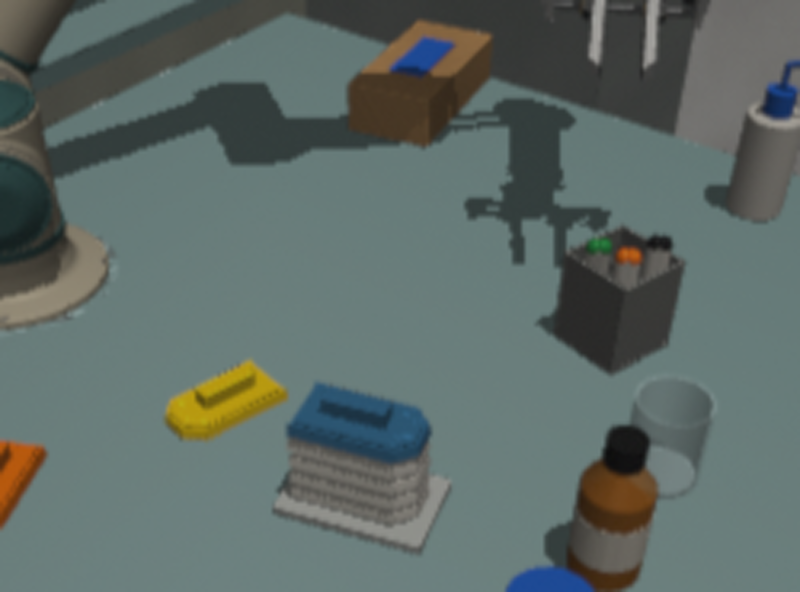

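View pics/t38.png

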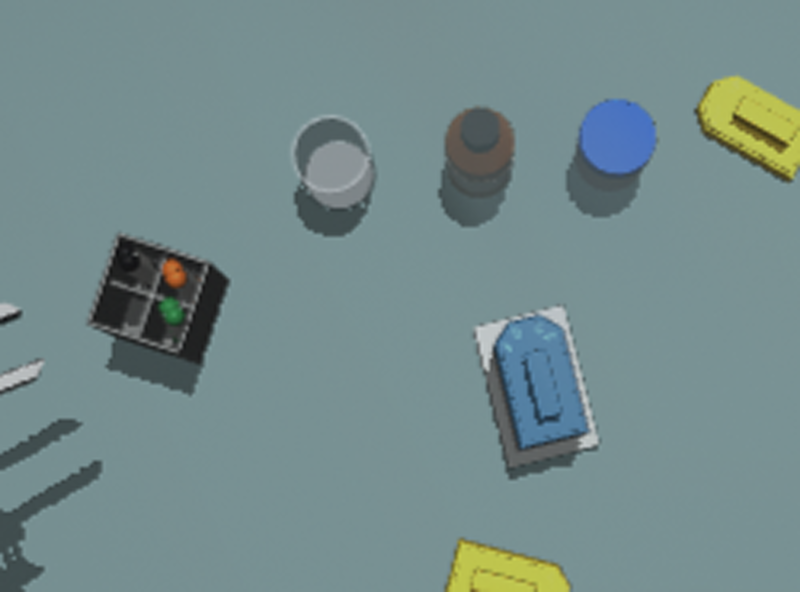

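Final views: the stack with the blue lid is aligned (scene 360,420), and three pens stand in the pot (scene 600-660, 245). The bystanders haven't moved and the gripper is clear. Handing in.

```bash
python3 -c "
from cell import *
print(finish_job())"
```

```text
the job is handed in; nothing more can be done
None
```

I stacked all four plates on the carrier and put the blue lid on top. The three pens that were there (orange, black and green; no red) are standing in the pot, and I handed the job in at about 52.6 s. The hand-in gives no verdict, so these are my own checks:

- **Plates:** from the bottom up they are blue-, purple-, brown- and green-well. After each release the pictures showed even, fully seated tiers, with the chamfered ends matching the carrier's.
- **Lid:** on the way down it met about 22 N while still 3 mm above the height I expected, so I released it and checked. A light touch on the rib put the lid's origin at about 0.088 m, the fully seated height. The final picture puts it within about 1 mm of the carrier's centre and square to it, though that outline fit was loose.
- **Pens:** all three are down in separate cells and look upright in both cameras. I did not measure their heights.
- **Everything else:** the bottle, beaker and jar look unmoved, and the gripper ended clear of everything. I saw no sign of a knocked object; nothing was visibly dropped, though a slip in the grip could also explain the lid's early contact.

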